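Refit the plate lifter's springs and set its heat

ROBOT

A 6-joint arm with a two-finger parallel gripper is mounted at the origin on the work surface. World frame = base frame: x ahead of the robot, y to its left, z up, the work surface at z = 0. Lengths are in m, angles in rad, forces in N, time in s.
With the tool pointing down it reaches from about 0.375 to 0.9 m from the base axis. Payload 3.1 kg.
Tool frame: the origin (TCP) lies at the very end of the fingers, on their centre line; the grasp point (between the pads) lies 19 mm behind it; z points along the fingers, y is the direction in which the jaws open and shut (so a half turn about z gives the same grasp; the last joint's range is limited). The gripper opens to 85 mm and grips with 20 to 120 N. Pads are 22 mm wide; open, the fingers measure 114 mm over their backs; the gripper's body (76 mm by 85 mm) begins 54 mm behind the grasp point. The pads swing forward as they close: fully open they stand 13 mm farther back than shut.
Start: joints at [-1.296, 0.527, 1.433, -0, 1.181, -0.178], TCP at [0.274, -0.562, 0.231] pointing down, gripper open.
Joint ranges: [-3.08, 3.08], [-0.75, 2.2], [0.22, 2.44], [-1.43, 4.57], [0, 2.65], [-2.85, 2.85]. Speed limits (rad/s): [2.79, 2.79, 3.14, 3.14, 3.14, 3.14].

INTERFACE

Orientations are given as a unit quaternion [x, y, z, w].
In Python, from station import * gives the robot as it stands.
- The arm moves only by the tool jog_arm, never from a script. Its argument "motion" is a list of rows, each a list of 5 numbers: the shift along the world's x, y, z in cm, then the turn about the world's z in degrees, then the closure in counts, from 0 (fully open) to 255 (shut). In form: [[tx, ty, tz, yaw, jaw], ...]. A call has 1 to 10 rows; each row shifts and turns the pose as measured when the row begins; what a row does not reach is not made up. A row lasts 1/12 s, in which the tool goes at most 41.7 mm and 7.16 degrees, less where a joint would pass 70% of its speed; a pose out of reach is approached as far as the arm can. A call with a gripper value outside its range is refused whole. The fingers move at their own pace and stop on an object; "squeeze" is the grip in N (left out, the last holds). Time passes only in rows, so rows that do not move let the fingers close. It gives the time, the measured TCP pose, the force and the opening at its end, in the units of the state.
- sense(): the state, without advancing time (a new reading comes with each control period).
- snapshot(name): name is "scene" or "top" or "wrist"; returns a dict with "img" (420x560x3 uint8, red, green, blue), "depth" (420x560 float32, m along the optical axis (not along the pixel's ray), 0 where there is no reading), "intrinsics" (3x3 intrinsics, pixels), "eye" and "attitude" of the camera in the world. Camera axes: x right, y down, z forward; pixel columns grow to the right and rows downward; lengths in m; the calibration is good to about 2 mm. A picture is of the moment at which its call begins.
- sign_off(): hands the job in, once; it reports no verdict.
The state is a dict: "t": time; "q": joint angles; "qd": joint speeds; "tau": joint torques, N m; "tcp_pos": TCP position; "tool_rot": TCP orientation; "force": force on the tool from outside, world axes, zero at the start; "ft_torque": the same for the moment, N m; "finger_gap": opening from 0.0 (shut) to 1.0 (fully open).
Only numpy, scipy, OpenCV 4.12 (cv2) and the standard library are available. Lean on these libraries where they do the work, as an engineer would, in place of code of your own. Each camera call takes 0.05 s, during which the arm holds its last target.

TASK

Thread every coil spring that stands on the table over a guide rod of the plate lifter, one to a rod (any rod), right down until it sits upright on the bed, giving it a slight twist if the coils catch. Once all the springs are on, turn the heat dial until its red pointer stands at the green mark. Put whatever else lies out among the springs (screwdriver, brush, spare-parts carton) into the open drawer and shut the drawer fully; leave the plates, the bottle and the pan where they are.

Things in the scene. Friction and masses are not known exactly. Their poses are not given: they have to be found in the camera images.
- lifter: the lifter's spring bed: a low aluminium block fixed to the table, 110 x 340 x 30 mm (x, y, z), origin under its centre; three upright steel guide rods stand on it in a row along its y, 110 mm apart, each 85 mm tall, 30 mm across at its three collars (25 mm between them, so coils may catch on the collars' edges), its top 20 mm a cone that narrows to 10 mm
- rod_left_foot (a point): the foot of the left (+y) guide rod, on the bed's top face, where a spring's lower ring comes to rest; z up along the rod (the rod's tip is 85 mm higher)
- rod_middle_foot (a point): the foot of the middle guide rod, on the bed's top face, where a spring's lower ring comes to rest; z up along the rod
- rod_right_foot (a point): the foot of the right (-y) guide rod, on the bed's top face, where a spring's lower ring comes to rest; z up along the rod
- spring_a_mid (a point): a yellow-painted steel compression spring (one of up to three alike, some may be absent), standing upright at the start on the table: 48 mm outside diameter, 35 mm free inside, 70 mm tall, 5 mm wire, both ends closed to flat rings, four open coils between; 120 g more or less; stiff, does not give at hand forces; this point is its centre, 35 mm up; z along its axis
- spring_b_mid (a point): another such spring, the same in every way; this point is its centre, 35 mm up
- spring_c_mid (a point): another such spring, the same in every way; this point is its centre, 35 mm up
- screwdriver_grip (a point): the red handle of a screwdriver, 150 mm long, lying on the table (may be absent): handle round, 26 mm thick, 75 mm long; this point is in the handle's axis, 13 mm up, 45 mm from the handle's butt and 105 mm from the blade's tip; x points towards the blade; it balances near this point
- brush_hold (a point): the blue handle of a cleaning brush, 150 mm long, lying on the table (may be absent): handle round, 20 mm thick, 75 mm long, head 42 mm wide and 20 mm thick; this point is in the handle's axis, 10 mm up, 53 mm from the handle's butt and 97 mm from the bristles' end; x points towards the bristles
- carton_mid (a point): a closed cardboard carton of spare parts with a green band (may be absent), 70 x 40 x 30 mm (x, y, z), lying on the table; this point is its centre, 15 mm up
- cab: the tool drawer's housing, fixed: 240 x 300 x 90 mm (x, y, z), origin under its centre; its drawer slides out along the housing's -x, towards the robot
- cab_drawer0 (a joint): how far the drawer is out, m: 0 is shut, about 0.15 at the start, 0.165 at most; slides with about 1 N of friction
- drawer_floor (a point): the middle of the drawer's inner floor, moving with the drawer (x towards the housing's back, y to its left); the inside measures 195 mm along x by 258 mm along y, walls 46 mm high above the floor; with the drawer out by q, what lies between x = -0.097 and x = -0.10 + q is open from above; the housing leaves 56 mm of height over the floor
- cab_drawer0_handle (a point): the middle of the drawer's black handle bar, which lies along y, 11 mm thick, 120 mm long, 35 mm in front of the drawer's front
- heat_box: the heat control, a fixed grey box 130 x 105 x 45 mm (x, y, z), origin under its centre; the dial turns on its top about the box's middle
- dial (a joint): the heat dial's angle, rad, 0 to 4.5; grows as the dial turns clockwise seen from above; stays where it is left
- dial_grip (a point): on the dial's axis, 12 mm under the top of its black grip bar, which is 56 mm long (along this point's x), 14 mm wide and 32 mm tall
- dial_pointer (a point): the tip of the dial's red pointer, 40 mm from the axis, on the -x side of the grip bar
- green_mark (a point): the inner end of the green mark on the white scale round the dial, 42 mm from the axis; the scale does not move; at the start the pointer has 0.6 to 2.3 rad to turn clockwise to reach it
- plates: bystander: a stack of small white plates 120 mm across, 50 mm high, origin under its centre
- bottle: bystander: a closed white squeeze bottle, 60 mm across, 170 mm high, origin under its centre
- pan: bystander: an open steel pan 160 x 130 x 65 mm, origin under its centre
Not all that is in view belongs to the job. Of the things shaped like the part that bears screwdriver_grip, the red one is meant. Leave any purple look-alike of the heat_box alone.

How it is judged:
On the way, in this order (a step that is already met when the one before it is completed fails the run):
1. every spring is threaded down a rod and sits upright on the bed (((horizontal distance between spring_a_mid and rod_left_foot below 0.008 m and z of spring_a_mid in the frame of rod_left_foot between 0.029 and 0.04 m) or (horizontal distance between spring_a_mid and rod_middle_foot below 0.008 m and z of spring_a_mid in the frame of rod_middle_foot between 0.029 and 0.04 m) or (horizontal distance between spring_a_mid and rod_right_foot below 0.008 m and z of spring_a_mid in the frame of rod_right_foot between 0.029 and 0.04 m)) and angle between each of spring_a_mid, spring_b_mid, spring_c_mid's own z axis and vertical below 0.1 rad and ((horizontal distance between spring_b_mid and rod_left_foot below 0.008 m and z of spring_b_mid in the frame of rod_left_foot between 0.029 and 0.04 m) or (horizontal distance between spring_b_mid and rod_middle_foot below 0.008 m and z of spring_b_mid in the frame of rod_middle_foot between 0.029 and 0.04 m) or (horizontal distance between spring_b_mid and rod_right_foot below 0.008 m and z of spring_b_mid in the frame of rod_right_foot between 0.029 and 0.04 m)) and ((horizontal distance between spring_c_mid and rod_left_foot below 0.008 m and z of spring_c_mid in the frame of rod_left_foot between 0.029 and 0.04 m) or (horizontal distance between spring_c_mid and rod_middle_foot below 0.008 m and z of spring_c_mid in the frame of rod_middle_foot between 0.029 and 0.04 m) or (horizontal distance between spring_c_mid and rod_right_foot below 0.008 m and z of spring_c_mid in the frame of rod_right_foot between 0.029 and 0.04 m))), for 0.2 s.
2. then the dial's pointer is brought to the green mark (horizontal distance between dial_pointer and green_mark below 0.0065 m), for 0.2 s.
At the end, for the whole second after the job is handed in: every spring present is round a rod (axes within 8 mm), upright within 0.1 rad, its lower ring within 5 mm of the bed; every tool and the carton, where present, lie in the drawer, shut to within 8 mm; the pointer tip is within 6.5 mm of the green mark's inner end (all of step 1 and x of screwdriver_grip in the frame of drawer_floor between -0.105 and 0.105 m and y of screwdriver_grip in the frame of drawer_floor between -0.13 and 0.13 m and z of screwdriver_grip in the frame of drawer_floor between -0.005 and 0.045 m and x of brush_hold in the frame of drawer_floor between -0.105 and 0.105 m and y of brush_hold in the frame of drawer_floor between -0.13 and 0.13 m and z of brush_hold in the frame of drawer_floor between -0.005 and 0.045 m and x of carton_mid in the frame of drawer_floor between -0.105 and 0.105 m and y of carton_mid in the frame of drawer_floor between -0.13 and 0.13 m and z of carton_mid in the frame of drawer_floor between -0.005 and 0.045 m and value of joint cab_drawer0 below 0.008 m and horizontal distance between dial_pointer and green_mark below 0.0065 m); the robot touches nothing.
It fails at once if the plates is pushed away by more than 30 mm (distance of plates from where it was at the start of the episode above 0.03 m).
It fails at once if the bottle is pushed away by more than 30 mm (distance of bottle from where it was at the start of the episode above 0.03 m).
It fails at once if the pan is pushed away by more than 30 mm (distance of pan from where it was at the start of the episode above 0.03 m).
Of spring_a, spring_b, spring_c only 2 to 3 are there at a start; the rules pass over those that are not, and their reading is None.
Of screwdriver, brush, carton only 2 to 3 are there at a start; the rules pass over those that are not, and their reading is None.
At some moment in a run one of screwdriver, brush, carton may be knocked a few centimetres aside while the robot is not near it.
It also fails if it takes over 210 s, if anything falls off the work surface, if the arm or the gripper's body presses on something with over 40 N, if the wrist force passes 120 N, or if a joint passes its speed limit or range.

## Working session

There is one attempt and no reset: what is moved stays moved. The work goes in short steps, Python scripts to look and compute and a tool call to move; the robot and the scene stay as the last step left them, time stands still between calls to the robot, and variables do not carry over. Pictures are saved under pics/ and viewed, and the job is handed in when it is done.

Besides the shell and the picture viewer there is one more tool, called after "Emit:" as a command line: name --pt "numbers of a row" for each row, then --argument value for the rest. jog_arm: Moves the arm, as the interface text tells. Its arguments: {"type":"object","properties":{"motion":{"type":"array","items":{"type":"array","items":{"type":"number"}}},"squeeze":{"type":"number"}},"required":["motion"]}

```bash
ls; mkdir -p pics; python3 - <<'E'
from station import *
import cv2,numpy as np
print(sense())
for n in ["scene","top","wrist"]:
    s=snapshot(n)
    cv2.imwrite(f"pics/{n}0.png",cv2.cvtColor(s["img"],cv2.COLOR_RGB2BGR))
    print(n,s["intrinsics"],s["eye"],s["attitude"])
E
```

```text
pics
{'t': 0.0, 'q': array([-1.29553317e+00,  5.28473626e-01,  1.43387877e+00, -9.85506717e-06,
        1.18137886e+00, -1.78506448e-01]), 'qd': array([-7.15100735e-04,  1.33203617e-03, -2.58422743e-04, -3.16438199e-04,
        9.44468449e-05, -1.10361259e-03]), 'tau': array([-2.51662364e-03, -4.42360497e+01, -1.78026974e+01, -3.65875858e-04,
        8.37257219e-03,  1.55587351e-06]), 'tcp_pos': array([ 0.27380058, -0.56105812,  0.23033651]), 'tool_rot': array([ 9.74370885e-01,  2.24944960e-01, -5.62621103e-05, -1.06782925e-03]), 'force': array([ 0.12359982, -0.20921967, -0.35527967]), 'ft_torque': array([ 0.0154082 , -0.04757514, -0.02269463]), 'finger_gap': 1.0023117838187665}
scene [[544.6343345    0.         267.22225631]
 [  0.         544.6343345  215.08425092]
 [  0.           0.           1.        ]] [1.27291591 0.91804653 1.62945552] [ 0.32100794  0.89050089 -0.30585333 -0.10205792]
top [[447.88597291   0.         280.2677441 ]
 [  0.         447.88597291 213.71114081]
 [  0.           0.           1.        ]] [ 0.3027183  -0.03336715  1.29463068] [-0.70277291  0.70527299 -0.06558778  0.06632116]
wrist [[321.12952528   0.         278.02579903]
 [  0.         321.12952528 212.79899879]
 [  0.           0.           1.        ]] [ 0.34707409 -0.52573951  0.37225988] [ 0.8370177  -0.52255708 -0.08669618  0.13718322]
```

View pics/scene0.png

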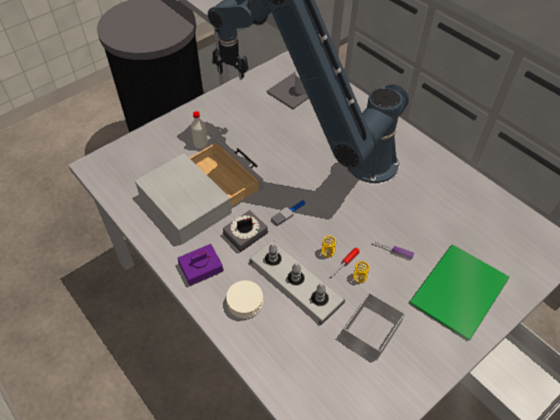

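View pics/top0.png

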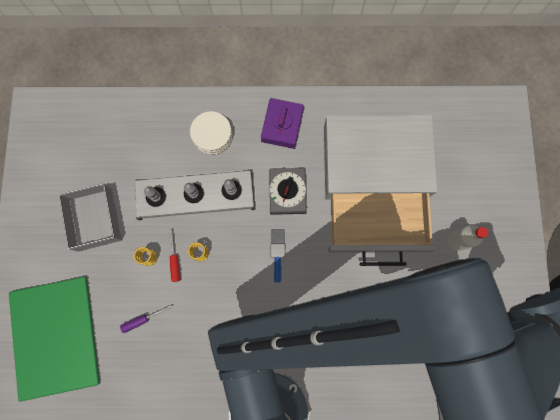

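View pics/wrist0.png

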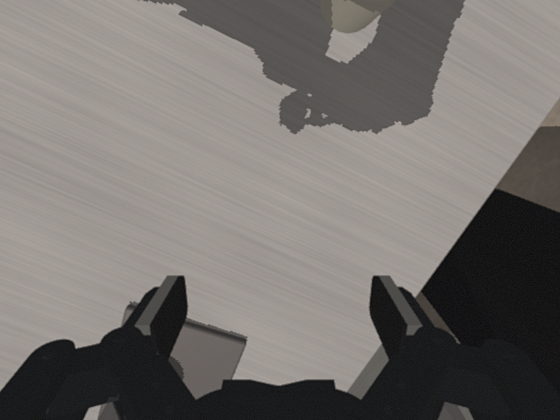

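The scene view shows two yellow springs at (329,246) and (361,271), the red screwdriver at (345,263), the blue brush at (288,212), the dial box at (245,230), the lifter, and the open drawer. No third spring or carton is visible yet. Next I'll measure from the top view.

```bash
cat > h.py <<'E'
from station import *
import cv2,numpy as np
from scipy.spatial.transform import Rotation as R
def cam(n):
    s=snapshot(n); s["R"]=R.from_quat(s["attitude"]).as_matrix(); return s
def ray(s,u,v,z):
    K=s["intrinsics"]; d=s["R"]@np.array([(u-K[0,2])/K[0,0],(v-K[1,2])/K[1,1],1.0])
    e=np.array(s["eye"]); return e+d*(z-e[2])/d[2]
def pt(s,u,v):
    K=s["intrinsics"]; d=s["depth"][int(v),int(u)]
    return np.array(s["eye"])+s["R"]@(d*np.array([(u-K[0,2])/K[0,0],(v-K[1,2])/K[1,1],1.0]))
def cloud(s):
    K=s["intrinsics"]; h,w=s["depth"].shape; u,v=np.meshgrid(np.arange(w),np.arange(h))
    d=s["depth"]; P=np.stack([(u-K[0,2])/K[0,0]*d,(v-K[1,2])/K[1,1]*d,d],-1)
    return P@s["R"].T+np.array(s["eye"])
def proj(s,p):
    c=s["R"].T@(np.array(p)-np.array(s["eye"])); K=s["intrinsics"]
    return K[0,0]*c[0]/c[2]+K[0,2],K[1,1]*c[1]/c[2]+K[1,2]
def save(s,name,crop=None,f=1):
    im=cv2.cvtColor(s["img"],cv2.COLOR_RGB2BGR)
    if crop: x0,y0,x1,y1=crop; im=im[y0:y1,x0:x1]
    im=cv2.resize(im,None,fx=f,fy=f,interpolation=cv2.INTER_CUBIC); cv2.imwrite("pics/"+name,im)
def masks(s):
    hsv=cv2.cvtColor(s["img"],cv2.COLOR_RGB2HSV)
    r=cv2.inRange(hsv,(0,170,90),(6,255,255))|cv2.inRange(hsv,(174,170,90),(180,255,255))
    return dict(yellow=cv2.inRange(hsv,(20,150,90),(32,255,255)),red=r,blue=cv2.inRange(hsv,(100,150,50),(125,255,255)),green=cv2.inRange(hsv,(45,120,60),(85,255,255)))
def blobs(s,col,amin=6):
    n,l,st,c=cv2.connectedComponentsWithStats(masks(s)[col]); return [(st[i][4],c[i].round(1),st[i][:4]) for i in range(1,n) if st[i][4]>=amin]
E
python3 - <<'E'
from h import *
for n in ["top","scene"]:
    s=cam(n)
    for c in ["yellow","red","blue","green"]:
        for b in blobs(s,c): print(n,c,b, pt(s,*b[1]).round(3))
    if n=="top":
        save(s,"topA.png",(50,80,330,290),2.8)
        save(s,"topB.png",(240,80,520,290),2.8)
        for u,v in [(155,193),(193,190),(231,187),(180,205),(288,190),(280,172),(211,133),(90,215),(380,150),(380,230),(440,220)]: print((u,v),pt(s,u,v).round(3))
E
```

```text
top yellow (np.int32(187), array([197.4, 251.4]), array([188, 242,  20,  19], dtype=int32)) [0.437 0.208 0.001]
top yellow (np.int32(258), array([144.8, 256.1]), array([134, 247,  23,  19], dtype=int32)) [ 0.424  0.361 -0.004]
top red (np.int32(8), array([285.9, 190.5]), array([285, 187,   3,   8], dtype=int32)) [ 0.596 -0.048  0.087]
top red (np.int32(97), array([481.6, 232.2]), array([476, 227,  12,  11], dtype=int32)) [ 0.466 -0.542  0.17 ]
top red (np.int32(196), array([174.1, 267.9]), array([170, 255,  10,  26], dtype=int32)) [0.388 0.268 0.025]
top blue (np.int32(120), array([277. , 269.5]), array([275, 258,   5,  24], dtype=int32)) [ 0.383 -0.023  0.023]
top green (np.int32(8715), array([ 52.8, 338.6]), array([  9, 277,  90, 124], dtype=int32)) [0.195 0.599 0.012]
(155, 193) [0.589 0.312 0.094]
(193, 190) [0.596 0.207 0.1  ]
(231, 187) [0.605 0.103 0.096]
(180, 205) [0.569 0.257 0.028]
(288, 190) [ 0.599 -0.054  0.083]
(280, 172) [ 0.661 -0.032  0.047]
(211, 133) [0.78  0.17  0.049]
(90, 215) [0.545 0.525 0.005]
(380, 150) [ 0.71  -0.312  0.096]
(380, 230) [ 0.495 -0.318  0.023]
(440, 220) [ 0.527 -0.501  0.   ]
scene yellow (np.int32(168), array([328.3, 246.9]), array([321, 236,  15,  21], dtype=int32)) [0.452 0.215 0.064]
scene yellow (np.int32(193), array([360.6, 272.2]), array([353, 261,  16,  22], dtype=int32)) [0.441 0.36  0.068]
scene red (np.int32(32), array([195.6, 114.2]), array([193, 112,   6,   6], dtype=int32)) [ 0.467 -0.549  0.158]
scene red (np.int32(112), array([351. , 255.2]), array([343, 248,  16,  16], dtype=int32)) [0.393 0.273 0.023]
scene blue (np.int32(60), array([297.6, 205.5]), array([290, 201,  15,  10], dtype=int32)) [ 0.384 -0.021  0.014]
scene green (np.int32(4990), array([459.3, 291. ]), array([410, 245,  99,  94], dtype=int32)) [0.211 0.605 0.014]
```

```bash
sleep 1; ls pics
```

```text
scene0.png
top0.png
topA.png
topB.png
wrist0.png
```

View pics/topA.png

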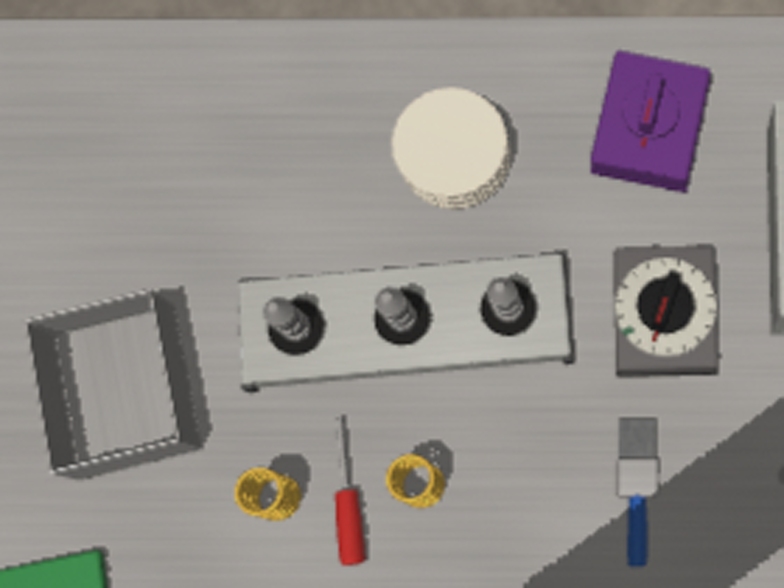

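View pics/topB.png

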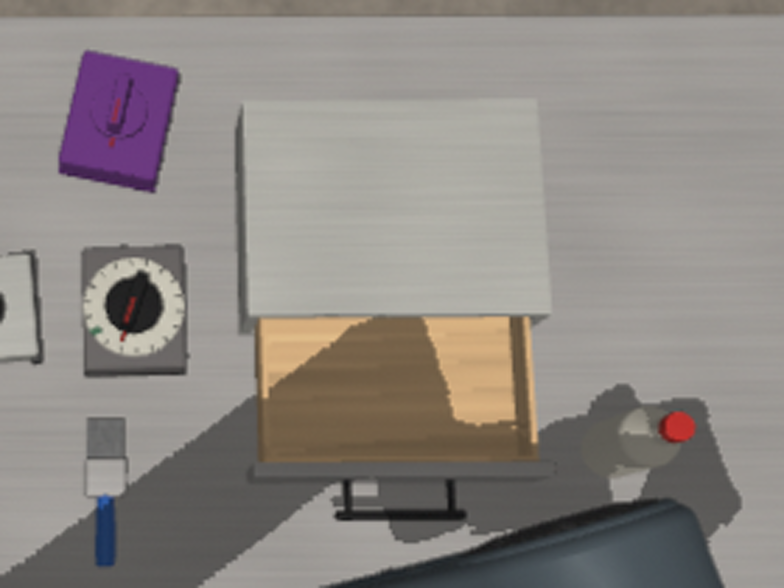

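The top view shows the rods at about (155,193), (193,190) and (231,187), springs at (145,256) and (198,252), and the screwdriver at (174,255) with its tip up. The brush is at (278,255) with bristles up, and the dial is at (288,190). The green mark is to the left of the pointer, at lower left. I'll move over to the springs to clear the view.

Emit:
jog_arm --pt "1.5 2 2 7 0" --pt "1.5 3.5 1 7 0" --pt "1.5 3.5 0.5 7 0" --pt "1.5 3.5 0.5 7 0" --pt "1.5 3.5 0 7 0" --pt "1.5 3.5 0 7 0" --pt "1 3.8 0 7 0" --pt "0.5 4 0 7 0" --pt "0.5 4 0 7 0" --pt "0 4 0 0 0" --squeeze 40

```text
t: 1.08
tcp_pos: [0.3855, -0.2048, 0.271]
tool_rot: [0.704, 0.711, 0.0, 0.005]
force: [0.3, 0.3, -0.3]
finger_gap: 0.998
```

Emit:
jog_arm --pt "0 4 0 0 0" --pt "0 4 0 0 0" --pt "0 4 0 0 0" --pt "0 4 0 0 0" --pt "0 4 0 0 0" --pt "0 4 0 0 0" --pt "0 4 0 0 0" --pt "0 4 0 0 0" --pt "0 4 0 0 0" --pt "0 0 0 0 0"

```text
t: 1.92
tcp_pos: [0.3808, 0.1767, 0.2734]
tool_rot: [0.702, 0.712, 0.004, 0.007]
force: [1.1, -0.5, -0.5]
finger_gap: 1.001
```

```bash
python3 - <<'E'
from h import *
s=cam("wrist"); save(s,"w1.png"); t=cam("top"); save(t,"t1.png",(60,80,560,420),1.6)
for c in ["yellow","red","blue","green"]:
    for b in blobs(s,c,30): print(c,b)
E
```

```text
yellow (np.int32(1347), array([316.3,  20.8]), array([292,   0,  53,  46], dtype=int32))
yellow (np.int32(1309), array([322. , 160.2]), array([298, 136,  48,  48], dtype=int32))
red (np.int32(1330), array([282.7,  94.3]), array([251,  81,  65,  28], dtype=int32))
blue (np.int32(558), array([275.2, 304.8]), array([253, 299,  48,  13], dtype=int32))
```

View pics/w1.png

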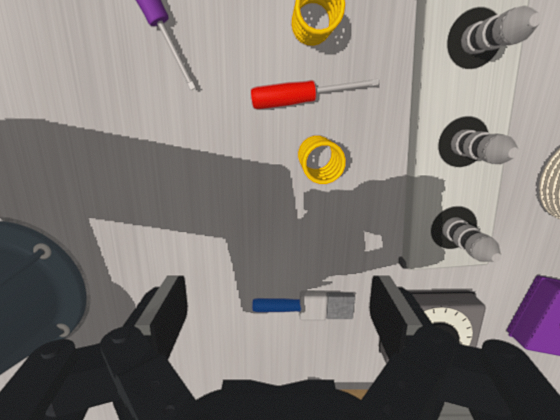

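View pics/t1.png

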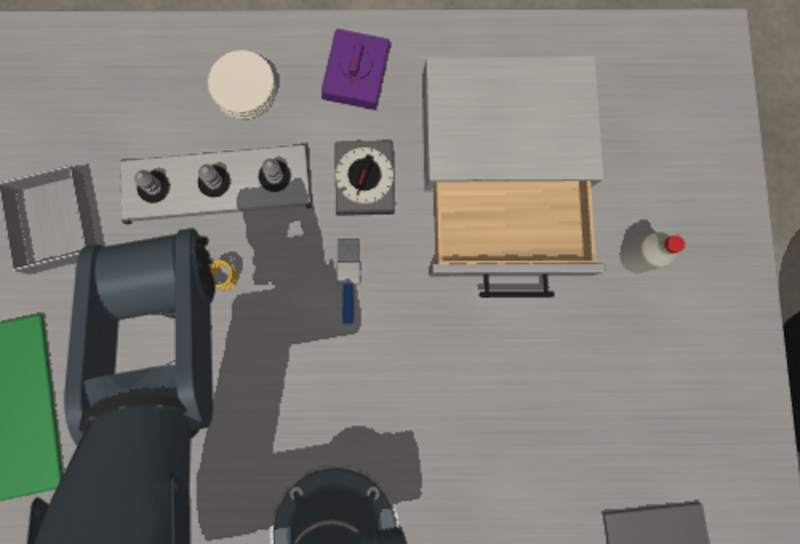

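The wrist view shows spring B at (322,160), spring A at (318,20), the red screwdriver at (283,94) and the brush at (300,305). The table holds only two springs, the screwdriver and the brush: there is no carton. Now the exact positions.

```bash
cat >> h.py <<'E'
from scipy.optimize import least_squares
def spring(s,box,show=True):
    m=masks(s)["yellow"]; P=cloud(s); x,y,w,h=box
    mm=np.zeros(m.shape,bool); mm[y:y+h,x:x+w]=m[y:y+h,x:x+w]>0
    Q=P[mm&(P[...,2]>0.062)&(P[...,2]<0.076)]
    f=lambda p: np.hypot(Q[:,0]-p[0],Q[:,1]-p[1])-0.0215
    r=least_squares(f,Q[:,:2].mean(0),loss="soft_l1",f_scale=0.002); return r.x.round(4),len(Q),np.abs(f(r.x)).mean().round(4),Q[:,2].max().round(3)
def rods(s,xy0):
    P=cloud(s); out=[]
    for x0,y0 in xy0:
        d=np.hypot(P[...,0]-x0,P[...,1]-y0)<0.03
        Q=P[d&(P[...,2]>0.105)&(P[...,2]<0.13)]
        out.append((Q.mean(0).round(4) if len(Q) else None,len(Q),Q[:,2].max().round(3) if len(Q) else None))
    return out
E
python3 - <<'E'
from h import *
s=cam("wrist"); t=cam("top"); sc=cam("scene")
print("table z",pt(s,380,120),pt(t,300,300),pt(s,150,150))
for n,q in (("w",s),("t",t),("sc",sc)):
    for b in blobs(q,"yellow",60):
        try: print(n,b[1],spring(q,b[2]))
        except Exception as e: print(e)
    print(n,rods(q,[(0.585,0.315),(0.593,0.207),(0.603,0.098)]))
# screwdriver & brush axes
for n,q in (("w",s),("t",t)):
  for c,z in(("red",0.013),("blue",0.010)):
    for b in blobs(q,c,60):
        x,y,w,h=b[2]; m=masks(q)[c]; v,u=np.nonzero(m[y:y+h,x:x+w]); u=u+x;v=v+y
        X=np.array([ray(q,a,bb,z)[:2] for a,bb in zip(u,v)]); 
        vx,vy,cx,cy=cv2.fitLine(X.astype(np.float32),cv2.DIST_L2,0,0.01,0.01).ravel()
        tt=(X-[cx,cy])@[vx,vy]; print(n,c,(cx,cy),"ang",np.degrees(np.arctan2(vy,vx)),tt.min(),tt.max())
E
```

```text
table z [ 0.51088343  0.23455471 -0.00071869] [ 0.2980055  -0.08741072  0.00431508] [ 0.22037436  0.19435313 -0.00219448]
w [315.2  19.4] (array([0.4198, 0.3459]), 406, np.float64(0.0011), np.float64(0.071))
w [322.5 155.3] (array([0.4324, 0.1991]), 554, np.float64(0.0012), np.float64(0.071))
w [(array([0.5906, 0.3275, 0.1105]), 506, np.float64(0.116)), (array([0.6004, 0.2198, 0.1104]), 349, np.float64(0.116)), (array([0.6103, 0.1114, 0.1103]), 274, np.float64(0.116))]
t [201.  251.5] (array([0.4323, 0.1981]), 36, np.float64(0.0009), np.float64(0.074))
t [(array([0.5935, 0.3262, 0.111 ]), 44, np.float64(0.118)), (array([0.6033, 0.2172, 0.1112]), 43, np.float64(0.12)), (array([0.6125, 0.1084, 0.1125]), 40, np.float64(0.122))]
sc [328.4 245.8] (array([0.4359, 0.2013]), 44, np.float64(0.0018), np.float64(0.075))
sc [360.6 272.3] (array([0.4237, 0.3491]), 48, np.float64(0.0016), np.float64(0.074))
sc [(array([0.5985, 0.3309, 0.1108]), 24, np.float64(0.119)), (array([0.6079, 0.2228, 0.1114]), 21, np.float64(0.12)), (array([0.6179, 0.1138, 0.1118]), 19, np.float64(0.119))]
w red (np.float32(0.38837242), np.float32(0.26863495)) ang 7.9082384 -0.037041118951687685 0.038162652592000974
w blue (np.float32(0.38344526), np.float32(-0.023721622)) ang 0.45641866 -0.034029175801907896 0.035626844647899676
t red (np.float32(0.48788103), np.float32(-0.6130284)) ang -63.01537 -0.016290353216062384 0.015575599562828434
t blue (np.float32(0.38371593), np.float32(-0.02257484)) ang -0.114866644 -0.03252013258519253 0.03271784505880686
```

Emit:
jog_arm --pt "2 1 -3 0 0" --pt "2 1 -4 0 0" --pt "1.2 0.2 -4 0 0" --pt "0 0 -3 0 0" --pt "0 0 0 0 0" --pt "0 0 0 0 0"

```text
t: 2.67
tcp_pos: [0.4427, 0.1809, 0.1327]
tool_rot: [0.713, 0.701, 0.007, 0.013]
force: [-0.0, -0.1, 0.9]
finger_gap: 1.001
```

```bash
python3 - <<'E'
from h import *
st=sense(); print(st["tcp_pos"], R.from_quat(st["tool_rot"]).as_matrix().round(4))
s=cam("wrist"); save(s,"w2.png")
for b in blobs(s,"yellow",60): print(b[1],spring(s,b[2]))
print(rods(s,[(0.585,0.315),(0.593,0.207),(0.603,0.098)]))
E
```

```text
[0.44268048 0.18092194 0.13265964] [[ 0.018   0.9994  0.0284]
 [ 0.9998 -0.0178 -0.008 ]
 [-0.0075  0.0286 -0.9996]]h.py:35: RuntimeWarning: Mean of empty slice.
  r=least_squares(f,Q[:,:2].mean(0),loss="soft_l1",f_scale=0.002); return r.x.round(4),len(Q),np.abs(f(r.x)).mean().round(4),Q[:,2].max().round(3)
  ret = um.true_divide(
Traceback (most recent call last):
  File "h.py", line 35, in spring
    r=least_squares(f,Q[:,:2].mean(0),loss="soft_l1",f_scale=0.002); return r.x.round(4),len(Q),np.abs(f(r.x)).mean().round(4),Q[:,2].max().round(3)
ValueError: Initial guess is outside of provided bounds
```

View pics/w2.png

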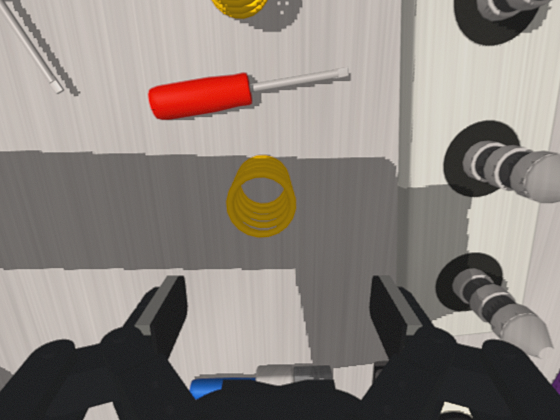

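The wrist view shows spring B at (262,198), between and ahead of the fingers. The tool has picked up a slight tilt, so I'll check whether it persists and fix the spring fit for shadowed yellow.

Emit:
jog_arm --pt "0 0 0 0 0" --pt "0 0 0 0 0"

```text
t: 2.88
tcp_pos: [0.4436, 0.1793, 0.1358]
tool_rot: [0.714, 0.7, 0.009, 0.014]
force: [0.4, 0.1, -0.1]
finger_gap: 1.0
```

```bash
sed -i 's/(20,150,90),(32/(20,150,50),(34/' h.py; sed -i 's/Q=P\[mm&(P\[...,2\]>0.062)&(P\[...,2\]<0.076)\]/Q=P[mm\&(P[...,2]>0.060)\&(P[...,2]<0.078)]/' h.py; python3 - <<'E'
from h import *
st=sense(); print(st["tcp_pos"], R.from_quat(st["tool_rot"]).as_matrix().round(4)[:,2],st["qd"].round(3))
s=cam("wrist")
for b in blobs(s,"yellow",300): 
  try: print(b[1],b[2],spring(s,b[2]))
  except Exception as e: print(b[1],"x")
print(rods(s,[(0.585,0.315),(0.593,0.207),(0.603,0.098)]))
E
```

```text
[0.44362136 0.17931421 0.13578143] [ 0.0318 -0.0077 -0.9995] [-0.014 -0.038 -0.009  0.002  0.015 -0.001]
[237.3   6.5] x
[259.5 195.4] [225 153  69  81] (array([0.4328, 0.1993]), 1422, np.float64(0.0012), np.float64(0.071))
[(None, 0, None), (array([0.5966, 0.2186, 0.1077]), 409, np.float64(0.113)), (array([0.6102, 0.1122, 0.1102]), 705, np.float64(0.116))]h.py:35: RuntimeWarning: Mean of empty slice.
  r=least_squares(f,Q[:,:2].mean(0),loss="soft_l1",f_scale=0.002); return r.x.round(4),len(Q),np.abs(f(r.x)).mean().round(4),Q[:,2].max().round(3)
  ret = um.true_divide(
```

Emit:
jog_arm --pt "-0.6 1 0 0 0" --pt "-0.5 1 0 0 0" --pt "0 0 -1 0 0" --pt "0 0 -1 0 0" --pt "0 0 -1 0 0" --pt "0 0 0 0 0"

```text
t: 3.43
tcp_pos: [0.4341, 0.2047, 0.1143]
tool_rot: [0.714, 0.7, 0.017, 0.019]
force: [-0.3, -0.6, -0.4]
finger_gap: 1.002
```

```bash
cat >> h.py <<'E'
def st():
    s=sense(); M=R.from_quat(s["tool_rot"]).as_matrix(); print("t",round(s["t"],2),"tcp",s["tcp_pos"].round(4),"z",M[:,2].round(4),"yaw",np.degrees(np.arctan2(M[1,0],M[0,0])).round(2),"F",s["force"].round(1),"gap",round(s["finger_gap"],3)); return s
E
python3 -c "
from h import *
print(st()['q'])"
```

```text
t 3.43 tcp [0.4341 0.2047 0.1143] z [ 0.0507 -0.0027 -0.9987] yaw 88.83 F [-0.3 -0.6 -0.4] gap 1.002
[ 0.21581779  0.51816227  1.93143972 -0.02250388  0.6430996   0.25387219]
```

Emit:
jog_arm --pt "0 0 1 0 0" --pt "0 0 1 0 0" --pt "0 0 1 0 0" --pt "0 0 0 0 0"

```text
t: 3.77
tcp_pos: [0.4323, 0.2076, 0.1486]
tool_rot: [0.713, 0.701, 0.018, 0.019]
force: [0.0, 0.0, 1.2]
finger_gap: 1.0
```

```bash
python3 -c "
from h import *
print(st()['q'])"
```

```text
t 3.77 tcp [0.4323 0.2076 0.1486] z [ 0.053  -0.0013 -0.9986] yaw 88.99 F [0.  0.  1.2] gap 1.0
[ 0.22227073  0.45219291  1.90685672 -0.01941946  0.73124298  0.25397832]
```

Emit:
jog_arm --pt "0 0 0 0 0" --pt "0 0 0 0 0" --pt "0 0 0 0 0" --pt "0 0 0 0 0"

```text
t: 4.1
tcp_pos: [0.432, 0.2089, 0.1505]
tool_rot: [0.713, 0.701, 0.02, 0.02]
force: [-0.3, -0.6, -0.8]
finger_gap: 0.999
```

```bash
python3 -c "
from h import *
print(st()['q'])"
```

```text
t 4.1 tcp [0.432  0.2089 0.1505] z [ 5.690e-02 -1.000e-04 -9.984e-01] yaw 89.07 F [-0.3 -0.6 -0.8] gap 0.999
[ 0.22500635  0.44783421  1.9073206  -0.01914046  0.731041    0.25509388]
```

Emit:
jog_arm --pt "0 0 0 0 0" --pt "0 0 0 0 0" --pt "0 0 0 0 0" --pt "0 0 0 0 0" --pt "0 0 0 0 0" --pt "0 0 0 0 0" --pt "0 0 0 0 0" --pt "0 0 0 0 0"

```text
t: 4.77
tcp_pos: [0.4311, 0.2084, 0.1488]
tool_rot: [0.713, 0.701, 0.019, 0.019]
force: [0.9, -0.4, 0.3]
finger_gap: 1.004
```

```bash
python3 -c "
from h import *
print(st()['q'])"
```

```text
t 4.77 tcp [0.4311 0.2084 0.1488] z [ 0.053  -0.001  -0.9986] yaw 89.03 F [ 0.9 -0.4  0.3] gap 1.004
[ 0.22439298  0.45106521  1.90842077 -0.01917243  0.73074742  0.25533417]
```

Emit:
jog_arm --pt "0 0 4 0 0" --pt "0 0 4 0 0" --pt "0 0 0 0 0" --pt "0 0 0 0 0"

```text
t: 5.1
tcp_pos: [0.4294, 0.2078, 0.2277]
tool_rot: [0.713, 0.701, 0.014, 0.016]
force: [0.2, -0.5, -0.6]
finger_gap: 1.0
```

```bash
python3 -c "
from h import *
print(st()['q'])"
```

```text
t 5.1 tcp [0.4294 0.2078 0.2277] z [ 0.0424 -0.0034 -0.9991] yaw 89.0 F [ 0.2 -0.5 -0.6] gap 1.0
[ 0.22400182  0.32062585  1.82264779 -0.01557467  0.95775811  0.25004851]
```

Emit:
jog_arm --pt "0 0 -4 0 0" --pt "0 0 -4 0 0" --pt "0 0 0 0 0" --pt "0 0 0 0 0"

```text
t: 5.43
tcp_pos: [0.4321, 0.2085, 0.1474]
tool_rot: [0.713, 0.701, 0.018, 0.019]
force: [-0.4, 0.3, -0.1]
finger_gap: 1.001
```

```bash
python3 -c "
from h import *
print(st()['q'])"
```

```text
t 5.43 tcp [0.4321 0.2085 0.1474] z [ 0.0516 -0.0013 -0.9987] yaw 89.02 F [-0.4  0.3 -0.1] gap 1.001
[ 0.22418792  0.45491146  1.90643949 -0.0190527   0.73032197  0.2552256 ]
```

Emit:
jog_arm --pt "2 0 0 0 0" --pt "2 0 0 0 0" --pt "0 0 0 0 0" --pt "0 0 0 0 0"

```text
t: 5.77
tcp_pos: [0.471, 0.2083, 0.1501]
tool_rot: [0.713, 0.701, 0.016, 0.017]
force: [-0.6, -0.6, -0.5]
finger_gap: 0.999
```

```bash
python3 -c "
from h import *
print(st()['q'])"
```

```text
t 5.77 tcp [0.471  0.2083 0.1501] z [ 0.0478 -0.002  -0.9989] yaw 89.05 F [-0.6 -0.6 -0.5] gap 0.999
[ 0.20617466  0.48783208  1.81713301 -0.01657502  0.79029313  0.23403403]
```

Emit:
jog_arm --pt "0 -2 0 0 0" --pt "0 -2 0 0 0" --pt "0 0 0 0 0" --pt "0 0 0 0 0"

```text
t: 6.1
tcp_pos: [0.4691, 0.1684, 0.1543]
tool_rot: [0.712, 0.702, 0.018, 0.018]
force: [-0.4, 0.3, 0.3]
finger_gap: 0.995
```

```bash
python3 -c "
from h import *
print(st()['q'])"
```

```text
t 6.1 tcp [0.4691 0.1684 0.1543] z [ 5.150e-02 -7.000e-04 -9.987e-01] yaw 89.17 F [-0.4  0.3  0.3] gap 0.995
[ 0.12440468  0.46133746  1.85753208 -0.01021001  0.77166818  0.14602585]
```

Emit:
jog_arm --pt "0 0 1 0 0" --pt "0 0 1 0 0" --pt "0 0 1 0 0" --pt "0 0 1 0 0" --pt "0 0 1 0 0" --pt "0 0 1 0 0" --pt "0 0 1 0 0" --pt "0 0 1 0 0" --pt "0 0 0 0 0" --pt "0 0 0 0 0"

```text
t: 6.93
tcp_pos: [0.4601, 0.1748, 0.2429]
tool_rot: [0.71, 0.703, 0.019, 0.017]
force: [-0.5, -0.2, -0.2]
finger_gap: 1.002
```

```bash
python3 -c "
from h import *
print(st()['q'])"
```

```text
t 6.93 tcp [0.4601 0.1748 0.2429] z [ 0.0504  0.0023 -0.9987] yaw 89.44 F [-0.5 -0.2 -0.2] gap 1.002
[ 0.13841014  0.31494135  1.77727307 -0.00555652  0.99917298  0.15121451]
```

Emit:
jog_arm --pt "0 0 -4 0 0" --pt "0 0 -4 0 0" --pt "0 0 0 0 0" --pt "0 0 0 0 0"

```text
t: 7.27
tcp_pos: [0.4608, 0.1768, 0.1629]
tool_rot: [0.71, 0.704, 0.022, 0.019]
force: [-0.0, -1.1, 0.7]
finger_gap: 1.002
```

```bash
python3 -c "
from h import *
print(st()['q'])"
```

```text
t 7.27 tcp [0.4608 0.1768 0.1629] z [ 0.0572  0.004  -0.9984] yaw 89.55 F [-0.  -1.1  0.7] gap 1.002
[ 0.1421065   0.43921036  1.86623827 -0.00594403  0.77894397  0.15426446]
```

Emit:
jog_arm --pt "0 0 0 -7.1 0" --pt "0 0 0 -7.1 0" --pt "0 0 0 -7.1 0" --pt "0 0 0 -7.1 0" --pt "0 0 0 -7.1 0" --pt "0 0 0 -7.1 0" --pt "0 0 0 -7.1 0" --pt "0 0 0 -7.1 0" --pt "0 0 0 -7.1 0" --pt "0 0 0 -7.1 0"

```text
t: 8.1
tcp_pos: [0.4644, 0.179, 0.1787]
tool_rot: [0.988, 0.153, 0.014, 0.03]
force: [-0.6, -0.3, 0.6]
finger_gap: 1.0
```

Emit:
jog_arm --pt "0 0 0 -7.1 0" --pt "0 0 0 -7.1 0" --pt "0 0 0 -7.1 0" --pt "0 0 0 -7.1 0" --pt "0 0 0 -7.1 0" --pt "0 0 0 -7.1 0" --pt "0 0 0 -7.1 0" --pt "0 0 0 -7.1 0" --pt "0 0 0 -7.1 0" --pt "0 0 0 0 0"

```text
t: 8.93
tcp_pos: [0.4706, 0.182, 0.1996]
tool_rot: [0.917, -0.399, 0.008, 0.031]
force: [-0.1, 0.1, -0.4]
finger_gap: 1.006
```

```bash
python3 -c "
from h import *
print(st()['q'])"
```

```text
t 8.93 tcp [0.4706 0.182  0.1996] z [-0.0107 -0.0632 -0.9979] yaw -46.96 F [-0.1  0.1 -0.4] gap 1.006
[ 0.18340265  0.42474526  1.74197421 -0.07173805  0.99809567  2.61436033]
```

Emit:
jog_arm --pt "0 0 -0.2 7.1 0" --pt "0 0 -0.2 7.1 0" --pt "0 0 -0.2 7.1 0" --pt "0 0 -0.2 7.1 0" --pt "0 0 -0.2 7.1 0" --pt "0 0 -0.2 7.1 0" --pt "0 0 -0.2 7.1 0" --pt "0 0 -0.2 7.1 0" --pt "0 0 -0.2 7.1 0" --pt "0 0 -0.2 7.1 0"

```text
t: 9.77
tcp_pos: [0.4747, 0.1843, 0.1945]
tool_rot: [0.976, 0.217, 0.032, 0.017]
force: [-0.3, -0.1, -0.3]
finger_gap: 1.001
```

```bash
python3 -c "
from h import *
print(st()['q'])"
```

```text
t 9.77 tcp [0.4747 0.1843 0.1945] z [ 0.0705 -0.0182 -0.9973] yaw 25.14 F [-0.3 -0.1 -0.3] gap 1.001
[ 0.16837002  0.40484057  1.80115817 -0.03893025  0.8694492   1.32589639]
```

Emit:
jog_arm --pt "0 0 -0.1 7.1 0" --pt "0 0 -0.1 7.1 0" --pt "0 0 -0.1 7.1 0" --pt "0 0 -0.1 7.1 0" --pt "0 0 -0.1 7.1 0" --pt "0 0 -0.1 7.1 0" --pt "0 0 -0.1 7.1 0" --pt "0 0 -0.1 7.1 0" --pt "0 0 -0.1 7.1 0" --pt "0 0 -0.1 7.1 0"

```text
t: 10.6
tcp_pos: [0.4764, 0.1863, 0.1983]
tool_rot: [0.664, 0.746, 0.044, -0.003]
force: [-0.3, -0.4, 0.1]
finger_gap: 0.998
```

```bash
python3 -c "
from h import *
print(st()['q'])"
```

```text
t 10.6 tcp [0.4764 0.1863 0.1983] z [ 0.054   0.0695 -0.9961] yaw 96.81 F [-0.3 -0.4  0.1] gap 0.998
[ 0.1164623   0.39633095  1.80376344  0.08148073  0.88124125 -0.05036706]
```

Emit:
jog_arm --pt "0 0 -0.1 7.1 0" --pt "0 0 -0.1 7.1 0" --pt "0 0 -0.1 7.1 0" --pt "0 0 -0.1 7.1 0" --pt "0 0 -0.1 7.1 0" --pt "0 0 -0.1 7.1 0" --pt "0 0 -0.1 7.1 0" --pt "0 0 -0.1 7.1 0" --pt "0 0 -0.1 7.1 0" --pt "0 0 -0.1 7.1 0"

```text
t: 11.43
tcp_pos: [0.4787, 0.1875, 0.2024]
tool_rot: [0.101, 0.994, 0.041, -0.021]
force: [0.4, 0.6, 0.5]
finger_gap: 1.0
```

Emit:
jog_arm --pt "0 0 -0.1 7.1 0" --pt "0 0 -0.1 7.1 0" --pt "0 0 -0.1 7.1 0" --pt "0 0 -0.1 7.1 0" --pt "0 0 -0.1 7.1 0" --pt "0 0 -0.1 7.1 0" --pt "0 0 -0.1 7.1 0" --pt "0 0 -0.1 7.1 0" --pt "0 0 -0.1 7.1 0" --pt "0 0 0 0 0"

```text
t: 12.27
tcp_pos: [0.4816, 0.189, 0.2073]
tool_rot: [-0.447, 0.894, 0.025, -0.031]
force: [-0.7, 0.8, 0.0]
finger_gap: 1.0
```

```bash
python3 -c "
from h import *
print(st()['q'])"
```

```text
t 12.27 tcp [0.4816 0.189  0.2073] z [-0.0779  0.0169 -0.9968] yaw -126.77 F [-0.7  0.8  0. ] gap 1.0
[ 0.1413931   0.44270774  1.67986893  0.03115053  1.09409087 -2.37258524]
```

Emit:
jog_arm --pt "-0.5 0.1 -0.8 1 0" --pt "-0.5 0.1 -0.8 -1 0" --pt "-0.5 0.1 -0.8 1 0" --pt "-0.5 0.1 -0.8 -1 0" --pt "-0.5 0.1 -0.8 1 0" --pt "-0.5 0.1 -0.8 -1 0" --pt "-0.5 0.1 -0.8 1 0" --pt "-0.5 0.1 -0.8 -1 0" --pt "-0.5 0.1 -0.8 1 0" --pt "0 0 0 0 0"

```text
t: 13.1
tcp_pos: [0.4315, 0.199, 0.1363]
tool_rot: [-0.453, 0.891, 0.024, -0.028]
force: [-0.5, -0.8, 0.4]
finger_gap: 1.001
```

```bash
python3 -c "
from h import *
print(st()['q'])"
```

```text
t 13.1 tcp [0.4315 0.199  0.1363] z [-0.0714  0.0178 -0.9973] yaw -126.04 F [-0.5 -0.8  0.4] gap 1.001
[ 0.17689664  0.50212391  1.85303996  0.03994941  0.85400705 -2.36193775]
```

Emit:
jog_arm --pt "0 0 0 7 0" --pt "0 0 0 -7 0" --pt "0 0 0 7 0" --pt "0 0 0 -7 0" --pt "0 0 0 7 0" --pt "0 0 0 -7 0" --pt "0 0 0 7 0" --pt "0 0 0 -7 0" --pt "0 0 0 7 0" --pt "0 0 0 -7 0"

```text
t: 13.93
tcp_pos: [0.4323, 0.1994, 0.1406]
tool_rot: [-0.456, 0.89, 0.023, -0.025]
force: [0.7, 0.6, 0.4]
finger_gap: 0.999
```

```bash
python3 -c "
from h import *
print(st()['q'])"
```

```text
t 13.93 tcp [0.4323 0.1994 0.1406] z [-0.0652  0.019  -0.9977] yaw -125.73 F [0.7 0.6 0.4] gap 0.999
[ 0.1773434   0.49343818  1.85166674  0.03995328  0.85779663 -2.36698632]
```

Emit:
jog_arm --pt "0 0 2 0 0" --pt "0 0 2 0 0" --pt "0 0 2 0 0" --pt "0 0 2 0 0" --pt "0 0 2 0 0" --pt "0 0 2 0 0" --pt "0 0 2 0 0" --pt "0 0 2 0 0" --pt "0 0 2 0 0" --pt "0 0 0 0 0"

```text
t: 14.77
tcp_pos: [0.4298, 0.1984, 0.3334]
tool_rot: [-0.45, 0.893, 0.023, -0.023]
force: [0.2, 1.1, -0.8]
finger_gap: 1.004
```

```bash
python3 -c "
from h import *
print(st()['q'])"
```

```text
t 14.77 tcp [0.4298 0.1984 0.3334] z [-0.0615  0.0209 -0.9979] yaw -126.48 F [ 0.2  1.1 -0.8] gap 1.004
[ 0.17551069  0.22281492  1.62870627  0.03209773  1.34717298 -2.3367984 ]
```

Emit:
jog_arm --pt "0 0 -4 0 0" --pt "0 0 -4 0 0" --pt "0 0 -4 0 0" --pt "0 0 -4 0 0" --pt "0 0 -2 0 0" --pt "0 0 0 0 0" --pt "0 0 0 0 0"

```text
t: 15.35
tcp_pos: [0.4309, 0.1984, 0.1521]
tool_rot: [-0.448, 0.894, 0.021, -0.014]
force: [0.5, 0.0, -0.1]
finger_gap: 1.0
```

```bash
python3 -c "
from h import *
print(st()['q'])"
```

```text
t 15.35 tcp [0.4309 0.1984 0.1521] z [-0.0432  0.0244 -0.9988] yaw -126.74 F [ 0.5  0.  -0.1] gap 1.0
[ 0.17500955  0.46417511  1.86192654  0.0418212   0.8542826  -2.35329778]
```

Emit:
jog_arm --pt "0 0 2 0 0" --pt "0 0 2 0 0" --pt "0 0 2 0 0" --pt "0 0 2 0 0" --pt "0 0 2 0 0" --pt "0 0 2 0 0" --pt "0 0 2 0 0" --pt "0 0 2 0 0" --pt "0 0 2 0 0" --pt "0 0 0 0 0"

```text
t: 16.18
tcp_pos: [0.4315, 0.1985, 0.3557]
tool_rot: [-0.447, 0.894, 0.018, -0.003]
force: [-0.1, -0.0, 1.4]
finger_gap: 1.005
```

Emit:
jog_arm --pt "0 0 -4 0 0" --pt "0 0 -4 0 0" --pt "0 0 -4 0 0" --pt "0 0 -4 0 0" --pt "0 0 -4 0 0" --pt "0 0 -3 0 0" --pt "0 0 0 0 0" --pt "0 0 0 0 0"

```text
t: 16.85
tcp_pos: [0.4365, 0.1997, 0.132]
tool_rot: [-0.447, 0.894, 0.012, 0.015]
force: [0.1, 0.3, 0.8]
finger_gap: 0.999
```

```bash
python3 -W ignore - <<'E'
from h import *
st(); s=cam("wrist"); save(s,"w3.png")
for b in blobs(s,"yellow",300): 
  try: print(b[1],b[2],spring(s,b[2]))
  except Exception as e: print(b[1],"x")
print(rods(s,[(0.585,0.315),(0.593,0.207),(0.603,0.098)]))
E
```

```text
t 16.85 tcp [0.4365 0.1997 0.132 ] z [ 0.0156  0.0348 -0.9993] yaw -126.93 F [0.1 0.3 0.8] gap 0.999
[279.8 211.5] [247 169  68  85] (array([0.4314, 0.1974]), 1360, np.float64(0.0011), np.float64(0.071))
[369.5 325.2] [355 282  34  86] (array([0.4189, 0.3444]), 185, np.float64(0.001), np.float64(0.07))
[(None, 0, None), (array([0.6003, 0.2194, 0.1131]), 249, np.float64(0.116)), (None, 0, None)]
```

View pics/w3.png

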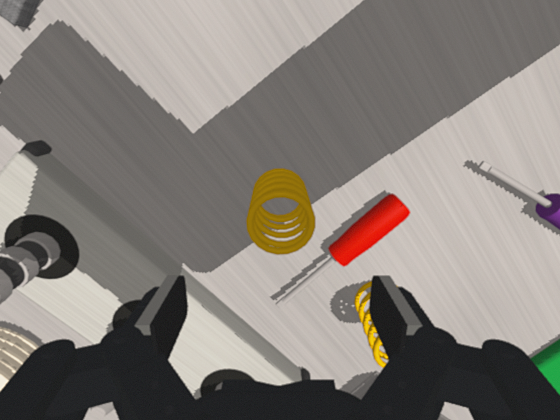

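Emit:
jog_arm --pt "-0.4 -0.1 0 0 40" --pt "0 0 -3 0 40" --pt "0 0 -3 0 40" --pt "0 0 0 0 40" --pt "0 0 0 0 40"

```text
t: 17.32
tcp_pos: [0.4413, 0.2006, 0.0822]
tool_rot: [-0.447, 0.894, 0.008, 0.027]
force: [0.2, -0.1, 0.6]
finger_gap: 0.843
```

```bash
python3 -W ignore - <<'E'
from h import *
st(); s=cam("wrist"); save(s,"w4.png")
E
```

```text
t 17.32 tcp [0.4413 0.2006 0.0822] z [ 0.0417  0.0396 -0.9983] yaw -126.84 F [ 0.2 -0.1  0.6] gap 0.843
```

View pics/w4.png

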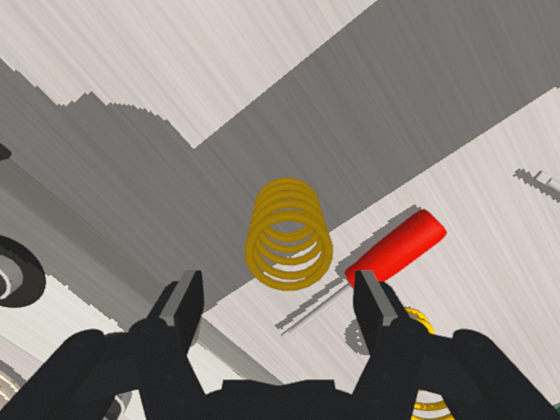

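Emit:
jog_arm --pt "-0.6 -0.2 0 0 40" --pt "-0.4 0 0 0 40" --pt "0 0 0 0 40"

```text
t: 17.62
tcp_pos: [0.4333, 0.1991, 0.0876]
tool_rot: [-0.447, 0.894, 0.007, 0.032]
force: [0.1, -0.5, -0.3]
finger_gap: 0.843
```

Emit:
jog_arm --pt "-0.2 0 -1.5 0 40" --pt "-0.2 0 -1.5 0 40" --pt "-0.2 0 -1.5 0 40" --pt "0 0 0 0 40"

```text
t: 17.95
tcp_pos: [0.4301, 0.1999, 0.0472]
tool_rot: [-0.447, 0.893, 0.005, 0.038]
force: [-0.5, 0.4, -0.4]
finger_gap: 0.842
```

Emit:
jog_arm --pt "0.1 -0.15 -1.0 0 40" --pt "0 0 -0.6 0 40" --pt "0 0 0 0 40"

```text
t: 18.2
tcp_pos: [0.4327, 0.1986, 0.0321]
tool_rot: [-0.448, 0.893, 0.005, 0.04]
force: [0.3, 0.8, 0.4]
finger_gap: 0.847
```

```bash
python3 -W ignore - <<'E'
from h import *
print(st()["q"]); s=cam("wrist"); save(s,"w5.png")
E
```

```text
t 18.2 tcp [0.4327 0.1986 0.0321] z [ 0.0682  0.0445 -0.9967] yaw -126.71 F [0.3 0.8 0.4] gap 0.847
[ 0.17451098  0.68309901  2.00946296  0.087374    0.37537711 -2.40541736]
```

View pics/w5.png

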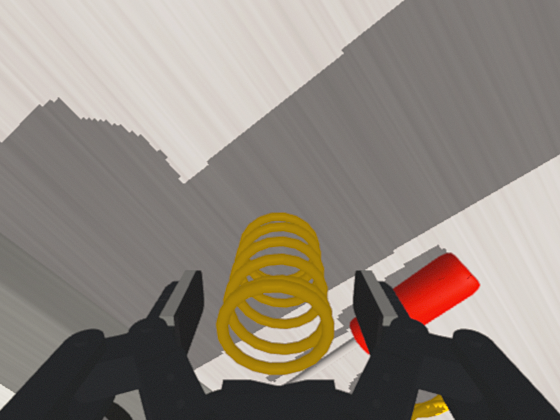

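The spring stands between the pads, with its top ring at about (276,325). Closing now.

Emit:
jog_arm --pt "0 0 0 0 160" --pt "0 0 0 0 160" --pt "0 0 0 0 160" --pt "0 0 0 0 160" --pt "0 0 0 0 160" --squeeze 40

```text
t: 18.67
tcp_pos: [0.4336, 0.1988, 0.0339]
tool_rot: [-0.448, 0.893, 0.004, 0.042]
force: [1.1, 0.7, -1.8]
finger_gap: 0.531
```

```bash
python3 -W ignore - <<'E'
from h import *
print(st()["q"]); s=cam("wrist"); save(s,"w6.png")
E
```

```text
t 18.67 tcp [0.4336 0.1988 0.0339] z [ 0.0705  0.045  -0.9965] yaw -126.7 F [ 1.1  0.7 -1.8] gap 0.531
[ 0.17451471  0.67946971  2.00844488  0.08717426  0.37758628 -2.40514848]
```

View pics/w6.png

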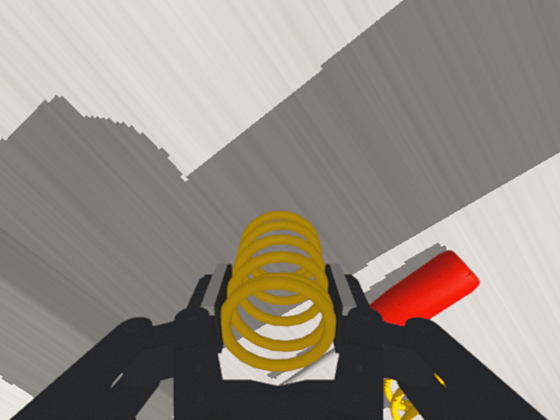

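Emit:
jog_arm --pt "0 0 3 0 160" --pt "0 0 4 0 160" --pt "0 0 4 0 160" --pt "0 0 4 0 160" --pt "2 0 0 0 160" --pt "3 0 0 0 160" --pt "0 0 0 0 160"

```text
t: 19.3
tcp_pos: [0.4807, 0.1981, 0.1897]
tool_rot: [-0.448, 0.893, 0.005, 0.038]
force: [2.2, -0.2, -1.3]
finger_gap: 0.531
```

```bash
python3 -W ignore - <<'E'
from h import *
print(st()["q"]); s=cam("wrist"); save(s,"w7.png"); sc=cam("scene"); save(sc,"s7.png",(150,150,430,360),2.8)
P=cloud(s); m=masks(s)["yellow"]>0
n,l,sts,c=cv2.connectedComponentsWithStats(m.astype(np.uint8)); i=1+np.argmax(sts[1:,4]); Q=P[l==i]; print(len(Q),Q.min(0).round(3),Q.max(0).round(3))
print(rods(s,[(0.59,0.327),(0.60,0.218),(0.61,0.109)]))
E
```

```text
t 19.3 tcp [0.4807 0.1981 0.1897] z [ 0.064   0.0428 -0.997 ] yaw -126.67 F [ 2.2 -0.2 -1.3] gap 0.531
[ 0.15676455  0.41934894  1.79280641  0.04267712  0.85989252 -2.37062086]
10315 [ 0.421  0.125 -0.003] [0.648 0.429 0.325]
[(array([0.5889, 0.3239, 0.1083]), 182, np.float64(0.113)), (array([0.6   , 0.2135, 0.1097]), 204, np.float64(0.115)), (array([0.6089, 0.1092, 0.1104]), 508, np.float64(0.116))]
```

View pics/w7.png

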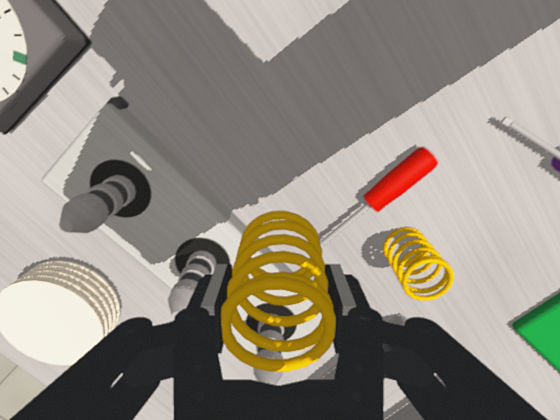

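View pics/s7.png

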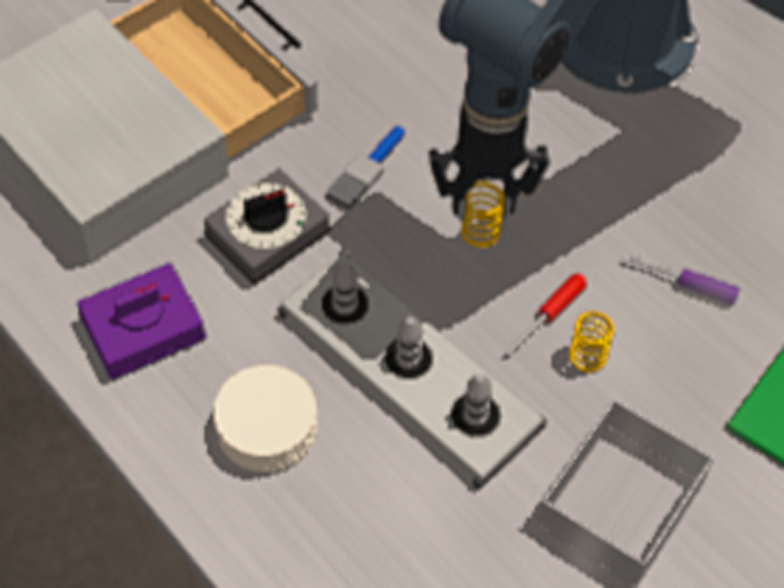

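The spring hangs upright in the grip, top ring at (278,325). The middle rod is at (195,275) and the right rod at (100,200). I'll fit both from the same view so that calibration errors cancel.

```bash
cat >> h.py <<'E'
def circ(Q,x0,r=None):
    if r is None:
        f=lambda p: np.hypot(Q[:,0]-p[0],Q[:,1]-p[1])-p[2]; p0=[*x0,0.014]
    else:
        f=lambda p: np.hypot(Q[:,0]-p[0],Q[:,1]-p[1])-r; p0=list(x0)
    s=least_squares(f,p0,loss="soft_l1",f_scale=0.001); return s.x.round(4),len(Q),np.abs(f(s.x)).mean().round(4)
def rodfit(s,xy0):
    P=cloud(s); out=[]
    hsv=cv2.cvtColor(s["img"],cv2.COLOR_RGB2HSV); notyel=masks(s)["yellow"]==0
    for x0,y0 in xy0:
        d=(np.hypot(P[...,0]-x0,P[...,1]-y0)<0.022)&notyel
        Q=P[d&(P[...,2]>0.045)&(P[...,2]<0.093)]
        if len(Q)>30: out.append(circ(Q,(x0,y0),0.0142))
        else: out.append(None)
    return out
def held(s):
    # spring in the grip: top ring (nearest) and bottom part; uses near yellow pixels
    P=cloud(s); m=(masks(s)["yellow"]>0)&(s["depth"]<0.30)&(s["depth"]>0.05)
    T=sense()["tcp_pos"]; Q=P[m]; Q=Q[np.hypot(Q[:,0]-T[0],Q[:,1]-T[1])<0.045]
    zt=np.percentile(Q[:,2],99.5); zb=np.percentile(Q[:,2],0.5); out=[zb.round(4),zt.round(4)]
    for lo,hi in ((zt-.010,zt+.002),(zt-.035,zt-.010),(zb-.002,zb+.02)):
        q=Q[(Q[:,2]>lo)&(Q[:,2]<hi)]; out.append(circ(q,T[:2],0.0215))
    return out
E
python3 -W ignore - <<'E'
from h import *
s=cam("wrist"); print(held(s)); print("w",rodfit(s,[(0.59,0.326),(0.60,0.217),(0.61,0.109)]))
t=cam("top"); print("t",rodfit(t,[(0.59,0.326),(0.60,0.217),(0.61,0.109)]))
t=cam("scene"); print("sc",rodfit(t,[(0.59,0.326),(0.60,0.217),(0.61,0.109)]))
E
```

```text
[np.float64(0.1565), np.float64(0.224), (array([0.4717, 0.1963]), 4097, np.float64(0.001)), (array([0.4717, 0.1964]), 3400, np.float64(0.0011)), (array([0.4715, 0.1964]), 1601, np.float64(0.001))]
w [(array([0.5947, 0.329 ]), 317, np.float64(0.0006)), (array([0.6032, 0.2187]), 697, np.float64(0.001)), (array([0.6128, 0.1091]), 1127, np.float64(0.0009))]
t [None, None, (array([0.6144, 0.1085]), 34, np.float64(0.0008))]
sc [(array([0.5952, 0.3289]), 54, np.float64(0.0011)), (array([0.6046, 0.2195]), 55, np.float64(0.0013)), (array([0.6147, 0.1103]), 60, np.float64(0.0016))]
```

```bash
python3 -W ignore - <<'E'
from h import *
s=cam("wrist"); S=sense(); P=cloud(s)
# table plane from pixel patches
uv=[(u,v) for u in range(200,550,10) for v in range(10,200,10)]
Q=np.array([P[v,u] for u,v in uv]); Q=Q[np.abs(Q[:,2])<0.012]
A=np.c_[Q[:,:2],np.ones(len(Q))]; c,_,_,_=np.linalg.lstsq(A,Q[:,2],rcond=None); print(len(Q),"plane",c.round(4), "z mean",Q[:,2].mean())
T=S["tcp_pos"]; M=R.from_quat(S["tool_rot"]).as_matrix(); e=np.array(s["eye"])
print("eye in tool",(M.T@(e-T)).round(4)); print((M.T@s["R"]).round(4))
b=blobs(s,"yellow",300); print([ (x[1],x[2]) for x in b])
for x in b:
    try: print(spring(s,x[2]))
    except Exception: pass
r=blobs(s,"red",300); 
for x in r: print(x[1],ray(s,*x[1],0.013).round(4))
E
```

```text
646 plane [ 0.0021  0.0021 -0.0021] z mean -0.0009470812078989161
eye in tool [ 0.0841  0.0006 -0.1419]
[[ 4.000e-04 -9.469e-01 -3.216e-01]
 [ 1.000e+00  5.000e-04 -2.000e-04]
 [ 3.000e-04 -3.216e-01  9.469e-01]]
[(array([278.4, 292.9]), array([220, 212, 116, 159], dtype=int32)), (array([407.2, 272.3]), array([374, 236,  69,  73], dtype=int32))]
(array([0.4195, 0.3448]), 766, np.float64(0.001), np.float64(0.071))
[390.  187.4] [0.3863 0.2684 0.013 ]
```

```bash
python3 -W ignore - <<'E'
from h import *
s=cam("wrist"); S=st(); P=cloud(s)
T=S["tcp_pos"]; M=R.from_quat(S["tool_rot"]).as_matrix()
m=(masks(s)["yellow"]>0)&(s["depth"]<0.3)
Q=(P[m]-T)@M; print(Q.min(0).round(4),Q.max(0).round(4),Q.mean(0).round(4), np.median(Q,0))
q=Q[(Q[:,0]>-.05)&(Q[:,0]<.05)]
for a in (-.04,-.03,-.02,-.01,0,.01,.02,.03):
    k=q[(q[:,2]>a)&(q[:,2]<a+.01)]
    if len(k)>50: print(a,len(k),k.min(0).round(4),k.max(0).round(4),circ(k,(0,0),0.0215))
W=P[m]; print("world",W[np.abs(Q[:,0])<.05].mean(0))
E
```

```text
t 19.65 tcp [0.4717 0.1977 0.186 ] z [ 0.0477  0.0408 -0.998 ] yaw -126.64 F [-0.   0.1 -1.9] gap 0.533
[-0.0794 -0.022  -0.1418] [0.0841 0.1538 0.1259] [ 0.0021  0.0055 -0.0112] [ 0.0095834   0.00179071 -0.01923473]
-0.04 3967 [-0.0239 -0.022  -0.0388] [ 0.0231  0.024  -0.03  ] (array([0.0003, 0.0004]), 3967, np.float64(0.0011))
-0.03 1080 [-0.0238 -0.022  -0.03  ] [ 0.021   0.0236 -0.02  ] (array([0.0011, 0.0004]), 1080, np.float64(0.001))
-0.02 1481 [-0.02   -0.0219 -0.02  ] [ 0.0243  0.0237 -0.01  ] (array([0.0011, 0.001 ]), 1481, np.float64(0.0011))
-0.01 1470 [-0.0223 -0.0219 -0.01  ] [ 0.0252  0.0201 -0.    ] (array([0.0021, 0.0009]), 1470, np.float64(0.001))
0 486 [-0.0206 -0.0123  0.    ] [0.0246 0.0241 0.01  ] (array([0.0029, 0.001 ]), 486, np.float64(0.0011))
0.01 1018 [-0.0211 -0.0219  0.01  ] [0.0266 0.0239 0.0197] (array([0.0034, 0.0015]), 1018, np.float64(0.0011))
0.02 653 [-0.0132 -0.0208  0.0201] [0.0273 0.0245 0.03  ] (array([0.0043, 0.0018]), 653, np.float64(0.001))
0.03 87 [-0.0138 -0.0216  0.03  ] [0.0261 0.0203 0.0335] (array([0.0063, 0.0019]), 87, np.float64(0.0007))
world [0.46778163 0.19428965 0.20106623]
```

The arm keeps settling during camera calls, because it holds its target then, while idle rows re-latch the pose mid-lag. From here I'll settle with camera calls instead of idle rows.

```bash
cat >> h.py <<'E'
def settle(n=4):
    st()
    for i in range(n): s=cam("wrist")
    st(); return s
E
python3 -W ignore - <<'E'
from h import *
s=settle(4); print(held(s)); print("w",rodfit(s,[(0.59,0.326),(0.60,0.217),(0.61,0.109)]))
E
```

```text
t 19.65 tcp [0.4717 0.1977 0.186 ] z [ 0.0477  0.0408 -0.998 ] yaw -126.64 F [-0.   0.1 -1.9] gap 0.533
t 19.85 tcp [0.4727 0.1978 0.1865] z [ 0.0495  0.0412 -0.9979] yaw -126.64 F [ 0.1  0.8 -0.8] gap 0.53
[np.float64(0.1557), np.float64(0.2232), (array([0.4705, 0.1964]), 4108, np.float64(0.001)), (array([0.4705, 0.1965]), 3387, np.float64(0.0011)), (array([0.4701, 0.1965]), 1603, np.float64(0.0011))]
w [(array([0.5946, 0.3287]), 313, np.float64(0.0007)), (array([0.6032, 0.2187]), 726, np.float64(0.001)), (array([0.6128, 0.1091]), 1149, np.float64(0.001))]
```

Emit:
jog_arm --pt "3.5 0.6 0 0 160" --pt "4 0.6 0 0 160" --pt "4 0.6 0 0 160" --pt "1.5 0.4 0 0 160"

```text
t: 20.18
tcp_pos: [0.5965, 0.2195, 0.1844]
tool_rot: [-0.449, 0.893, 0.01, 0.024]
force: [1.1, 0.8, -1.2]
finger_gap: 0.532
```

```bash
python3 -W ignore - <<'E'
from h import *
s=settle(4); print(held(s)); print("w",rodfit(s,[(0.59,0.326),(0.60,0.217),(0.61,0.109)])); save(s,"w8.png")
E
```

```text
t 20.18 tcp [0.5965 0.2195 0.1844] z [ 0.0345  0.0386 -0.9987] yaw -126.59 F [ 1.1  0.8 -1.2] gap 0.532
t 20.38 tcp [0.5894 0.2191 0.1831] z [ 0.0245  0.0374 -0.999 ] yaw -126.55 F [-0.6  0.3 -1.2] gap 0.528
[np.float64(0.1523), np.float64(0.2203), (array([0.5899, 0.218 ]), 4061, np.float64(0.001)), (array([0.5895, 0.218 ]), 3266, np.float64(0.001)), (array([0.5883, 0.2179]), 1670, np.float64(0.0011))]
w [(array([0.5953, 0.3269]), 34, np.float64(0.0008)), (array([0.6029, 0.2186]), 488, np.float64(0.0008)), (array([0.6126, 0.109 ]), 592, np.float64(0.0007))]
```

View pics/w8.png

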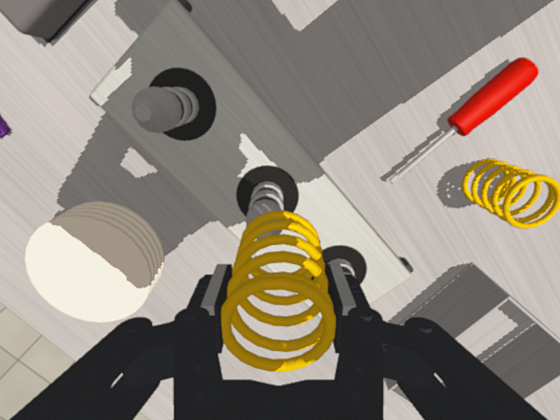

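Emit:
jog_arm --pt "1.4 0.05 0 0 160"

```text
t: 20.47
tcp_pos: [0.5986, 0.2195, 0.1822]
tool_rot: [-0.45, 0.893, 0.012, 0.016]
force: [-0.8, 0.2, -1.6]
finger_gap: 0.529
```

```bash
python3 -W ignore - <<'E'
from h import *
s=settle(4); print(held(s)); print("w",rodfit(s,[(0.60,0.217),(0.61,0.109)]))
t=cam("scene"); save(t,"s8.png",(180,190,400,350),3.5)
E
```

```text
t 20.47 tcp [0.5986 0.2195 0.1822] z [ 0.0171  0.0364 -0.9992] yaw -126.5 F [-0.8  0.2 -1.6] gap 0.529
t 20.67 tcp [0.6018 0.2194 0.183 ] z [ 0.0227  0.0371 -0.9991] yaw -126.54 F [ 0.5 -0.8 -1.1] gap 0.532
[np.float64(0.1521), np.float64(0.2201), (array([0.6012, 0.2182]), 4050, np.float64(0.001)), (array([0.6007, 0.2182]), 3255, np.float64(0.0011)), (array([0.5993, 0.218 ]), 1666, np.float64(0.0011))]
w [(array([0.6029, 0.2186]), 480, np.float64(0.0007)), (array([0.6125, 0.1091]), 504, np.float64(0.0006))]
```

View pics/s8.png

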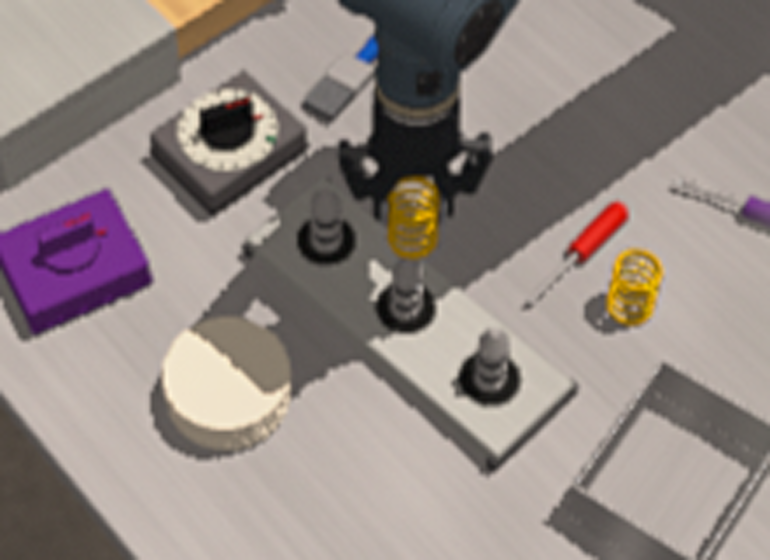

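Emit:
jog_arm --pt "0.3 0.05 -1.5 0 160"

```text
t: 20.8
tcp_pos: [0.6053, 0.2203, 0.1709]
tool_rot: [-0.45, 0.893, 0.011, 0.021]
force: [0.1, -0.1, -1.7]
finger_gap: 0.531
```

```bash
python3 -W ignore - <<'E'
from h import *
s=settle(4); print(held(s)); print("w",rodfit(s,[(0.60,0.217),(0.61,0.109)])); save(s,"w9.png")
E
```

```text
t 20.8 tcp [0.6053 0.2203 0.1709] z [ 0.0276  0.0381 -0.9989] yaw -126.51 F [ 0.1 -0.1 -1.7] gap 0.531
t 21.0 tcp [0.6036 0.2199 0.1678] z [ 0.0207  0.0368 -0.9991] yaw -126.54 F [ 0.3  0.1 -1.9] gap 0.53
[np.float64(0.1362), np.float64(0.2044), (array([0.6019, 0.2185]), 4033, np.float64(0.001)), (array([0.6013, 0.2185]), 3260, np.float64(0.0011)), (array([0.5998, 0.2183]), 1686, np.float64(0.0011))]
w [(array([0.6029, 0.2186]), 553, np.float64(0.0008)), (array([0.6125, 0.1091]), 610, np.float64(0.0006))]
```

Emit:
jog_arm --pt "0.25 0.0 -1.5 0 160"

```text
t: 21.08
tcp_pos: [0.6078, 0.2204, 0.1561]
tool_rot: [-0.45, 0.893, 0.011, 0.021]
force: [0.8, 0.9, -2.0]
finger_gap: 0.529
```

```bash
python3 -W ignore - <<'E'
from h import *
s=settle(4); print(held(s)); print("w",rodfit(s,[(0.60,0.217),(0.61,0.109)])); save(s,"w9.png")
E
```

```text
t 21.08 tcp [0.6078 0.2204 0.1561] z [ 0.0271  0.0381 -0.9989] yaw -126.51 F [ 0.8  0.9 -2. ] gap 0.529
t 21.28 tcp [0.6057 0.2198 0.153 ] z [ 0.0201  0.0368 -0.9991] yaw -126.53 F [-0.2 -0.2 -1.4] gap 0.532
[np.float64(0.1214), np.float64(0.1896), (array([0.6042, 0.2185]), 4033, np.float64(0.001)), (array([0.6036, 0.2185]), 3262, np.float64(0.0011)), (array([0.6021, 0.2183]), 1681, np.float64(0.0011))]
w [(array([0.6029, 0.2186]), 624, np.float64(0.0008)), (array([0.6126, 0.1091]), 716, np.float64(0.0007))]
```

View pics/w9.png

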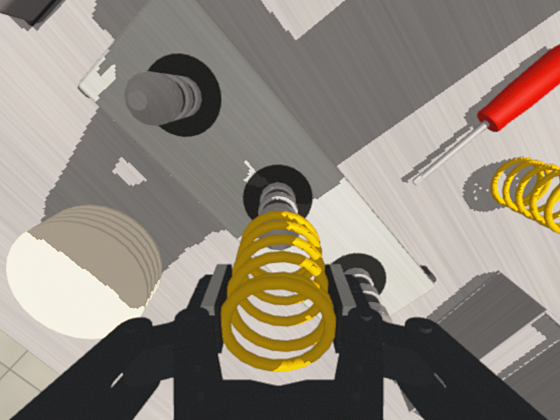

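Emit:
jog_arm --pt "0 0.0 -2 0 160"

```text
t: 21.37
tcp_pos: [0.6092, 0.2206, 0.1376]
tool_rot: [-0.45, 0.893, 0.01, 0.022]
force: [0.6, 0.4, -1.3]
finger_gap: 0.53
```

```bash
python3 -W ignore - <<'E'
from h import *
s=settle(4); print(held(s)); print("w",rodfit(s,[(0.60,0.217),(0.61,0.109)]))
E
```

```text
t 21.37 tcp [0.6092 0.2206 0.1376] z [ 0.0299  0.0385 -0.9988] yaw -126.51 F [ 0.6  0.4 -1.3] gap 0.53
t 21.57 tcp [0.6054 0.2199 0.1334] z [ 0.0194  0.0367 -0.9991] yaw -126.53 F [ 0.5 -0.7 -0.9] gap 0.529
[np.float64(0.1015), np.float64(0.1698), (array([0.6038, 0.2185]), 4033, np.float64(0.001)), (array([0.6031, 0.2185]), 3281, np.float64(0.0011)), (array([0.6016, 0.2183]), 1692, np.float64(0.0011))]
w [(array([0.6029, 0.2187]), 365, np.float64(0.0008)), (array([0.6126, 0.1091]), 960, np.float64(0.0007))]
```

Emit:
jog_arm --pt "-0.05 0.0 -1.5 0 160"

```text
t: 21.65
tcp_pos: [0.608, 0.2204, 0.1221]
tool_rot: [-0.45, 0.893, 0.011, 0.021]
force: [1.2, 0.4, -1.4]
finger_gap: 0.534
```

```bash
python3 -W ignore - <<'E'
from h import *
s=settle(4); print(held(s)); print("w",rodfit(s,[(0.60,0.217),(0.61,0.109)])); save(s,"w10.png")
E
```

```text
t 21.65 tcp [0.608  0.2204 0.1221] z [ 0.0275  0.0381 -0.9989] yaw -126.52 F [ 1.2  0.4 -1.4] gap 0.534
t 21.85 tcp [0.6051 0.2199 0.1191] z [ 0.0197  0.0367 -0.9991] yaw -126.53 F [ 0.8 -0.3 -1.5] gap 0.529
[np.float64(0.0871), np.float64(0.1558), (array([0.6036, 0.2186]), 4039, np.float64(0.001)), (array([0.603 , 0.2186]), 3285, np.float64(0.0011)), (array([0.6015, 0.2184]), 1671, np.float64(0.0011))]
w [(array([0.6025, 0.2187]), 231, np.float64(0.002)), (array([0.6126, 0.1091]), 1215, np.float64(0.0007))]
```

Emit:
jog_arm --pt "0 0.0 -1.8 0 160"

```text
t: 21.93
tcp_pos: [0.6081, 0.2205, 0.1052]
tool_rot: [-0.45, 0.893, 0.011, 0.021]
force: [-0.3, 0.5, -0.3]
finger_gap: 0.529
```

```bash
python3 -W ignore - <<'E'
from h import *
s=settle(4); print(held(s))
E
```

```text
t 21.93 tcp [0.6081 0.2205 0.1052] z [ 0.0275  0.038  -0.9989] yaw -126.51 F [-0.3  0.5 -0.3] gap 0.529
t 22.13 tcp [0.6052 0.2199 0.1015] z [ 0.0198  0.0368 -0.9991] yaw -126.53 F [-0.4  1.  -1.1] gap 0.534
[np.float64(0.0696), np.float64(0.1382), (array([0.6036, 0.2186]), 4034, np.float64(0.0011)), (array([0.603 , 0.2186]), 3277, np.float64(0.0011)), (array([0.6014, 0.2185]), 1583, np.float64(0.0012))]
```

Emit:
jog_arm --pt "0 0.0 -1.5 0 160"

```text
t: 22.22
tcp_pos: [0.6075, 0.2204, 0.0902]
tool_rot: [-0.45, 0.893, 0.011, 0.02]
force: [-1.1, -1.3, -0.3]
finger_gap: 0.534
```

```bash
python3 -W ignore - <<'E'
from h import *
s=settle(4); print(held(s)); save(s,"w10.png")
E
```

```text
t 22.22 tcp [0.6075 0.2204 0.0902] z [ 0.0257  0.0378 -0.999 ] yaw -126.51 F [-1.1 -1.3 -0.3] gap 0.534
t 22.42 tcp [0.6055 0.22   0.0872] z [ 0.0204  0.037  -0.9991] yaw -126.53 F [ 0.6  0.4 -0.5] gap 0.531
[np.float64(0.0407), np.float64(0.1239), (array([0.604 , 0.2188]), 4014, np.float64(0.0011)), (array([0.6035, 0.2188]), 3179, np.float64(0.0011)), (array([0.6013, 0.2185]), 674, np.float64(0.0011))]
```

Emit:
jog_arm --pt "-0.05 0.0 -1.3 0 160"

```text
t: 22.5
tcp_pos: [0.6069, 0.2204, 0.0773]
tool_rot: [-0.45, 0.893, 0.011, 0.02]
force: [-2.1, -1.0, -0.3]
finger_gap: 0.533
```

```bash
python3 -W ignore - <<'E'
from h import *
s=settle(4); print(held(s)[:4])
E
```

```text
t 22.5 tcp [0.6069 0.2204 0.0773] z [ 0.0252  0.0377 -0.999 ] yaw -126.51 F [-2.1 -1.  -0.3] gap 0.533
t 22.7 tcp [0.6051 0.2201 0.074 ] z [ 0.0206  0.0371 -0.9991] yaw -126.54 F [ 0.6 -0.2 -2.6] gap 0.532
[np.float64(0.0302), np.float64(0.1108), (array([0.6037, 0.2188]), 4040, np.float64(0.0011)), (array([0.6032, 0.2189]), 2572, np.float64(0.0011))]
```

Emit:
jog_arm --pt "0 0.0 -0.8 0 160"

```text
t: 22.78
tcp_pos: [0.6065, 0.2203, 0.0675]
tool_rot: [-0.45, 0.893, 0.011, 0.019]
force: [-0.2, -0.3, -0.1]
finger_gap: 0.526
```

```bash
python3 -W ignore - <<'E'
from h import *
s=settle(4); print(held(s)[:4]); save(s,"w11.png")
E
```

```text
t 22.78 tcp [0.6065 0.2203 0.0675] z [ 0.0239  0.0376 -0.999 ] yaw -126.52 F [-0.2 -0.3 -0.1] gap 0.526
t 22.98 tcp [0.6051 0.2201 0.0656] z [ 0.0203  0.0371 -0.9991] yaw -126.54 F [ 0.1 -0.1 -1.5] gap 0.53
[np.float64(0.0299), np.float64(0.1026), (array([0.6039, 0.2189]), 3991, np.float64(0.0011)), (array([0.6036, 0.219 ]), 2096, np.float64(0.0012))]
```

View pics/w11.png

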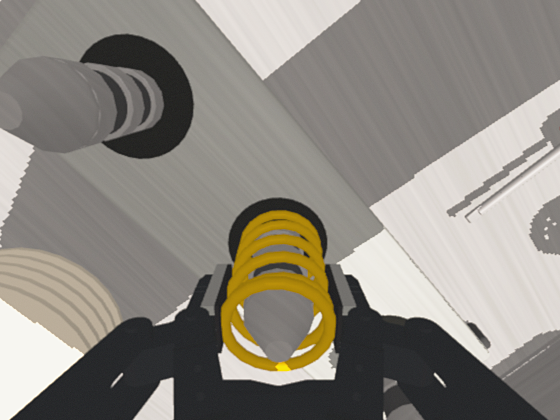

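The rod's cone stands inside the top ring at (278,325), and the spring's top is at about 0.102 m, 2 mm short of seated. Releasing.

Emit:
jog_arm --pt "0 0 0 0 20" --pt "0 0 0 0 20" --pt "0 0 0 0 20" --pt "0 0 0 0 20"

```text
t: 23.32
tcp_pos: [0.6069, 0.2204, 0.0669]
tool_rot: [-0.45, 0.893, 0.011, 0.019]
force: [-1.1, -0.6, -0.4]
finger_gap: 0.92
```

```bash
python3 -W ignore - <<'E'
from h import *
s=settle(2); print(held(s)[:4]); save(s,"w12.png")
E
```

```text
t 23.32 tcp [0.6069 0.2204 0.0669] z [ 0.0242  0.0378 -0.999 ] yaw -126.54 F [-1.1 -0.6 -0.4] gap 0.92
t 23.42 tcp [0.6069 0.2204 0.0669] z [ 0.0242  0.0378 -0.999 ] yaw -126.54 F [ 0.  -0.4  0.4] gap 0.917
[np.float64(0.03), np.float64(0.1001), (array([0.6018, 0.2182]), 3792, np.float64(0.0011)), (array([0.6022, 0.2186]), 1891, np.float64(0.0011))]
```

View pics/w12.png

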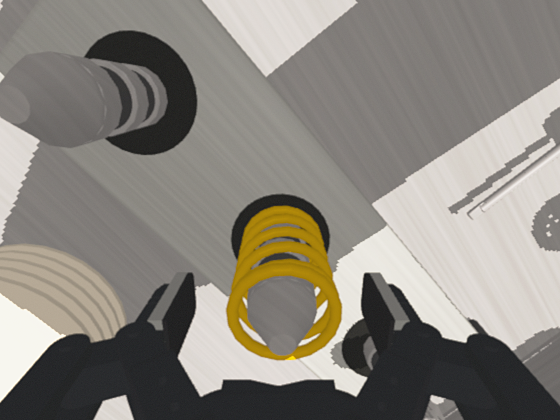

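The spring is seated: top at 0.100 m, axis within 1 mm of the rod. Next is spring A.

Emit:
jog_arm --pt "0 0 3 0 20" --pt "0 0 4 0 20" --pt "0 0 3 0 20" --pt "-3 2 0 0 20" --pt "-3.5 2.3 0 0 20" --pt "-3.5 2.3 0 0 20" --pt "-3.5 2.3 0 0 20" --pt "-3.5 2.3 0 0 20" --pt "-1.5 1 0 0 20"

```text
t: 24.17
tcp_pos: [0.4228, 0.3413, 0.173]
tool_rot: [-0.444, 0.895, 0.01, 0.025]
force: [0.0, -0.9, -0.3]
finger_gap: 0.925
```

```bash
python3 -W ignore - <<'E'
from h import *
s=settle(4); save(s,"w13.png")
for b in blobs(s,"yellow",300): 
  try: print(b[1],b[2],spring(s,b[2]))
  except Exception as e: print(b[1],"x")
print("w",rodfit(s,[(0.5945,0.327),(0.60,0.217)]))
E
```

```text
t 24.17 tcp [0.4228 0.3413 0.173 ] z [ 0.0357  0.0408 -0.9985] yaw -127.22 F [ 0.  -0.9 -0.3] gap 0.925
t 24.37 tcp [0.4282 0.3404 0.1734] z [ 0.0407  0.0414 -0.9983] yaw -127.25 F [ 1.1  0.1 -0.2] gap 0.925
[287.9 196.8] [260 160  58  73] (array([0.4191, 0.3455]), 1003, np.float64(0.0012), np.float64(0.072))
[ 34.  211.4] [  0 177  75  83] (array([0.6016, 0.2198]), 665, np.float64(0.0017), np.float64(0.078))
w [(array([0.5935, 0.3284]), 1161, np.float64(0.001)), (array([0.6033, 0.2182]), 615, np.float64(0.0021))]
```

View pics/w13.png

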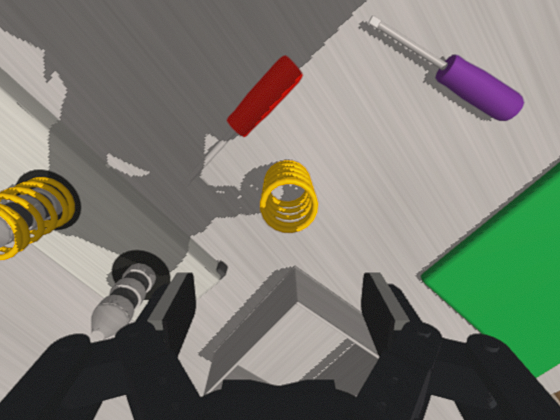

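Spring A is at (288,197), clear of the screwdriver. The pan lies beyond the fingers. Descending.

Emit:
jog_arm --pt "-0.8 0.45 -2.5 0 20" --pt "-0.4 0 -3.5 0 20"

```text
t: 24.53
tcp_pos: [0.4259, 0.3475, 0.1193]
tool_rot: [-0.443, 0.896, 0.009, 0.039]
force: [0.0, -0.8, -0.8]
finger_gap: 0.92
```

```bash
python3 -W ignore - <<'E'
from h import *
s=settle(3)
for b in blobs(s,"yellow",300): 
  try: print(b[1],b[2],spring(s,b[2]))
  except Exception as e: print(b[1],"x")
E
```

```text
t 24.53 tcp [0.4259 0.3475 0.1193] z [ 0.0614  0.0508 -0.9968] yaw -127.36 F [ 0.  -0.8 -0.8] gap 0.92
t 24.68 tcp [0.4225 0.345  0.1156] z [ 0.0495  0.0444 -0.9978] yaw -127.42 F [-0.  -0.2  0. ] gap 0.923
[281.4 222.7] [245 176  74  96] (array([0.4191, 0.3454]), 1584, np.float64(0.0012), np.float64(0.071))
[  9.5 234.3] x
```

Emit:
jog_arm --pt "-0.3 0.05 -3.5 0 20"

```text
t: 24.77
tcp_pos: [0.4264, 0.3479, 0.086]
tool_rot: [-0.442, 0.896, 0.009, 0.04]
force: [1.5, 0.8, 0.6]
finger_gap: 0.922
```

```bash
python3 -W ignore - <<'E'
from h import *
s=settle(3)
E
```

```text
t 24.77 tcp [0.4264 0.3479 0.086 ] z [ 0.0637  0.0514 -0.9966] yaw -127.47 F [1.5 0.8 0.6] gap 0.922
t 24.92 tcp [0.4193 0.3444 0.0798] z [ 0.0458  0.0423 -0.9981] yaw -127.49 F [-0.4 -0.6  0.2] gap 0.92
```

Emit:
jog_arm --pt "-0.1 0.05 -3.0 0 20"

```text
t: 25.0
tcp_pos: [0.4236, 0.3471, 0.0551]
tool_rot: [-0.442, 0.896, 0.009, 0.036]
force: [1.3, -0.1, 0.6]
finger_gap: 0.923
```

```bash
python3 -W ignore - <<'E'
from h import *
s=settle(3); save(s,"w14.png")
E
```

```text
t 25.0 tcp [0.4236 0.3471 0.0551] z [ 0.0575  0.0483 -0.9972] yaw -127.51 F [ 1.3 -0.1  0.6] gap 0.923
t 25.15 tcp [0.4185 0.3446 0.0506] z [ 0.045   0.0419 -0.9981] yaw -127.52 F [0.2 0.1 0. ] gap 0.919
```

Emit:
jog_arm --pt "0.1 0.15 -1.8 0 20"

```text
t: 25.23
tcp_pos: [0.4223, 0.3474, 0.0368]
tool_rot: [-0.442, 0.897, 0.009, 0.033]
force: [-0.1, -0.7, 1.3]
finger_gap: 0.925
```

```bash
python3 -W ignore - <<'E'
from h import *
s=settle(3); print(held(s))
E
```

```text
t 25.23 tcp [0.4223 0.3474 0.0368] z [ 0.0519  0.0454 -0.9976] yaw -127.52 F [-0.1 -0.7  1.3] gap 0.925
t 25.38 tcp [0.4203 0.3464 0.0344] z [ 0.0466  0.0427 -0.998 ] yaw -127.52 F [-0.8  0.1 -0.1] gap 0.92
[np.float64(0.0023), np.float64(0.07), (array([0.4186, 0.345 ]), 4091, np.float64(0.001)), (array([0.4188, 0.3452]), 3244, np.float64(0.0011)), (array([0.419 , 0.3454]), 1569, np.float64(0.0011))]
```

Emit:
jog_arm --pt "0 0 0 0 160" --pt "0 0 0 0 160" --pt "0 0 0 0 160" --pt "0 0 0 0 160" --pt "0 0 0 0 160" --squeeze 40

```text
t: 25.8
tcp_pos: [0.4227, 0.3477, 0.0413]
tool_rot: [-0.442, 0.896, 0.009, 0.035]
force: [0.1, -0.9, -1.9]
finger_gap: 0.531
```

```bash
python3 -W ignore - <<'E'
from h import *
s=settle(2); print(held(s)); save(s,"w15.png")
E
```

```text
t 25.8 tcp [0.4227 0.3477 0.0413] z [ 0.0545  0.0469 -0.9974] yaw -127.49 F [ 0.1 -0.9 -1.9] gap 0.531
t 25.9 tcp [0.4226 0.3477 0.041 ] z [ 0.0541  0.0467 -0.9974] yaw -127.48 F [-0.1  0.1 -1.4] gap 0.535
[np.float64(0.0041), np.float64(0.0719), (array([0.4196, 0.3453]), 3808, np.float64(0.001)), (array([0.4199, 0.3454]), 3072, np.float64(0.0011)), (array([0.4201, 0.3457]), 1455, np.float64(0.0011))]
```

View pics/w15.png

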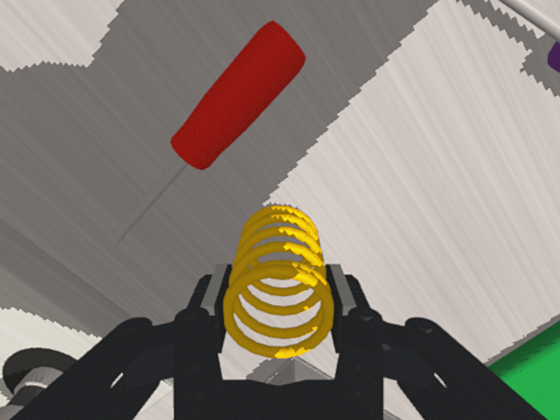

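Gripped, and the spring is vertical. Lifting it to the left rod.

Emit:
jog_arm --pt "0 0 3 0 160" --pt "0 0 4 0 160" --pt "0 0 4 0 160" --pt "0 0 3.5 0 160" --pt "3 -0.3 0 0 160" --pt "4 -0.4 0 0 160" --pt "4 -0.4 0 0 160" --pt "3 -0.3 0 0 160"

```text
t: 26.57
tcp_pos: [0.5531, 0.3312, 0.1907]
tool_rot: [-0.445, 0.895, 0.009, 0.025]
force: [-1.1, -0.5, -0.8]
finger_gap: 0.532
```

```bash
python3 -W ignore - <<'E'
from h import *
s=settle(4); print(held(s)); print("w",rodfit(s,[(0.594,0.328),(0.613,0.109)])); save(s,"w16.png")
E
```

```text
t 26.57 tcp [0.5531 0.3312 0.1907] z [ 0.0361  0.0389 -0.9986] yaw -127.07 F [-1.1 -0.5 -0.8] gap 0.532
t 26.77 tcp [0.5502 0.3308 0.1889] z [ 0.0312  0.0377 -0.9988] yaw -127.15 F [-0.7  0.1 -0.9] gap 0.53
[np.float64(0.1526), np.float64(0.2203), (array([0.5501, 0.3285]), 3780, np.float64(0.0011)), (array([0.55  , 0.3285]), 3037, np.float64(0.0011)), (array([0.5495, 0.3284]), 1502, np.float64(0.0011))]
w [(array([0.5935, 0.3282]), 452, np.float64(0.0009)), (array([0.6131, 0.1089]), 1546, np.float64(0.001))]
```

View pics/w16.png

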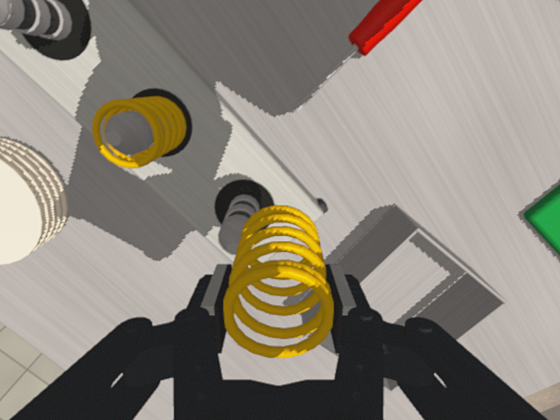

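Emit:
jog_arm --pt "3.9 0 -1 0 160"

```text
t: 26.85
tcp_pos: [0.5791, 0.331, 0.1782]
tool_rot: [-0.446, 0.895, 0.012, 0.015]
force: [-0.5, 1.3, -2.0]
finger_gap: 0.531
```

```bash
python3 -W ignore - <<'E'
from h import *
s=settle(4); print(held(s)); print("w",rodfit(s,[(0.594,0.328),(0.613,0.109)]))
E
```

```text
t 26.85 tcp [0.5791 0.331  0.1782] z [ 0.0169  0.035  -0.9992] yaw -126.96 F [-0.5  1.3 -2. ] gap 0.531
t 27.05 tcp [0.5874 0.3307 0.1773] z [ 0.027   0.0366 -0.999 ] yaw -127.15 F [-0.3  0.7 -1.7] gap 0.529
[np.float64(0.1398), np.float64(0.2076), (array([0.5861, 0.3282]), 3783, np.float64(0.0011)), (array([0.5859, 0.3282]), 3006, np.float64(0.001)), (array([0.5851, 0.3281]), 1510, np.float64(0.0011))]
w [(array([0.5933, 0.3281]), 490, np.float64(0.0008)), None]
```

Emit:
jog_arm --pt "0.75 0 -1.5 0 160"

```text
t: 27.13
tcp_pos: [0.5937, 0.3319, 0.1651]
tool_rot: [-0.446, 0.895, 0.011, 0.022]
force: [0.7, -0.5, -1.3]
finger_gap: 0.533
```

```bash
python3 -W ignore - <<'E'
from h import *
s=settle(4); print(held(s)); print("w",rodfit(s,[(0.594,0.328),(0.613,0.109)])); save(s,"w17.png")
E
```

```text
t 27.13 tcp [0.5937 0.3319 0.1651] z [ 0.0291  0.0381 -0.9988] yaw -127.06 F [ 0.7 -0.5 -1.3] gap 0.533
t 27.33 tcp [0.5929 0.3308 0.1623] z [ 0.0246  0.036  -0.9991] yaw -127.1 F [ 0.8 -1.  -0. ] gap 0.534
[np.float64(0.1245), np.float64(0.1924), (array([0.59  , 0.3284]), 3766, np.float64(0.0011)), (array([0.5897, 0.3284]), 3004, np.float64(0.0011)), (array([0.5887, 0.3282]), 1527, np.float64(0.0011))]
w [(array([0.5934, 0.3282]), 518, np.float64(0.0008)), None]
```

View pics/w17.png

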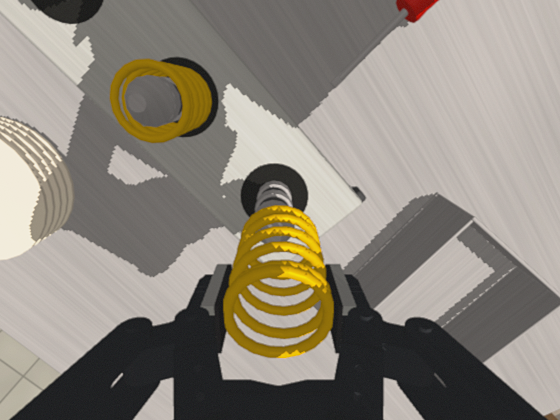

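Emit:
jog_arm --pt "0.45 0 -0.3 0 160"

```text
t: 27.42
tcp_pos: [0.5963, 0.3314, 0.1606]
tool_rot: [-0.446, 0.895, 0.011, 0.019]
force: [0.1, -0.2, -1.1]
finger_gap: 0.529
```

```bash
python3 -W ignore - <<'E'
from h import *
s=settle(4); print(held(s)); print("w",rodfit(s,[(0.594,0.328),(0.613,0.109)]))
E
```

```text
t 27.42 tcp [0.5963 0.3314 0.1606] z [ 0.0248  0.0363 -0.999 ] yaw -127.04 F [ 0.1 -0.2 -1.1] gap 0.529
t 27.62 tcp [0.5973 0.331  0.1598] z [ 0.0251  0.0362 -0.999 ] yaw -127.1 F [ 0.1  0.  -0.6] gap 0.531
[np.float64(0.123), np.float64(0.1907), (array([0.595 , 0.3289]), 3774, np.float64(0.0011)), (array([0.5948, 0.3288]), 3006, np.float64(0.0011)), (array([0.5939, 0.3286]), 1514, np.float64(0.0011))]
w [(array([0.5932, 0.3282]), 578, np.float64(0.0007)), None]
```

Emit:
jog_arm --pt "-0.05 -0.05 -1.8 0 160"

```text
t: 27.7
tcp_pos: [0.5997, 0.3317, 0.1459]
tool_rot: [-0.445, 0.895, 0.01, 0.024]
force: [0.8, 0.5, -0.8]
finger_gap: 0.529
```

```bash
python3 -W ignore - <<'E'
from h import *
s=settle(4); print(held(s)); print("w",rodfit(s,[(0.594,0.328),(0.613,0.109)]))
E
```

```text
t 27.7 tcp [0.5997 0.3317 0.1459] z [ 0.0337  0.0392 -0.9987] yaw -127.07 F [ 0.8  0.5 -0.8] gap 0.529
t 27.9 tcp [0.5964 0.3304 0.1416] z [ 0.0238  0.0358 -0.9991] yaw -127.1 F [ 0.8  0.7 -0.8] gap 0.534
[np.float64(0.1037), np.float64(0.1718), (array([0.5934, 0.328 ]), 3762, np.float64(0.0011)), (array([0.5931, 0.3278]), 3031, np.float64(0.0011)), (array([0.5921, 0.3277]), 1531, np.float64(0.0011))]
w [(array([0.5933, 0.3282]), 308, np.float64(0.0008)), None]
```

Emit:
jog_arm --pt "0 0 -1.5 0 160"

```text
t: 27.98
tcp_pos: [0.5991, 0.3314, 0.1303]
tool_rot: [-0.445, 0.895, 0.01, 0.022]
force: [-1.4, -0.1, 2.4]
finger_gap: 0.528
```

```bash
python3 -W ignore - <<'E'
from h import *
s=settle(4); print(held(s)); print("w",rodfit(s,[(0.594,0.328),(0.613,0.109)]))
E
```

```text
t 27.98 tcp [0.5991 0.3314 0.1303] z [ 0.031   0.0383 -0.9988] yaw -127.08 F [-1.4 -0.1  2.4] gap 0.528
t 28.18 tcp [0.5964 0.3304 0.1269] z [ 0.0235  0.0358 -0.9991] yaw -127.1 F [ 0.9 -0.2 -0.4] gap 0.531
[np.float64(0.0893), np.float64(0.1573), (array([0.5936, 0.328 ]), 3791, np.float64(0.0011)), (array([0.5932, 0.3279]), 3030, np.float64(0.0011)), (array([0.5922, 0.3278]), 1534, np.float64(0.0011))]
w [(array([0.593 , 0.3284]), 162, np.float64(0.0009)), None]
```

Going smoothly. Continuing down; seated is a top of 0.100, which is a TCP height of about 0.069.

Emit:
jog_arm --pt "0.05 0.05 -2.0 0 160"

```text
t: 28.27
tcp_pos: [0.5998, 0.332, 0.1118]
tool_rot: [-0.445, 0.895, 0.01, 0.023]
force: [-0.3, 0.1, -1.1]
finger_gap: 0.533
```

```bash
python3 -W ignore - <<'E'
from h import *
s=settle(4); print(held(s)[:4])
E
```

```text
t 28.27 tcp [0.5998 0.332  0.1118] z [ 0.0316  0.0385 -0.9988] yaw -127.08 F [-0.3  0.1 -1.1] gap 0.533
t 28.47 tcp [0.597  0.331  0.1074] z [ 0.0237  0.0359 -0.9991] yaw -127.1 F [ 0.   0.3 -0.6] gap 0.528
[np.float64(0.0475), np.float64(0.1385), (array([0.5944, 0.3288]), 3735, np.float64(0.0011)), (array([0.5935, 0.3279]), 2991, np.float64(0.0011))]
```

Emit:
jog_arm --pt "0 0 -1.6 0 160"

```text
t: 28.55
tcp_pos: [0.5997, 0.332, 0.0955]
tool_rot: [-0.445, 0.895, 0.01, 0.022]
force: [-0.9, -0.6, -0.7]
finger_gap: 0.533
```

```bash
python3 -W ignore - <<'E'
from h import *
s=settle(4); print(held(s)[:4])
E
```

```text
t 28.55 tcp [0.5997 0.332  0.0955] z [ 0.0307  0.0382 -0.9988] yaw -127.08 F [-0.9 -0.6 -0.7] gap 0.533
t 28.75 tcp [0.5971 0.331  0.0919] z [ 0.0237  0.0359 -0.9991] yaw -127.1 F [-0.2 -0.7 -1.1] gap 0.529
[np.float64(0.0304), np.float64(0.1232), (array([0.5944, 0.3288]), 3708, np.float64(0.0011)), (array([0.5936, 0.328 ]), 2792, np.float64(0.0011))]
```

Emit:
jog_arm --pt "0 0 -1.3 0 160"

```text
t: 28.83
tcp_pos: [0.5989, 0.3317, 0.0823]
tool_rot: [-0.445, 0.895, 0.01, 0.021]
force: [-2.5, -1.9, 0.2]
finger_gap: 0.531
```

```bash
python3 -W ignore - <<'E'
from h import *
s=settle(4); print(held(s)[:4])
E
```

```text
t 28.83 tcp [0.5989 0.3317 0.0823] z [ 0.0285  0.0374 -0.9989] yaw -127.07 F [-2.5 -1.9  0.2] gap 0.531
t 29.03 tcp [0.5971 0.3311 0.0786] z [ 0.0235  0.0359 -0.9991] yaw -127.1 F [ 0.1 -0.1 -0.8] gap 0.53
[np.float64(0.03), np.float64(0.1102), (array([0.5947, 0.329 ]), 3732, np.float64(0.0011)), (array([0.594 , 0.3283]), 2295, np.float64(0.0011))]
```

Emit:
jog_arm --pt "-0.05 0 -0.75 0 160"

```text
t: 29.12
tcp_pos: [0.5981, 0.3316, 0.0726]
tool_rot: [-0.445, 0.895, 0.011, 0.021]
force: [-0.8, -0.1, -1.2]
finger_gap: 0.527
```

```bash
python3 -W ignore - <<'E'
from h import *
s=settle(4); print(held(s)[:4])
E
```

```text
t 29.12 tcp [0.5981 0.3316 0.0726] z [ 0.0273  0.0372 -0.9989] yaw -127.1 F [-0.8 -0.1 -1.2] gap 0.527
t 29.32 tcp [0.5967 0.331  0.071 ] z [ 0.0234  0.036  -0.9991] yaw -127.11 F [-0.3  0.8 -0.7] gap 0.528
[np.float64(0.0299), np.float64(0.1027), (array([0.5946, 0.3289]), 3735, np.float64(0.0011)), (array([0.5941, 0.3284]), 1922, np.float64(0.0011))]
```

Emit:
jog_arm --pt "0 0 0 0 20" --pt "0 0 0 0 20" --pt "0 0 0 0 20" --pt "0 0 0 0 20"

```text
t: 29.65
tcp_pos: [0.5964, 0.3314, 0.0711]
tool_rot: [-0.445, 0.895, 0.011, 0.018]
force: [0.0, -0.9, -0.0]
finger_gap: 0.921
```

```bash
python3 -W ignore - <<'E'
from h import *
s=settle(2); print(held(s)[:4]); save(s,"w18.png")
E
```

```text
t 29.65 tcp [0.5964 0.3314 0.0711] z [ 0.0229  0.0366 -0.9991] yaw -127.12 F [ 0.  -0.9 -0. ] gap 0.921
t 29.75 tcp [0.5964 0.3314 0.0711] z [ 0.023   0.0365 -0.9991] yaw -127.12 F [ 0.1 -0.5  0.5] gap 0.925
[np.float64(0.0298), np.float64(0.1002), (array([0.5904, 0.3253]), 3487, np.float64(0.0011)), (array([0.5908, 0.3256]), 1760, np.float64(0.0011))]
```

View pics/w18.png

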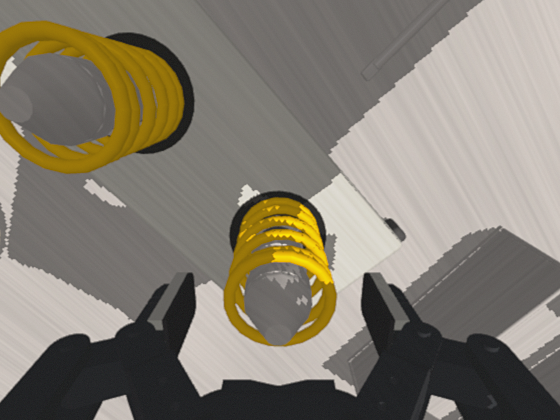

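Both springs are seated (tops at 0.100 m). The second spring leans against its rod by a few mm of play, well inside 8 mm. Next the dial: up, across, and turning towards the bar.

Emit:
jog_arm --pt "0 0 3 0 20" --pt "0 0 4 0 20" --pt "0 0 4 0 20" --pt "0 -3 0.5 -6.8 20" --pt "0 -3.8 0 -6.8 20" --pt "0 -3.8 0 -6.8 20" --pt "0 -3.8 0 -6.8 20" --pt "0 -3.8 0 -6.8 20" --pt "0 -3.8 0 -6.8 20" --pt "0 -3.8 0 -6.8 20"

```text
t: 30.58
tcp_pos: [0.5942, 0.0728, 0.1927]
tool_rot: [-0.035, 0.999, 0.005, 0.026]
force: [0.7, -0.4, 0.2]
finger_gap: 0.919
```

Emit:
jog_arm --pt "0 -3.8 0 -6.8 20" --pt "0 -3.8 0 -6.8 20" --pt "0 -3 0 -6.8 20" --pt "0 -1.5 0 0 20"

```text
t: 30.92
tcp_pos: [0.5935, -0.0582, 0.194]
tool_rot: [0.156, 0.987, -0.001, 0.028]
force: [-0.1, 0.0, 0.5]
finger_gap: 0.921
```

```bash
python3 -W ignore - <<'E'
from h import *
s=settle(4); save(s,"w19.png"); t=cam("top"); save(t,"t19.png",(60,80,340,290),2.8)
for c in ["red","green","yellow"]:
    for b in blobs(s,c,15): print(c,b,pt(s,*b[1]).round(3))
E
```

```text
t 30.92 tcp [ 0.5935 -0.0582  0.194 ] z [ 0.0552 -0.0115 -0.9984] yaw 162.04 F [-0.1  0.   0.5] gap 0.921
t 31.12 tcp [ 0.5932 -0.0546  0.1937] z [ 0.0542 -0.0092 -0.9985] yaw 162.39 F [-0.3  1.1 -0.2] gap 0.921
red (np.int32(33), array([287., 170.]), array([286, 165,   3,  11], dtype=int32)) [ 0.577 -0.042  0.051]
red (np.int32(108), array([287.8, 205.2]), array([286, 190,   5,  30], dtype=int32)) [ 0.596 -0.049  0.086]
red (np.int32(22), array([350.5, 339.8]), array([349, 336,   4,   8], dtype=int32)) [ 0.785 -0.031  0.051]
red (np.int32(35), array([358.5, 379.7]), array([358, 371,   2,  18], dtype=int32)) [ 0.805 -0.035  0.086]
yellow (np.int32(316), array([553.8, 109.5]), array([548,  87,  12,  44], dtype=int32)) [0.601 0.199 0.034]
```

View pics/w19.png

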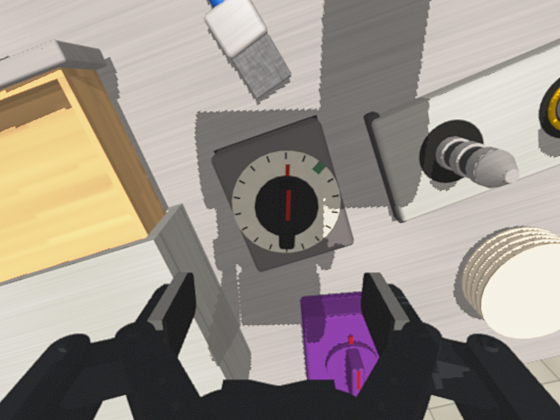

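View pics/t19.png

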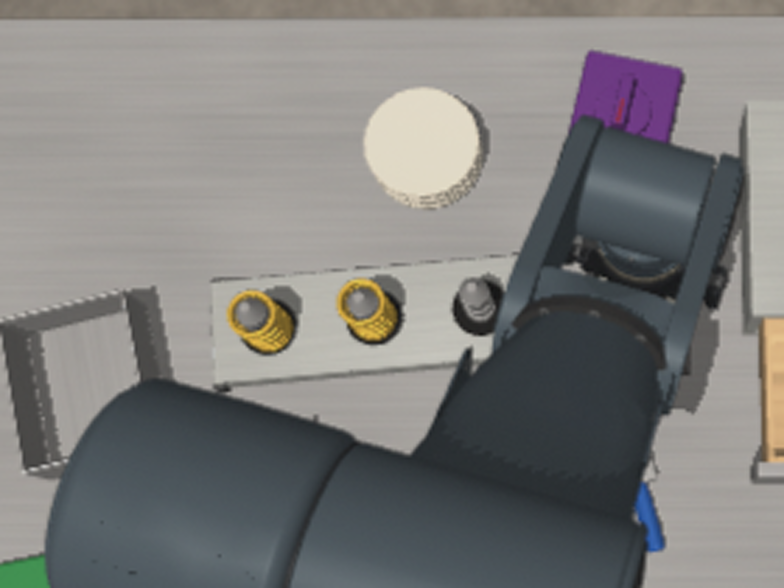

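The wrist view shows the dial centre at about (287,203), the red pointer at (287,165) and the green mark at (318,168), so the pointer has to turn clockwise. The brush (top left) has shifted, so I'll re-measure it later. Working out the angles now.

```bash
cat >> h.py <<'E'
def dial(s,verbose=True):
    P=cloud(s); im=s["img"].astype(int); hsv=cv2.cvtColor(s["img"],cv2.COLOR_RGB2HSV)
    near=(np.hypot(P[...,0]-0.597,P[...,1]+0.05)<0.07)&(P[...,2]>0.042)&(P[...,2]<0.058)
    w=near&(hsv[...,1]<60)&(hsv[...,2]>130)
    v,u=np.nonzero(w); X=np.array([ray(s,a,b,0.0505)[:2] for a,b in zip(u,v)])
    hull=cv2.convexHull(X.astype(np.float32)).reshape(-1,2)
    f=lambda p: np.hypot(hull[:,0]-p[0],hull[:,1]-p[1])-p[2]
    r=least_squares(f,[0.597,-0.05,0.045],loss="soft_l1",f_scale=0.001).x; c=r[:2]
    g=near&(hsv[...,0]>40)&(hsv[...,0]<95)&(hsv[...,1]>70)
    out={"c":r.round(4)}
    for n,m in (("green",g),("ptr",near&(masks(s)["red"]>0))):
        v,u=np.nonzero(m)
        if len(u)<4: out[n]=None; continue
        Y=np.array([ray(s,a,b,0.0505)[:2] for a,b in zip(u,v)]); d=np.hypot(*(Y-c).T)
        th=np.degrees(np.arctan2((Y-c).mean(0)[1],(Y-c).mean(0)[0])); out[n]=(len(u),th.round(1),d.min().round(4),d.max().round(4))
    top=(np.hypot(P[...,0]-c[0],P[...,1]-c[1])<0.035)&(P[...,2]>0.076)&(P[...,2]<0.095)
    Q=P[top]
    if len(Q)>20:
        vx,vy,cx,cy=cv2.fitLine(Q[:,:2].astype(np.float32),cv2.DIST_L2,0,.01,.01).ravel(); a=np.degrees(np.arctan2(vy,vx))
        t=(Q[:,:2]-[cx,cy])@[vx,vy]; mid=np.array([cx,cy])+np.array([vx,vy])*(t.min()+t.max())/2
        out["bar"]=(a.round(1),mid.round(4),(t.max()-t.min()).round(4),np.percentile(Q[:,2],[5,95]).round(4))
    return out
E
python3 -W ignore - <<'E'
from h import *
s=cam("wrist"); print(dial(s)); t=cam("scene"); print(dial(t)); save(s,"w20.png",(200,100,380,280),3.3)
E
```

```text
{'c': array([ 0.6086, -0.0524,  0.0503]), 'green': (70, np.float64(123.7), np.float64(0.0412), np.float64(0.0499)), 'ptr': (32, np.float64(161.6), np.float64(0.0287), np.float64(0.0379)), 'bar': (np.float32(-18.5), array([ 0.6097, -0.0529]), np.float64(0.0558), array([0.0813, 0.0853]))}
{'c': array([ 0.643 , -0.0148,  0.0151]), 'green': None, 'ptr': None}
```

View pics/w20.png

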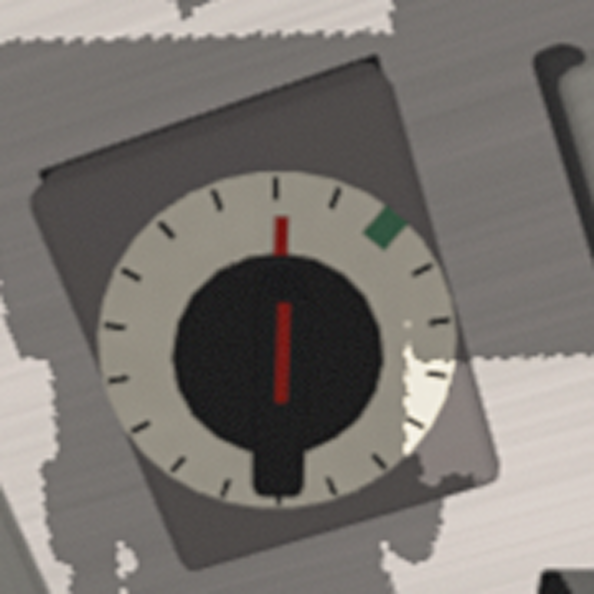

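Emit:
jog_arm --pt "1.3 0.2 -3 0 20" --pt "0 0 -4 0 20"

```text
t: 31.43
tcp_pos: [0.6135, -0.0498, 0.1314]
tool_rot: [0.149, 0.988, -0.002, 0.038]
force: [0.5, -1.1, -1.0]
finger_gap: 0.924
```

```bash
python3 -W ignore - <<'E'
from h import *
s=settle(3); print(dial(s))
E
```

```text
t 31.43 tcp [ 0.6135 -0.0498  0.1314] z [ 0.0746 -0.0143 -0.9971] yaw 162.79 F [ 0.5 -1.1 -1. ] gap 0.924
t 31.58 tcp [ 0.606  -0.0485  0.1261] z [ 0.0556 -0.0096 -0.9984] yaw 162.78 F [-0.2 -0.4  0.3] gap 0.922
{'c': array([ 0.6067, -0.0521,  0.0509]), 'green': (130, np.float64(122.0), np.float64(0.0396), np.float64(0.0485)), 'ptr': (56, np.float64(161.6), np.float64(0.0265), np.float64(0.0357)), 'bar': (np.float32(-18.6), array([ 0.6095, -0.0529]), np.float64(0.0562), array([0.0811, 0.0852]))}
```

Emit:
jog_arm --pt "0.3 -0.4 -3.2 0 20"

```text
t: 31.67
tcp_pos: [0.6138, -0.0523, 0.1001]
tool_rot: [0.148, 0.988, -0.001, 0.035]
force: [0.9, 0.0, 0.7]
finger_gap: 0.921
```

```bash
python3 -W ignore - <<'E'
from h import *
s=settle(3)
E
```

```text
t 31.67 tcp [ 0.6138 -0.0523  0.1001] z [ 0.068  -0.0127 -0.9976] yaw 162.9 F [0.9 0.  0.7] gap 0.921
t 31.82 tcp [ 0.6078 -0.0518  0.0938] z [ 0.0521 -0.0086 -0.9986] yaw 162.81 F [ 0.5 -0.7  0.4] gap 0.922
```

Emit:
jog_arm --pt "0.1 0 -2.7 0 20"

```text
t: 31.9
tcp_pos: [0.6135, -0.0525, 0.073]
tool_rot: [0.149, 0.988, -0.001, 0.033]
force: [1.2, -1.1, 1.1]
finger_gap: 0.921
```

```bash
python3 -W ignore - <<'E'
from h import *
s=settle(3); save(s,"w21.png")
E
```

```text
t 31.9 tcp [ 0.6135 -0.0525  0.073 ] z [ 0.0641 -0.0118 -0.9979] yaw 162.85 F [ 1.2 -1.1  1.1] gap 0.921
t 32.05 tcp [ 0.6084 -0.0514  0.0679] z [ 0.0511 -0.0082 -0.9987] yaw 162.83 F [-0.3 -0.5  0. ] gap 0.923
```

View pics/w21.png

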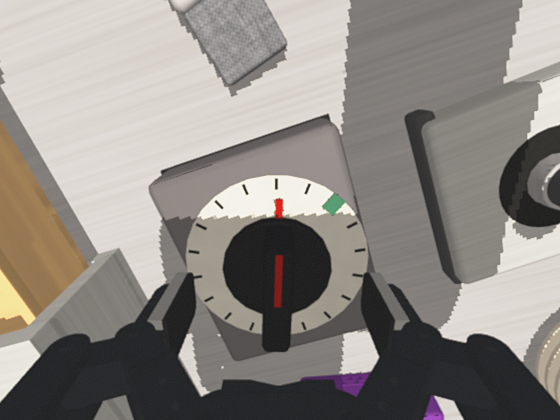

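Emit:
jog_arm --pt "0.0 -0.1 -0.7 0 20"

```text
t: 32.13
tcp_pos: [0.6101, -0.0526, 0.0639]
tool_rot: [0.149, 0.988, -0.001, 0.028]
force: [0.3, 0.1, 0.3]
finger_gap: 0.928
```

```bash
python3 -W ignore - <<'E'
from h import *
s=settle(3)
E
```

```text
t 32.13 tcp [ 0.6101 -0.0526  0.0639] z [ 0.0558 -0.0095 -0.9984] yaw 162.85 F [0.3 0.1 0.3] gap 0.928
t 32.28 tcp [ 0.6089 -0.0526  0.0622] z [ 0.0528 -0.0088 -0.9986] yaw 162.83 F [ 0.3 -0.1 -0.3] gap 0.921
```

Emit:
jog_arm --pt "0 0 0 0 240" --pt "0 0 0 0 240" --pt "0 0 0 0 240" --pt "0 0 0 0 240" --pt "0 0 0 0 240" --pt "0 0 0 0 240" --pt "0 0 0 0 240" --squeeze 30

```text
t: 32.87
tcp_pos: [0.6106, -0.0527, 0.0659]
tool_rot: [0.149, 0.988, -0.0, 0.029]
force: [-0.1, -1.1, -0.7]
finger_gap: 0.154
```

```bash
python3 -W ignore - <<'E'
from h import *
s=settle(3); save(s,"w22.png")
E
```

```text
t 32.87 tcp [ 0.6106 -0.0527  0.0659] z [ 0.0579 -0.0097 -0.9983] yaw 162.81 F [-0.1 -1.1 -0.7] gap 0.154
t 33.02 tcp [ 0.6106 -0.0527  0.0659] z [ 0.0578 -0.0095 -0.9983] yaw 162.81 F [0.3 1.1 1.5] gap 0.156
```

View pics/w22.png

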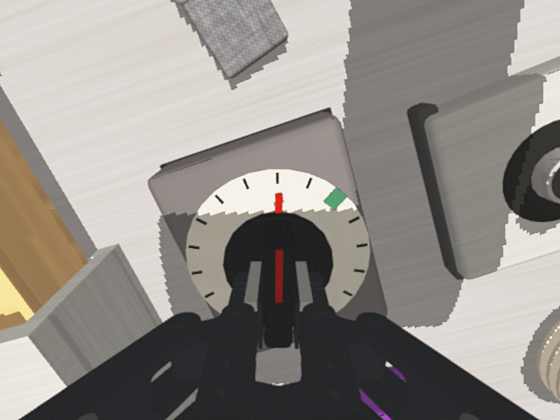

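The pads hold the bar, with the pointer at (279,203) and the mark at (335,198). Turning clockwise.

Emit:
jog_arm --pt "0 0 0 -5 240" --pt "0 0 0 -6 240" --pt "0 0 0 -6 240" --pt "0 0 0 -6 240" --pt "0 0 0 -6 240" --pt "0 0 0 -6 240"

```text
t: 33.52
tcp_pos: [0.6109, -0.0523, 0.0659]
tool_rot: [0.451, 0.892, -0.009, 0.028]
force: [0.9, 0.8, 0.5]
finger_gap: 0.156
```

```bash
python3 -W ignore - <<'E'
from h import *
s=settle(3); save(s,"w23.png"); print(dial(s))
E
```

```text
t 33.52 tcp [ 0.6109 -0.0523  0.0659] z [ 0.0414 -0.042  -0.9983] yaw 126.32 F [0.9 0.8 0.5] gap 0.156
t 33.67 tcp [ 0.6109 -0.0523  0.0659] z [ 0.0417 -0.0416 -0.9983] yaw 126.77 F [0.3 0.8 1.3] gap 0.158
{'c': array([ 0.5963, -0.0546,  0.0612]), 'green': (266, np.float64(107.1), np.float64(0.0377), np.float64(0.0483)), 'ptr': (116, np.float64(103.0), np.float64(0.0252), np.float64(0.0353)), 'bar': (np.float32(-54.6), array([ 0.6095, -0.0526]), np.float64(0.0558), array([0.0786, 0.0928]))}
```

View pics/w23.png

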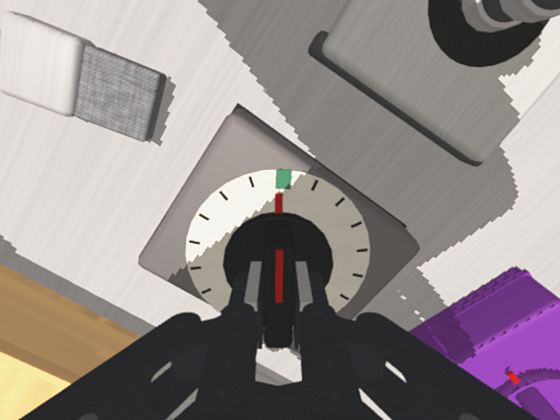

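Emit:
jog_arm --pt "0 0 0 -2.5 240"

```text
t: 33.75
tcp_pos: [0.6109, -0.0523, 0.0659]
tool_rot: [0.466, 0.884, -0.01, 0.028]
force: [0.8, 0.6, 1.2]
finger_gap: 0.153
```

```bash
python3 -W ignore - <<'E'
from h import *
s=settle(4); save(s,"w24.png",(160,130,400,310),3)
E
```

```text
t 33.75 tcp [ 0.6109 -0.0523  0.0659] z [ 0.0399 -0.0432 -0.9983] yaw 124.4 F [0.8 0.6 1.2] gap 0.153
t 33.95 tcp [ 0.6109 -0.0523  0.0659] z [ 0.04   -0.0432 -0.9983] yaw 124.39 F [ 0.5 -0.1  0.7] gap 0.152
```

View pics/w24.png

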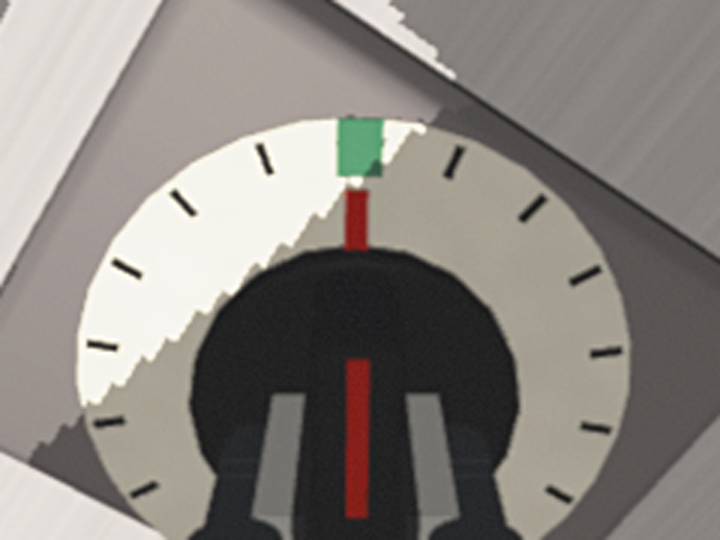

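The pointer tip (356,190 in the crop) sits right at the green mark's inner end (360,177). Releasing and rising.

Emit:
jog_arm --pt "0 0 0 0 20" --pt "0 0 0 0 20" --pt "0 0 0 0 20" --pt "0 0 0 0 20" --pt "0 0 0 0 20" --pt "0 0 3 0 20" --pt "0 0 4 0 20" --pt "0 0 4 0 20" --pt "0 0 4 0 20"

```text
t: 34.7
tcp_pos: [0.6013, -0.0512, 0.2083]
tool_rot: [0.464, 0.886, -0.013, 0.014]
force: [1.0, 0.8, -0.6]
finger_gap: 0.922
```

```bash
cat >> h.py <<'E'
def stick(s,col,z):
    for b in blobs(s,col,60):
        x,y,w,h=b[2]; m=masks(s)[col]; v,u=np.nonzero(m[y:y+h,x:x+w]); u=u+x;v=v+y
        X=np.array([ray(s,a,bb,z)[:2] for a,bb in zip(u,v)]); 
        vx,vy,cx,cy=cv2.fitLine(X.astype(np.float32),cv2.DIST_L2,0,0.01,0.01).ravel()
        t=(X-[cx,cy])@[vx,vy]; d=np.array([vx,vy]); e0=np.array([cx,cy])+d*t.min(); e1=np.array([cx,cy])+d*t.max()
        if t.max()-t.min()<0.15: print(col,b[0],"ends",e0.round(4),e1.round(4),"ang",np.degrees(np.arctan2(vy,vx)).round(1))
E
python3 -W ignore - <<'E'
from h import *
s=settle(3); save(s,"w25.png"); print(dial(s)); stick(s,"blue",.01); stick(s,"red",.013)
t=cam("top"); save(t,"t25.png",(60,80,500,410),1.8); stick(t,"blue",.01); stick(t,"red",.013); sc=cam("scene"); stick(sc,"blue",.01); stick(sc,"red",.013)
E
```

```text
t 34.7 tcp [ 0.6013 -0.0512  0.2083] z [ 0.0125 -0.0362 -0.9993] yaw 124.68 F [ 1.   0.8 -0.6] gap 0.922
t 34.85 tcp [ 0.6048 -0.052   0.2118] z [ 0.0242 -0.0392 -0.9989] yaw 124.67 F [-0.3 -0.4  0.1] gap 0.925
{'c': array([ 0.6093, -0.0515,  0.0501]), 'green': (70, np.float64(124.3), np.float64(0.0415), np.float64(0.0498)), 'ptr': (20, np.float64(124.8), np.float64(0.0285), np.float64(0.0369)), 'bar': (np.float32(-55.9), array([ 0.6101, -0.0523]), np.float64(0.0554), array([0.0814, 0.0853]))}
blue 1466 ends [ 0.3606 -0.0725] [ 0.4287 -0.0541] ang 15.2
red 95 ends [ 0.6065 -0.0453] [ 0.6232 -0.0712] ang -57.2
blue 135 ends [ 0.3651 -0.0708] [ 0.4311 -0.053 ] ang 15.1
red 90 ends [ 0.4814 -0.5979] [ 0.4942 -0.6273] ang -66.4
red 112 ends [0.3495 0.2628] [0.4255 0.2749] ang 9.1
```

View pics/w25.png

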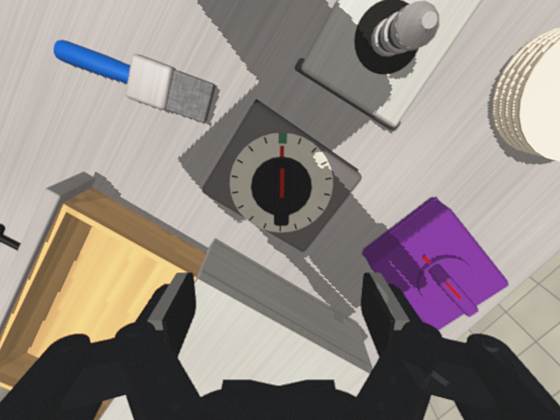

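View pics/t25.png

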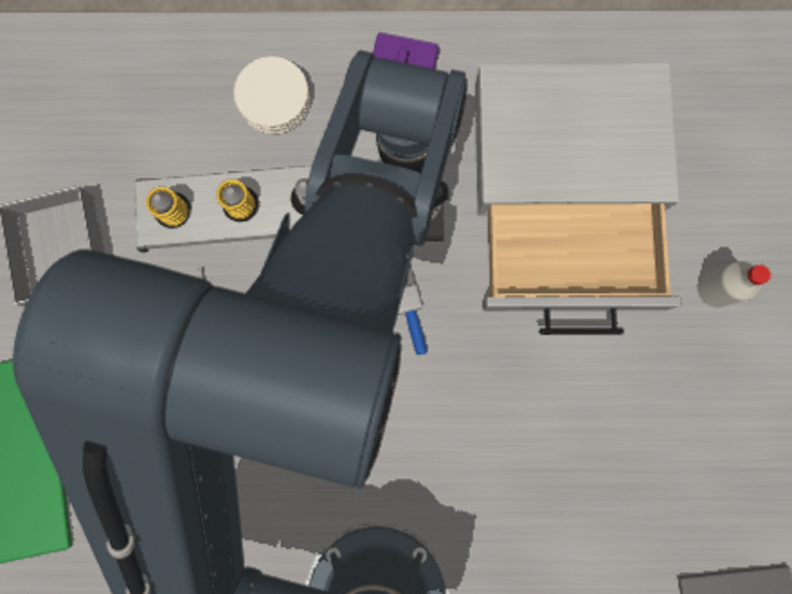

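The pointer (124.8°) matches the mark (124.3°). The brush now lies from (0.361,-0.073) to (0.429,-0.054) at 15°. Moving over it and turning the tool to 15°.

Emit:
jog_arm --pt "-1.9 0 0 -7.1 20" --pt "-1.9 0 0 -7.1 20" --pt "-1.9 0 0 -7.1 20" --pt "-1.9 0 0 -7.1 20" --pt "-1.9 0 0 -7.1 20" --pt "-1.9 0 0 -7.1 20" --pt "-1.9 0 0 -7.1 20" --pt "-1.9 0 0 -7.1 20" --pt "-1.9 0 0 -7.1 20" --pt "-1.5 0 0 -7.1 20"

```text
t: 35.78
tcp_pos: [0.3964, -0.0466, 0.1879]
tool_rot: [0.895, 0.445, -0.026, -0.014]
force: [0.2, 0.2, -0.5]
finger_gap: 0.924
```

Emit:
jog_arm --pt "0 0 0 -7.1 20" --pt "0 0 0 -7.1 20" --pt "0 0 0 -7.1 20" --pt "0 0 0 -7.1 20" --pt "0 0 0 -7.1 20"

```text
t: 36.2
tcp_pos: [0.3828, -0.0419, 0.1798]
tool_rot: [0.988, 0.148, -0.031, -0.031]
force: [0.9, 0.3, 1.3]
finger_gap: 0.923
```

```bash
python3 -W ignore - <<'E'
from h import *
s=settle(3); save(s,"w26.png"); stick(s,"blue",.01); stick(s,"red",.013)
E
```

```text
t 36.2 tcp [ 0.3828 -0.0419  0.1798] z [-0.0698  0.0531 -0.9961] yaw 17.16 F [0.9 0.3 1.3] gap 0.923
t 36.35 tcp [ 0.3831 -0.0422  0.1801] z [-0.0693  0.0522 -0.9962] yaw 17.66 F [ 0.3 -0.5 -0.5] gap 0.918
blue 1291 ends [ 0.3624 -0.0724] [ 0.4312 -0.0537] ang 15.2
```

View pics/w26.png

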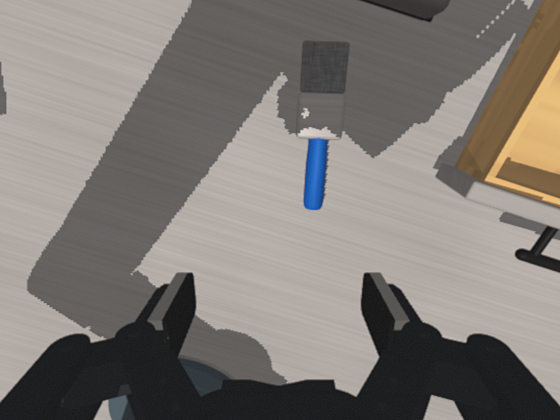

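Emit:
jog_arm --pt "1.3 -0.8 -3 -2 20" --pt "1.0 -0.8 -4 0 20" --pt "0 0 -3 0 20"

```text
t: 36.6
tcp_pos: [0.4115, -0.0603, 0.0811]
tool_rot: [0.989, 0.14, -0.023, -0.027]
force: [0.4, -0.7, -0.1]
finger_gap: 0.923
```

```bash
python3 -W ignore - <<'E'
from h import *
s=settle(3); stick(s,"blue",.01); save(s,"w27.png")
E
```

```text
t 36.6 tcp [ 0.4115 -0.0603  0.0811] z [-0.0523  0.0471 -0.9975] yaw 16.21 F [ 0.4 -0.7 -0.1] gap 0.923
t 36.75 tcp [ 0.4067 -0.0577  0.0809] z [-0.0638  0.0526 -0.9966] yaw 16.17 F [-0.6 -0.1  0. ] gap 0.923
blue 2299 ends [ 0.3602 -0.073 ] [ 0.4296 -0.0541] ang 15.2
```

View pics/w27.png

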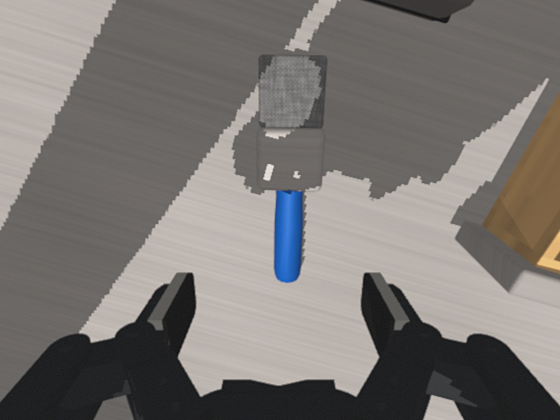

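Emit:
jog_arm --pt "0.2 -0.1 -2.8 0 20" --pt "0.2 0 -2.8 0 20"

```text
t: 36.92
tcp_pos: [0.4136, -0.0594, 0.029]
tool_rot: [0.989, 0.142, -0.024, -0.028]
force: [0.8, -0.1, 0.9]
finger_gap: 0.921
```

```bash
python3 -W ignore - <<'E'
from h import *
s=settle(3); save(s,"w28.png")
E
```

```text
t 36.92 tcp [ 0.4136 -0.0594  0.029 ] z [-0.0546  0.0483 -0.9973] yaw 16.4 F [ 0.8 -0.1  0.9] gap 0.921
t 37.07 tcp [ 0.412  -0.0587  0.0283] z [-0.0599  0.0508 -0.9969] yaw 16.37 F [1.1 0.6 0.7] gap 0.919
```

View pics/w28.png

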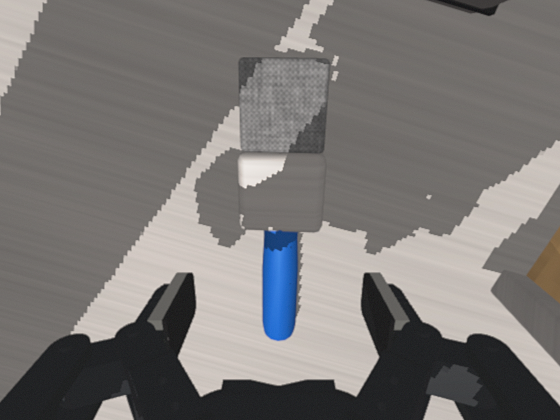

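Emit:
jog_arm --pt "0 0 -1.9 0 20"

```text
t: 37.15
tcp_pos: [0.4137, -0.0592, 0.0125]
tool_rot: [0.989, 0.142, -0.024, -0.028]
force: [-0.2, 0.2, -0.4]
finger_gap: 0.923
```

```bash
python3 -W ignore - <<'E'
from h import *
s=settle(3)
E
```

```text
t 37.15 tcp [ 0.4137 -0.0592  0.0125] z [-0.0546  0.0484 -0.9973] yaw 16.44 F [-0.2  0.2 -0.4] gap 0.923
t 37.3 tcp [ 0.4122 -0.0586  0.0108] z [-0.0593  0.0505 -0.997 ] yaw 16.41 F [-0.4 -0.1 -0.3] gap 0.921
```

Emit:
jog_arm --pt "0 0 0 0 230" --pt "0 0 0 0 230" --pt "0 0 -0.05 0 230" --pt "0 0 0 0 230" --pt "0 0 -0.05 0 230" --pt "0 0 0 0 230" --pt "0 0 0 0 230" --squeeze 40

```text
t: 37.88
tcp_pos: [0.4146, -0.0595, 0.0182]
tool_rot: [0.989, 0.143, -0.021, -0.026]
force: [-0.8, 0.2, 7.6]
finger_gap: 0.102
```

```bash
python3 -W ignore - <<'E'
from h import *
s=settle(2); save(s,"w29.png")
E
```

```text
t 37.88 tcp [ 0.4146 -0.0595  0.0182] z [-0.0492  0.046  -0.9977] yaw 16.48 F [-0.8  0.2  7.6] gap 0.102
t 37.98 tcp [ 0.4146 -0.0595  0.0182] z [-0.0491  0.0461 -0.9977] yaw 16.48 F [-0.1  1.3 13.6] gap 0.101
```

View pics/w29.png

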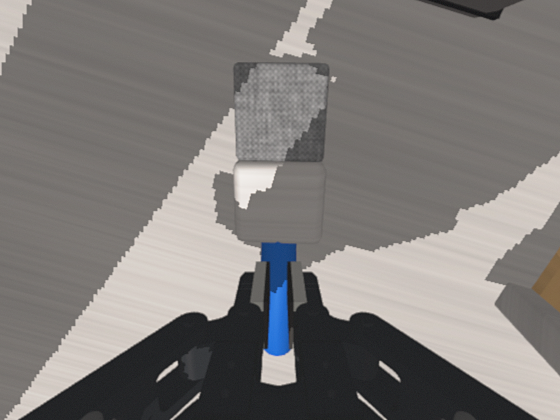

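The pads slid up onto the top of the handle (gap 0.10, 13 N upward), because the arm rose during idle rows. Reopening, going lower and closing with a downward trim.

Emit:
jog_arm --pt "0 0 0 0 60" --pt "0 0 0 0 60" --pt "0 0 0 0 60" --pt "0 0 0 0 60"

```text
t: 38.32
tcp_pos: [0.4148, -0.0596, 0.0189]
tool_rot: [0.989, 0.143, -0.021, -0.026]
force: [-0.5, 0.5, 0.3]
finger_gap: 0.665
```

```bash
python3 -W ignore - <<'E'
from h import *
s=settle(2)
E
```

```text
t 38.32 tcp [ 0.4148 -0.0596  0.0189] z [-0.0482  0.0457 -0.9978] yaw 16.47 F [-0.5  0.5  0.3] gap 0.665
t 38.42 tcp [ 0.4148 -0.0596  0.0188] z [-0.0484  0.0458 -0.9978] yaw 16.47 F [-0.4 -0.6  0.6] gap 0.762
```

Emit:
jog_arm --pt "-0.1 0.05 -1.4 0 60"

```text
t: 38.5
tcp_pos: [0.415, -0.0596, 0.0058]
tool_rot: [0.989, 0.143, -0.019, -0.025]
force: [0.7, 0.3, -0.4]
finger_gap: 0.765
```

```bash
python3 -W ignore - <<'E'
from h import *
s=settle(3)
E
```

```text
t 38.5 tcp [ 0.415  -0.0596  0.0058] z [-0.0449  0.0441 -0.998 ] yaw 16.48 F [ 0.7  0.3 -0.4] gap 0.765
t 38.65 tcp [ 0.4131 -0.0588  0.0043] z [-0.0504  0.0467 -0.9976] yaw 16.47 F [ 1.2 -0.5  0.2] gap 0.763
```

Emit:
jog_arm --pt "0 0 -0.1 0 230" --pt "0 0 -0.1 0 230" --pt "0 0 0 0 230"

```text
t: 38.9
tcp_pos: [0.4131, -0.0588, 0.0025]
tool_rot: [0.989, 0.143, -0.022, -0.027]
force: [-0.0, -1.0, 0.3]
finger_gap: 0.349
```

Emit:
jog_arm --pt "0 0 0 0 230" --pt "0 0 0 0 230" --pt "0 0 0 0 230"

```text
t: 39.15
tcp_pos: [0.4135, -0.0589, 0.0032]
tool_rot: [0.989, 0.143, -0.021, -0.027]
force: [0.1, -0.8, -0.9]
finger_gap: 0.21
```

```bash
python3 -W ignore - <<'E'
from h import *
s=settle(2); save(s,"w30.png")
E
```

```text
t 39.15 tcp [ 0.4135 -0.0589  0.0032] z [-0.0498  0.0464 -0.9977] yaw 16.47 F [ 0.1 -0.8 -0.9] gap 0.21
t 39.25 tcp [ 0.4134 -0.0589  0.0031] z [-0.0499  0.0465 -0.9977] yaw 16.47 F [ 0.5  0.  -0.6] gap 0.207
```

View pics/w30.png

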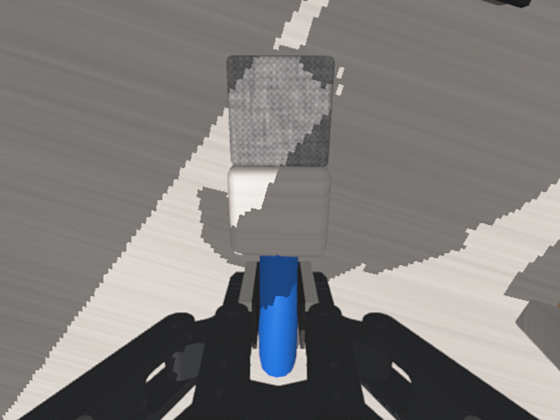

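The handle is now held across its full 20 mm (gap 0.21). Next I'll measure the drawer before lifting.

```bash
python3 -W ignore - <<'E'
from h import *
t=cam("top"); P=cloud(t)
# scan columns through drawer along image v at u=360,400 and rows at v=220
for u in (350,385,415): print(u,[(v,*(P[v,u]*1000).round(0).astype(int)) for v in range(182,268,3)])
print([(u,*(P[222,u]*1000).round(0).astype(int)) for u in range(324,440,3)])
E
```

```text
350 [(182, np.int64(620), np.int64(-226), np.int64(89)), (185, np.int64(611), np.int64(-226), np.int64(87)), (188, np.int64(602), np.int64(-226), np.int64(91)), (191, np.int64(593), np.int64(-225), np.int64(92)), (194, np.int64(600), np.int64(-235), np.int64(27)), (197, np.int64(592), np.int64(-235), np.int64(23)), (200, np.int64(426), np.int64(-123), np.int64(733)), (203, np.int64(421), np.int64(-121), np.int64(741)), (206, np.int64(416), np.int64(-120), np.int64(745)), (209, np.int64(412), np.int64(-120), np.int64(747)), (212, np.int64(407), np.int64(-119), np.int64(751)), (215, np.int64(403), np.int64(-119), np.int64(754)), (218, np.int64(399), np.int64(-118), np.int64(755)), (221, np.int64(395), np.int64(-118), np.int64(755)), (224, np.int64(392), np.int64(-118), np.int64(754)), (227, np.int64(388), np.int64(-118), np.int64(756)), (230, np.int64(384), np.int64(-118), np.int64(754)), (233, np.int64(381), np.int64(-118), np.int64(753)), (236, np.int64(379), np.int64(-119), np.int64(743)), (239, np.int64(469), np.int64(-232), np.int64(21)), (242, np.int64(460), np.int64(-231), np.in
[... 4780 characters left out ...]
64(-373), np.int64(26)), (402, np.int64(518), np.int64(-383), np.int64(23)), (405, np.int64(518), np.int64(-392), np.int64(22)), (408, np.int64(517), np.int64(-400), np.int64(23)), (411, np.int64(518), np.int64(-409), np.int64(22)), (414, np.int64(517), np.int64(-417), np.int64(23)), (417, np.int64(517), np.int64(-425), np.int64(27)), (420, np.int64(517), np.int64(-434), np.int64(25)), (423, np.int64(518), np.int64(-444), np.int64(21)), (426, np.int64(513), np.int64(-444), np.int64(48)), (429, np.int64(510), np.int64(-446), np.int64(67)), (432, np.int64(522), np.int64(-478), np.int64(-3)), (435, np.int64(522), np.int64(-487), np.int64(-5)), (438, np.int64(521), np.int64(-495), np.int64(-1))]
```

Emit:
jog_arm --pt "0 0 3 0 230" --pt "0 0 4 0 230" --pt "0 0 4 0 230" --pt "0 0 4 0 230" --pt "0 0 3 0 230"

```text
t: 39.72
tcp_pos: [0.4063, -0.0562, 0.1812]
tool_rot: [0.989, 0.142, -0.032, -0.033]
force: [0.5, 0.2, -0.7]
finger_gap: 0.206
```

```bash
python3 -W ignore - <<'E'
from h import *
s=settle(3); save(s,"w31.png")
E
```

```text
t 39.72 tcp [ 0.4063 -0.0562  0.1812] z [-0.0734  0.0568 -0.9957] yaw 16.46 F [ 0.5  0.2 -0.7] gap 0.206
t 39.87 tcp [ 0.4078 -0.0568  0.1807] z [-0.0687  0.0547 -0.9961] yaw 16.45 F [ 0.5 -0.9 -0.1] gap 0.207
```

View pics/w31.png

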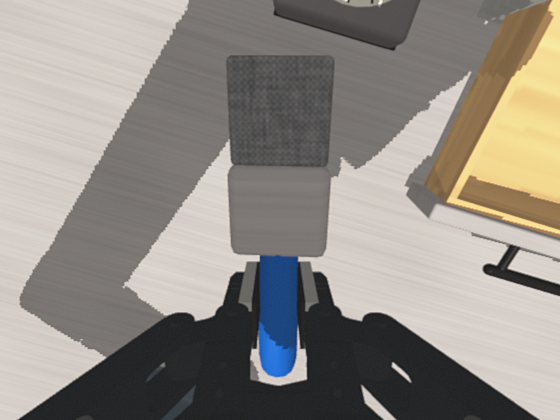

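The brush is held level with its head at (280,150). The drawer's inside spans x 0.452–0.592, y about −0.446…−0.188, floor z 0.022. Carrying it there and turning to 90°.

Emit:
jog_arm --pt "0.7 -2.5 0 7 230" --pt "1 -3 0 7 230" --pt "1.3 -3 0 7 230" --pt "1.3 -3 0 7 230" --pt "1.4 -3 0 7 230" --pt "1.4 -3 0 7 230" --pt "1.4 -3 0 7 230" --pt "1.4 -3 0 7 230" --pt "1.4 -3 0 7 230" --pt "1.4 -2 0 7 230"

```text
t: 40.7
tcp_pos: [0.5212, -0.3413, 0.1588]
tool_rot: [0.717, 0.694, -0.059, -0.025]
force: [0.4, -0.3, -1.5]
finger_gap: 0.208
```

```bash
python3 -W ignore - <<'E'
from h import *
s=settle(3); save(s,"w32.png"); t=cam("scene"); save(t,"s32.png",(120,100,400,310),2.8)
E
```

```text
t 40.7 tcp [ 0.5212 -0.3413  0.1588] z [-0.1191 -0.0454 -0.9918] yaw 88.28 F [ 0.4 -0.3 -1.5] gap 0.208
t 40.85 tcp [ 0.521  -0.3395  0.1586] z [-0.1196 -0.0433 -0.9919] yaw 87.87 F [ 0.7  1.9 -0.4] gap 0.204
```

View pics/w32.png

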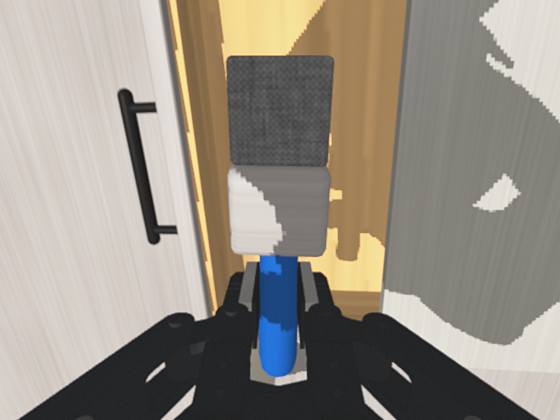

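View pics/s32.png

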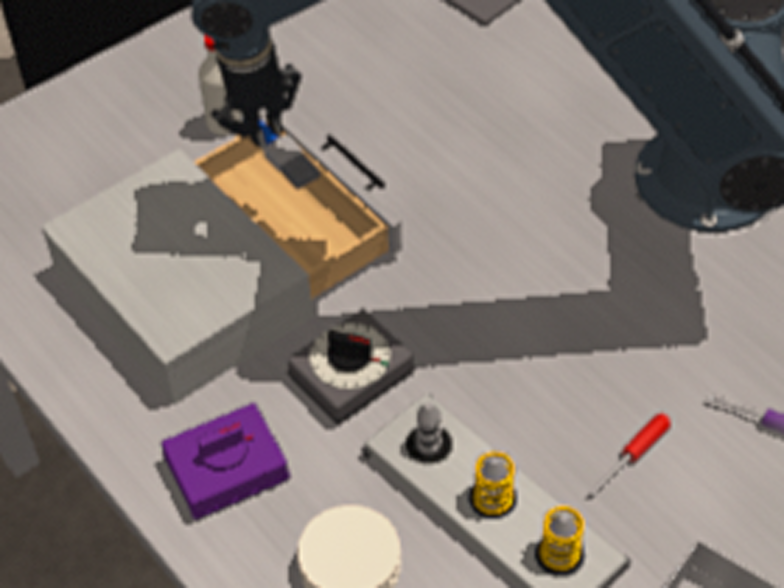

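Emit:
jog_arm --pt "0.3 0 -3 2 230" --pt "0.3 0 -4 0 230"

```text
t: 41.07
tcp_pos: [0.5288, -0.3393, 0.0934]
tool_rot: [0.708, 0.704, -0.058, -0.02]
force: [-0.7, -0.2, -1.7]
finger_gap: 0.206
```

```bash
python3 -W ignore - <<'E'
from h import *
s=settle(3); save(s,"w33.png")
E
```

```text
t 41.07 tcp [ 0.5288 -0.3393  0.0934] z [-0.1097 -0.0541 -0.9925] yaw 89.86 F [-0.7 -0.2 -1.7] gap 0.206
t 41.22 tcp [ 0.5252 -0.3362  0.0889] z [-0.121  -0.045  -0.9916] yaw 89.87 F [-0.5  0.1 -0.7] gap 0.209
```

View pics/w33.png

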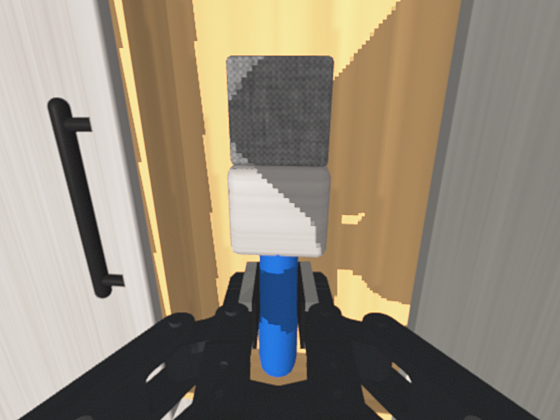

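Emit:
jog_arm --pt "-0.4 -0.2 -2.5 0 230" --pt "-0.4 0 -2.5 0 230"

```text
t: 41.38
tcp_pos: [0.5214, -0.3403, 0.0455]
tool_rot: [0.707, 0.704, -0.058, -0.02]
force: [-0.3, 0.8, -1.1]
finger_gap: 0.202
```

```bash
python3 -W ignore - <<'E'
from h import *
s=settle(3); save(s,"w34.png")
E
```

```text
t 41.38 tcp [ 0.5214 -0.3403  0.0455] z [-0.1109 -0.054  -0.9924] yaw 89.93 F [-0.3  0.8 -1.1] gap 0.202
t 41.53 tcp [ 0.5204 -0.3395  0.0446] z [-0.1139 -0.0513 -0.9922] yaw 89.91 F [ 0.  -0.  -1.2] gap 0.206
```

View pics/w34.png

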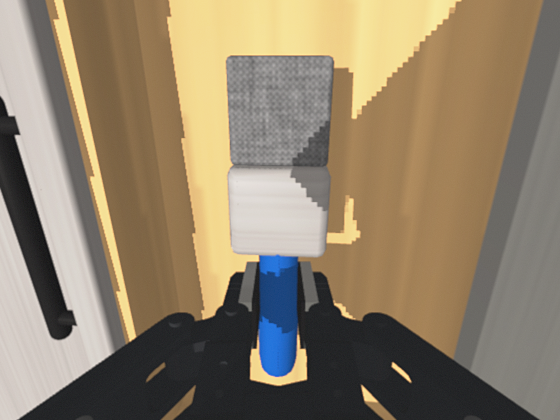

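Emit:
jog_arm --pt "0 0 -1.3 0 230" --pt "0 0 0 0 150" --pt "0 0 0 0 150" --pt "0 0 0 0 150"

```text
t: 41.87
tcp_pos: [0.5247, -0.3423, 0.039]
tool_rot: [0.708, 0.704, -0.058, -0.016]
force: [-0.3, -0.6, 0.0]
finger_gap: 0.412
```

```bash
python3 -W ignore - <<'E'
from h import *
s=settle(3); save(s,"w35.png")
E
```

```text
t 41.87 tcp [ 0.5247 -0.3423  0.039 ] z [-0.1041 -0.0599 -0.9928] yaw 89.91 F [-0.3 -0.6  0. ] gap 0.412
t 42.02 tcp [ 0.5247 -0.3423  0.0388] z [-0.1041 -0.0599 -0.9928] yaw 89.91 F [ 0.2 -0.6 -0. ] gap 0.413
```

View pics/w35.png

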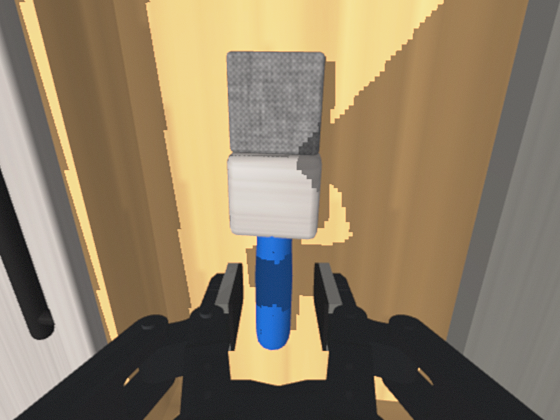

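The brush lies flat in the drawer, handle at (272,290). Rising and heading for the screwdriver.

Emit:
jog_arm --pt "0 0 3 0 150" --pt "0 0 4 0 150" --pt "0 0 4 0 150" --pt "0 0 4 0 150" --pt "0 2.5 0 -5.4 100" --pt "-0.6 4 0 -5.4 60" --pt "-0.9 4 0 -5.4 60" --pt "-0.9 4 0 -5.4 60" --pt "-0.9 4 0 -5.4 60" --pt "-0.9 4 0 -5.4 60"

```text
t: 42.85
tcp_pos: [0.4834, -0.1198, 0.1995]
tool_rot: [0.885, 0.462, -0.048, -0.024]
force: [1.5, 0.3, 0.2]
finger_gap: 0.765
```

```bash
python3 -W ignore - <<'E'
from h import *
s=settle(1)
E
```

```text
t 42.85 tcp [ 0.4834 -0.1198  0.1995] z [-0.1072 -0.0019 -0.9942] yaw 55.3 F [1.5 0.3 0.2] gap 0.765
t 42.9 tcp [ 0.4791 -0.1119  0.1991] z [-0.114   0.0058 -0.9935] yaw 55.28 F [-3.6  5.1  0.5] gap 0.769
```

Emit:
jog_arm --pt "-0.5 4 0 -5.4 60" --pt "-0.5 4 0 -5.4 60" --pt "-0.5 4 0 -5.4 60" --pt "-0.5 4 0 -5.4 60" --pt "-0.8 4 0 -5.4 60" --pt "-0.8 4 0 -5.4 60" --pt "-1 4 0 -5.4 60" --pt "-1 4 0 -5.4 60" --pt "-1 3 0 -3 60" --pt "0 1 0 0 60"

```text
t: 43.73
tcp_pos: [0.4128, 0.2501, 0.2037]
tool_rot: [0.997, 0.059, -0.03, -0.044]
force: [0.3, -0.8, 0.2]
finger_gap: 0.77
```

```bash
python3 -W ignore - <<'E'
from h import *
s=settle(3); save(s,"w36.png"); stick(s,"red",.013); sc=cam("scene"); stick(sc,"red",.013); t=cam("top"); save(t,"t36.png",(60,80,500,410),1.8)
E
```

```text
t 43.73 tcp [0.4128 0.2501 0.2037] z [-0.0651  0.0833 -0.9944] yaw 6.9 F [ 0.3 -0.8  0.2] gap 0.77
t 43.88 tcp [0.4156 0.2475 0.2037] z [-0.0624  0.0819 -0.9947] yaw 6.95 F [0.7 0.1 0.4] gap 0.767
red 1435 ends [0.3483 0.2633] [0.4268 0.2732] ang 7.2
red 112 ends [0.3495 0.2628] [0.4255 0.2749] ang 9.1
```

View pics/w36.png

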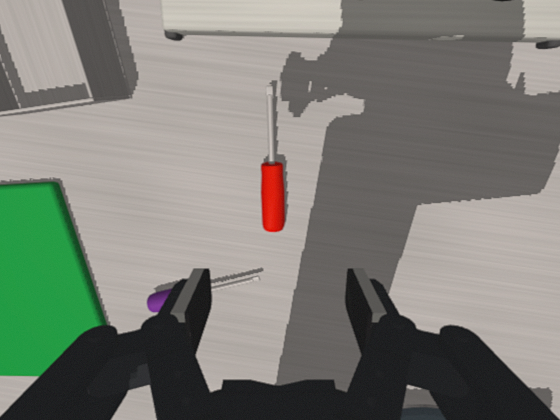

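View pics/t36.png

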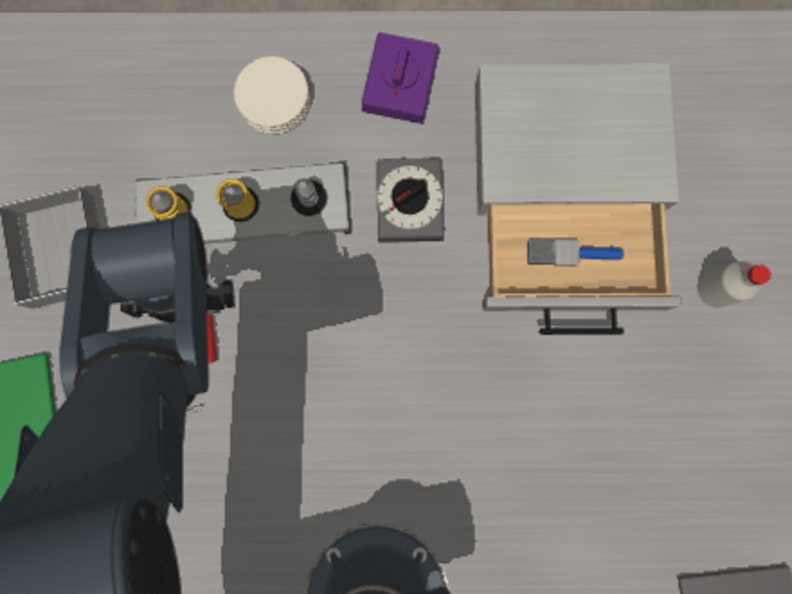

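The brush lies in the drawer at top-view (575,252). The screwdriver is undisturbed at wrist (272,197), and its grip point is about (0.3935, 0.269). Descending onto it.

Emit:
jog_arm --pt "-1.2 1 -3 1 60" --pt "-1.4 1 -4 0 60" --pt "-0.2 0 -4 0 60"

```text
t: 44.23
tcp_pos: [0.3992, 0.2651, 0.0989]
tool_rot: [0.997, 0.064, -0.016, -0.045]
force: [0.4, -0.7, -0.4]
finger_gap: 0.761
```

```bash
python3 -W ignore - <<'E'
from h import *
s=settle(3); save(s,"w37.png"); stick(s,"red",.013)
E
```

```text
t 44.23 tcp [0.3992 0.2651 0.0989] z [-0.0369  0.0875 -0.9955] yaw 7.4 F [ 0.4 -0.7 -0.4] gap 0.761
t 44.38 tcp [0.3974 0.2635 0.0965] z [-0.0478  0.084  -0.9953] yaw 7.34 F [-0.2 -0.7  1.1] gap 0.763
red 3119 ends [0.3464 0.2633] [0.4273 0.274 ] ang 7.5
```

View pics/w37.png

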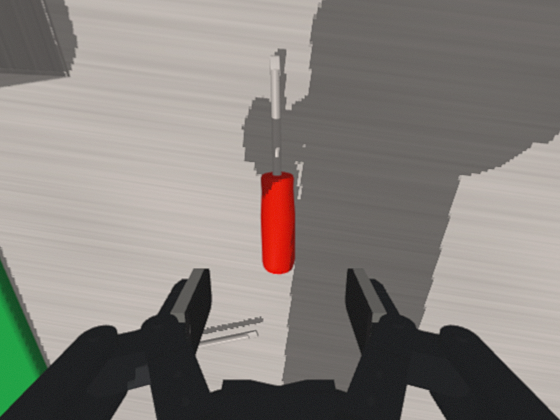

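```bash
python3 -W ignore - <<'E'
from h import *
s=cam("wrist")
for p in [(258,333),(205,342)]: print(ray(s,*p,0.004).round(4))
E
```

```text
[0.2767 0.2744 0.004 ]
[0.2561 0.3225 0.004 ]
```

Emit:
jog_arm --pt "-0.3 0.3 -3 0 60" --pt "-0.2 0.2 -3 0 60"

```text
t: 44.6
tcp_pos: [0.4044, 0.2705, 0.0465]
tool_rot: [0.997, 0.062, -0.007, -0.047]
force: [-0.4, 0.2, -0.9]
finger_gap: 0.763
```

```bash
python3 -W ignore - <<'E'
from h import *
s=settle(3); save(s,"w38.png")
E
```

```text
t 44.6 tcp [0.4044 0.2705 0.0465] z [-0.0194  0.0929 -0.9955] yaw 7.16 F [-0.4  0.2 -0.9] gap 0.763
t 44.75 tcp [0.4022 0.2699 0.0451] z [-0.0263  0.0909 -0.9955] yaw 7.18 F [-0.1  0.   1.6] gap 0.765
```

View pics/w38.png

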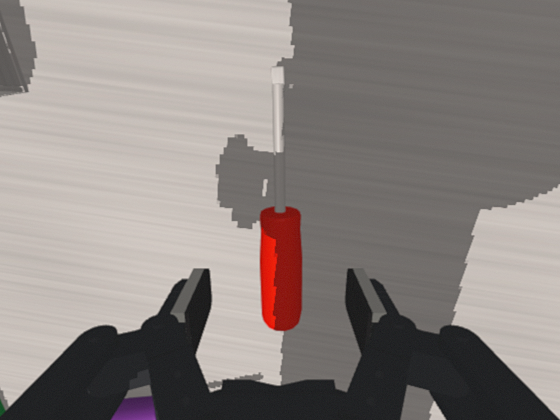

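Emit:
jog_arm --pt "-0.9 0 -2.0 0 60"

```text
t: 44.83
tcp_pos: [0.3993, 0.2712, 0.0295]
tool_rot: [0.997, 0.062, -0.004, -0.048]
force: [0.8, -0.8, -0.0]
finger_gap: 0.761
```

```bash
python3 -W ignore - <<'E'
from h import *
s=settle(3)
E
```

```text
t 44.83 tcp [0.3993 0.2712 0.0295] z [-0.0135  0.095  -0.9954] yaw 7.11 F [ 0.8 -0.8 -0. ] gap 0.761
t 44.98 tcp [0.3938 0.2699 0.027 ] z [-0.0249  0.0916 -0.9955] yaw 7.17 F [0.4 1.2 0.4] gap 0.764
```

Emit:
jog_arm --pt "-0.2 0 -1.8 0 60"

```text
t: 45.07
tcp_pos: [0.3953, 0.271, 0.0128]
tool_rot: [0.997, 0.062, -0.005, -0.048]
force: [-0.2, -0.2, -0.9]
finger_gap: 0.762
```

```bash
python3 -W ignore - <<'E'
from h import *
s=settle(3)
E
```

```text
t 45.07 tcp [0.3953 0.271  0.0128] z [-0.0164  0.0944 -0.9954] yaw 7.17 F [-0.2 -0.2 -0.9] gap 0.762
t 45.22 tcp [0.3926 0.2701 0.0103] z [-0.0237  0.0921 -0.9955] yaw 7.16 F [ 0.5 -0.1 -0.4] gap 0.763
```

Emit:
jog_arm --pt "0 0 -0.4 0 60" --pt "0 0 -0.1 0 220" --pt "0 0 -0.1 0 220" --pt "0 0 0 0 220" --pt "0 0 0 0 220" --squeeze 40

```text
t: 45.63
tcp_pos: [0.396, 0.271, 0.0085]
tool_rot: [0.997, 0.062, -0.005, -0.048]
force: [-0.3, 0.0, -0.6]
finger_gap: 0.271
```

Emit:
jog_arm --pt "0 0 0 0 220" --pt "0 0 0 0 220"

```text
t: 45.8
tcp_pos: [0.3961, 0.2711, 0.0088]
tool_rot: [0.997, 0.062, -0.005, -0.048]
force: [-0.0, -0.4, -0.2]
finger_gap: 0.272
```

```bash
python3 -W ignore - <<'E'
from h import *
s=settle(2); save(s,"w39.png")
E
```

```text
t 45.8 tcp [0.3961 0.2711 0.0088] z [-0.0162  0.0949 -0.9954] yaw 7.17 F [-0.  -0.4 -0.2] gap 0.272
t 45.9 tcp [0.396  0.2711 0.0087] z [-0.0163  0.0948 -0.9954] yaw 7.17 F [ 0.5 -0.7 -0.6] gap 0.277
```

View pics/w39.png

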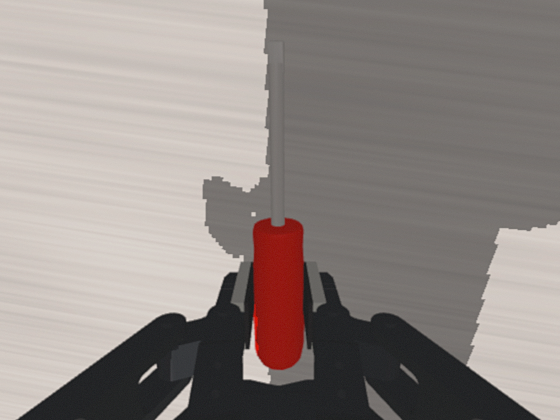

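Emit:
jog_arm --pt "0 0 3 0 220" --pt "0 0 4 0 220" --pt "0 0 4 0 220" --pt "0 0 4 0 220" --pt "0.7 -2.5 0.5 5.2 220" --pt "0.7 -4 0 5.2 220" --pt "0.7 -4 0 5.2 220" --pt "0.7 -4 0 5.2 220" --pt "0.7 -4 0 5.2 220" --pt "0.5 -4 0 5.2 220"

```text
t: 46.73
tcp_pos: [0.4323, 0.043, 0.1688]
tool_rot: [0.937, 0.346, -0.019, -0.04]
force: [1.7, -0.5, -0.5]
finger_gap: 0.274
```

Emit:
jog_arm --pt "0.5 -4 0 5.2 220" --pt "0.5 -4 0 5.2 220" --pt "0.5 -4 0 5.2 220" --pt "0.5 -4 0 5.2 220" --pt "0.5 -4 0 5.2 220" --pt "0.5 -4 0 5.2 220" --pt "0.5 -4 0 5.2 220" --pt "0.5 -4 0 5.2 220" --pt "0.5 -4 0 5.2 220" --pt "0 -1.5 0 2 220"

```text
t: 47.57
tcp_pos: [0.4732, -0.3509, 0.1669]
tool_rot: [0.696, 0.716, -0.036, -0.029]
force: [0.3, -0.5, -0.5]
finger_gap: 0.275
```

```bash
python3 -W ignore - <<'E'
from h import *
s=settle(3); save(s,"w40.png")
E
```

```text
t 47.57 tcp [ 0.4732 -0.3509  0.1669] z [-0.0927 -0.011  -0.9956] yaw 91.65 F [ 0.3 -0.5 -0.5] gap 0.275
t 47.72 tcp [ 0.4716 -0.3456  0.1662] z [-0.0962 -0.0048 -0.9953] yaw 91.4 F [-0.8  0.3 -0.6] gap 0.272
```

View pics/w40.png

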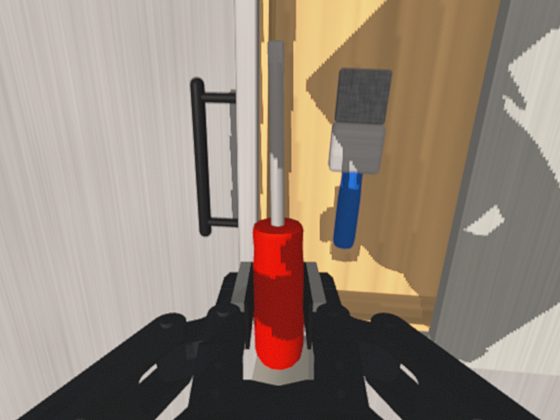

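Emit:
jog_arm --pt "0.9 0.3 -3 0 220" --pt "0.7 0 -4 0 220"

```text
t: 47.88
tcp_pos: [0.4903, -0.3438, 0.1022]
tool_rot: [0.699, 0.714, -0.035, -0.026]
force: [-0.7, -0.1, -1.1]
finger_gap: 0.272
```

```bash
python3 -W ignore - <<'E'
from h import *
s=settle(3); save(s,"w41.png")
E
```

```text
t 47.88 tcp [ 0.4903 -0.3438  0.1022] z [-0.0863 -0.0133 -0.9962] yaw 91.24 F [-0.7 -0.1 -1.1] gap 0.272
t 48.03 tcp [ 0.4867 -0.3404  0.0974] z [-0.0975 -0.0035 -0.9952] yaw 91.36 F [ 1.6 -0.6 -0.7] gap 0.275
```

View pics/w41.png

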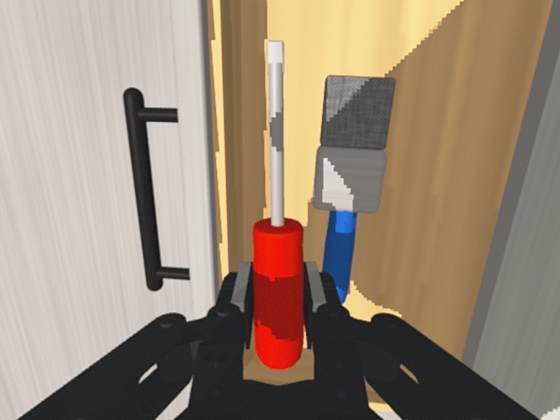

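Emit:
jog_arm --pt "-0.2 0 -2.2 0 220" --pt "0 0 -2.3 0 220"

```text
t: 48.2
tcp_pos: [0.4879, -0.341, 0.0586]
tool_rot: [0.697, 0.715, -0.035, -0.028]
force: [-0.3, -0.0, -0.7]
finger_gap: 0.272
```

```bash
python3 -W ignore - <<'E'
from h import *
s=settle(3); save(s,"w42.png")
E
```

```text
t 48.2 tcp [ 0.4879 -0.341   0.0586] z [-0.09   -0.0113 -0.9959] yaw 91.5 F [-0.3 -0.  -0.7] gap 0.272
t 48.35 tcp [ 0.4875 -0.3408  0.0578] z [-0.092  -0.0093 -0.9957] yaw 91.49 F [ 0.1 -0.9 -0.7] gap 0.273
```

View pics/w42.png

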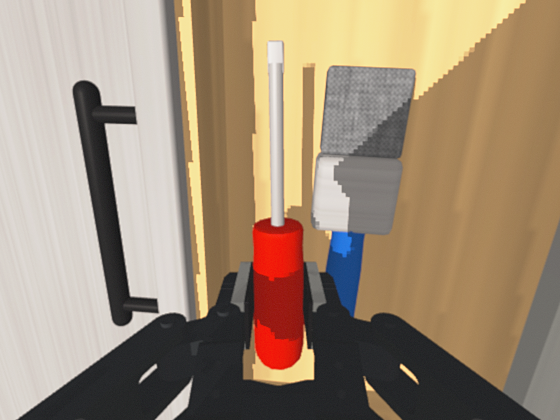

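Emit:
jog_arm --pt "-0.5 0 -1.0 0 220"

```text
t: 48.43
tcp_pos: [0.4851, -0.3425, 0.0513]
tool_rot: [0.697, 0.716, -0.035, -0.026]
force: [0.3, -1.2, -0.5]
finger_gap: 0.27
```

```bash
python3 -W ignore - <<'E'
from h import *
s=settle(3)
E
```

```text
t 48.43 tcp [ 0.4851 -0.3425  0.0513] z [-0.0861 -0.015  -0.9962] yaw 91.55 F [ 0.3 -1.2 -0.5] gap 0.27
t 48.58 tcp [ 0.4822 -0.3407  0.0488] z [-0.0917 -0.0097 -0.9957] yaw 91.48 F [ 0.8  0.1 -0.8] gap 0.269
```

Emit:
jog_arm --pt "0 0 0 0 160" --pt "0 0 0 0 160" --pt "0 0 0 0 160"

```text
t: 48.83
tcp_pos: [0.483, -0.3419, 0.0516]
tool_rot: [0.698, 0.715, -0.036, -0.027]
force: [0.1, 0.1, 0.6]
finger_gap: 0.372
```

```bash
python3 -W ignore - <<'E'
from h import *
s=settle(2); save(s,"w43.png")
E
```

```text
t 48.83 tcp [ 0.483  -0.3419  0.0516] z [-0.0887 -0.0126 -0.996 ] yaw 91.45 F [0.1 0.1 0.6] gap 0.372
t 48.93 tcp [ 0.4831 -0.342   0.0515] z [-0.0887 -0.0126 -0.996 ] yaw 91.45 F [-0.  -0.8 -0.6] gap 0.375
```

View pics/w43.png

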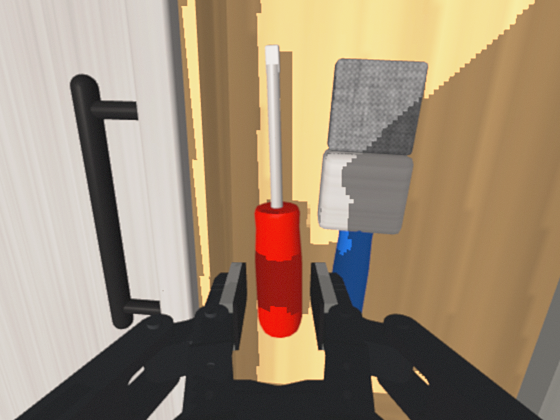

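The screwdriver and brush both lie in the drawer. Rising, moving in front of the handle and closing the fingers.

Emit:
jog_arm --pt "0 0 3 0 160" --pt "0 0 4 0 160" --pt "0 0 4 0 160" --pt "0 0 3 0 200" --pt "-3 0.4 0 0 255" --pt "-4 0.5 0 0 255" --pt "-4 0.5 0 0 255" --pt "-1 0 0 0 255"

```text
t: 49.6
tcp_pos: [0.3627, -0.3277, 0.1981]
tool_rot: [0.696, 0.717, -0.036, -0.024]
force: [-1.0, 0.4, -1.0]
finger_gap: -0.003
```

```bash
python3 -W ignore - <<'E'
from h import *
s=settle(3); save(s,"w44.png"); t=cam("top"); save(t,"t44.png",(240,100,520,310),2.8); P=cloud(t)
print([(v,*(P[v,395]*1000).round(0).astype(int)) for v in range(240,272,1)])
E
```

```text
t 49.6 tcp [ 0.3627 -0.3277  0.1981] z [-0.0847 -0.0177 -0.9963] yaw 91.77 F [-1.   0.4 -1. ] gap -0.003
t 49.75 tcp [ 0.3676 -0.3311  0.1985] z [-0.0789 -0.0224 -0.9966] yaw 91.72 F [ 0.1  0.6 -0.1] gap -0.003
[(240, np.int64(465), np.int64(-360), np.int64(23)), (241, np.int64(462), np.int64(-359), np.int64(25)), (242, np.int64(460), np.int64(-360), np.int64(22)), (243, np.int64(451), np.int64(-348), np.int64(68)), (244, np.int64(448), np.int64(-347), np.int64(69)), (245, np.int64(445), np.int64(-346), np.int64(76)), (246, np.int64(442), np.int64(-345), np.int64(78)), (247, np.int64(439), np.int64(-344), np.int64(83)), (248, np.int64(437), np.int64(-346), np.int64(73)), (249, np.int64(378), np.int64(-212), np.int64(595)), (250, np.int64(376), np.int64(-211), np.int64(601)), (251, np.int64(374), np.int64(-211), np.int64(602)), (252, np.int64(373), np.int64(-210), np.int64(602)), (253, np.int64(371), np.int64(-210), np.int64(602)), (254, np.int64(369), np.int64(-210), np.int64(603)), (255, np.int64(368), np.int64(-210), np.int64(602)), (256, np.int64(367), np.int64(-210), np.int64(600)), (257, np.int64(365), np.int64(-209), np.int64(604)), (258, np.int64(363), np.int64(-209), np.int64(606)), (259, np.int64(362), np.int64(-210), np.int64(603)), (260, np.int64(360), np.int64(-210), np.int64(602)), (261, np.int64(359), np.int64(-209), np.int64(604)), (262, np.int64(357), np.int64(-209), np.int64(606)), (263, np.int64(355), np.int64(-208), np.int64(608)), (264, np.int64(354), np.int64(-207), np.int64(610)), (265, np.int64(352), np.int64(-208), np.int64(608)), (266, np.int64(350), np.int64(-207), np.int64(611)), (267, np.int64(349), np.int64(-207), np.int64(609)), (268, np.int64(347), np.int64(-205), np.int64(617)), (269, np.int64(345), np.int64(-203), np.int64(625)), (270, np.int64(343), np.int64(-201), np.int64(634)), (271, np.int64(341), np.int64(-200), np.int64(638))]
```

View pics/w44.png

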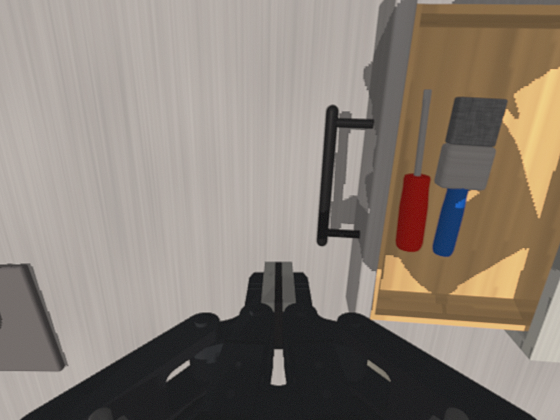

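View pics/t44.png

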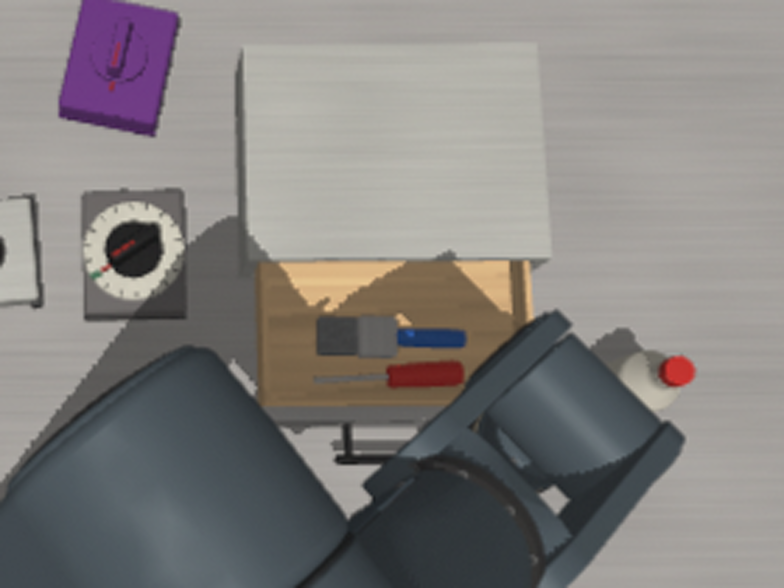

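Both tools lie flat in the drawer. Lowering in front of the handle bar.

Emit:
jog_arm --pt "-1.2 0.6 -3 0 255" --pt "-0.5 0.3 -4 0 255" --pt "-0.3 0.2 -3 0 255"

```text
t: 50.05
tcp_pos: [0.3586, -0.3296, 0.1025]
tool_rot: [0.695, 0.718, -0.037, -0.005]
force: [-0.4, -1.0, -1.0]
finger_gap: 0.001
```

```bash
python3 -W ignore - <<'E'
from h import *
s=settle(3); save(s,"w45.png")
E
```

```text
t 50.05 tcp [ 0.3586 -0.3296  0.1025] z [-0.0596 -0.0459 -0.9972] yaw 91.92 F [-0.4 -1.  -1. ] gap 0.001
t 50.2 tcp [ 0.3571 -0.3278  0.1018] z [-0.0648 -0.0394 -0.9971] yaw 91.93 F [ 0.2 -0.9  0.4] gap -0.001
```

View pics/w45.png

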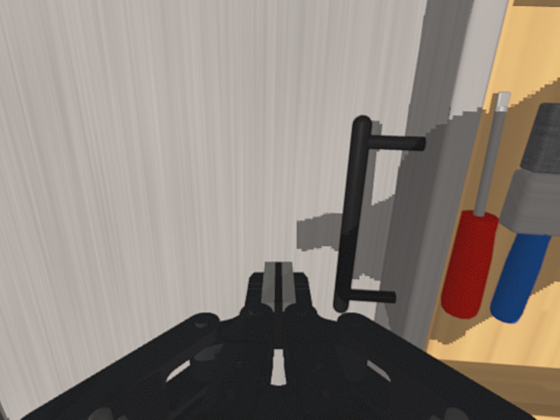

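```bash
python3 -W ignore - <<'E'
from h import *
s=cam("wrist")
for p in [(362,125),(350,215),(342,300),(280,270)]: print(p,pt(s,*p).round(4))
E
```

```text
(362, 125) [ 0.3968 -0.2568  0.0571]
(350, 215) [ 0.3962 -0.3097  0.0566]
(342, 300) [ 0.398  -0.372   0.0554]
(280, 270) [ 0.3574 -0.3174  0.1122]
```

Emit:
jog_arm --pt "-0.4 0.9 -3 0 255" --pt "-0.3 0.4 -2.8 0 255"

```text
t: 50.42
tcp_pos: [0.3584, -0.3239, 0.0514]
tool_rot: [0.695, 0.718, -0.039, 0.004]
force: [-0.6, 0.2, -0.3]
finger_gap: -0.0
```

```bash
python3 -W ignore - <<'E'
from h import *
s=settle(3); save(s,"w46.png")
E
```

```text
t 50.42 tcp [ 0.3584 -0.3239  0.0514] z [-0.0481 -0.0614 -0.9969] yaw 91.98 F [-0.6  0.2 -0.3] gap -0.0
t 50.57 tcp [ 0.3572 -0.3231  0.0503] z [-0.0517 -0.057  -0.997 ] yaw 91.99 F [-0.4 -0.3  0.8] gap 0.004
```

View pics/w46.png

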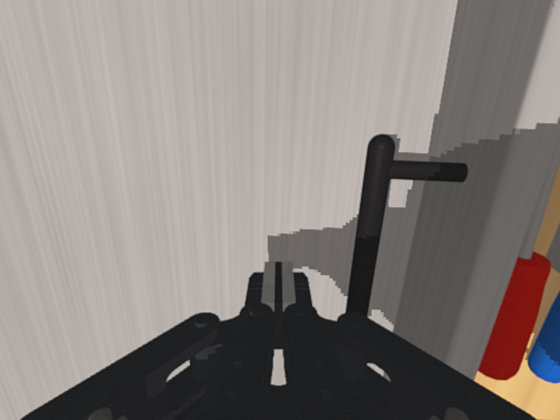

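Emit:
jog_arm --pt "0 0.3 -1.2 0 255"

```text
t: 50.65
tcp_pos: [0.3596, -0.3231, 0.0412]
tool_rot: [0.695, 0.718, -0.039, 0.005]
force: [0.5, -0.7, 0.3]
finger_gap: -0.001
```

Emit:
jog_arm --pt "1.2 0 0 0 255" --pt "1.2 0 0 0 255" --pt "1.5 0 0 0 255" --pt "1.5 0 0 0 255" --pt "1.5 0 0 0 255"

```text
t: 51.07
tcp_pos: [0.4322, -0.3258, 0.0505]
tool_rot: [0.695, 0.717, -0.04, 0.007]
force: [-1.3, -0.0, -0.5]
finger_gap: -0.003
```

```bash
python3 -W ignore - <<'E'
from h import *
s=settle(3); save(s,"w47.png")
E
```

```text
t 51.07 tcp [ 0.4322 -0.3258  0.0505] z [-0.0466 -0.0674 -0.9966] yaw 91.88 F [-1.3 -0.  -0.5] gap -0.003
t 51.22 tcp [ 0.4332 -0.3265  0.0504] z [-0.0436 -0.0699 -0.9966] yaw 91.97 F [-0.8 -0.3 -0.5] gap -0.003
```

View pics/w47.png

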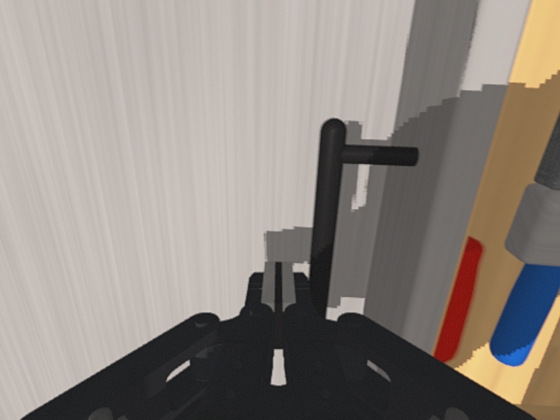

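Emit:
jog_arm --pt "0 0.5 -1.3 0 255" --pt "1.5 0 -0.2 0 255" --pt "1.5 0 -0.2 0 255" --pt "1.5 0.1 -0.2 0 255" --pt "1.5 0.1 -0.2 0 255"

```text
t: 51.63
tcp_pos: [0.4872, -0.3188, 0.0338]
tool_rot: [0.696, 0.717, -0.042, 0.005]
force: [-0.9, -0.5, 1.7]
finger_gap: 0.005
```

```bash
python3 -W ignore - <<'E'
from h import *
s=settle(3); t=cam("top"); save(t,"t48.png",(240,100,520,310),2.8)
E
```

```text
t 51.63 tcp [ 0.4872 -0.3188  0.0338] z [-0.0523 -0.067  -0.9964] yaw 91.83 F [-0.9 -0.5  1.7] gap 0.005
t 51.78 tcp [ 0.4882 -0.3189  0.0336] z [-0.05   -0.0681 -0.9964] yaw 91.9 F [ 0.1  0.8 -0.3] gap 0.001
```

View pics/t48.png

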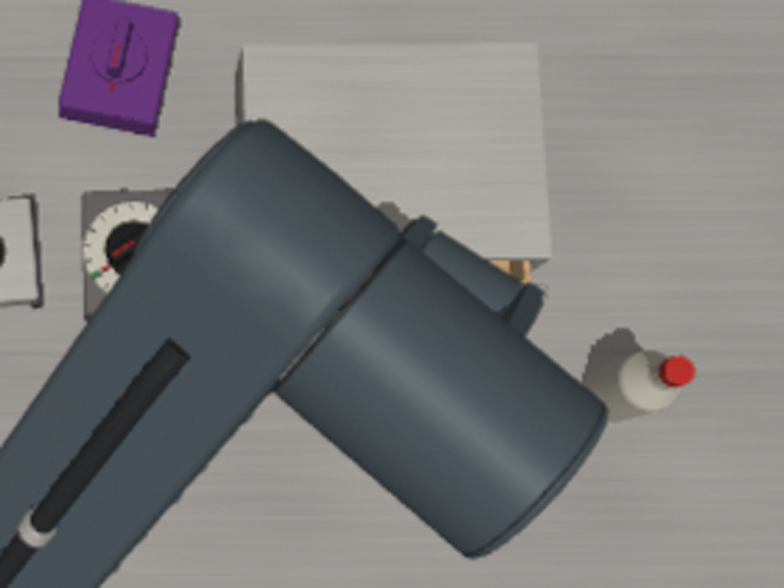

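Emit:
jog_arm --pt "1.2 0 0 0 255" --pt "1.2 0 0 0 255"

```text
t: 52.0
tcp_pos: [0.506, -0.3173, 0.0335]
tool_rot: [0.696, 0.716, -0.043, 0.001]
force: [-1.6, -0.5, 0.0]
finger_gap: 0.0
```

```bash
python3 -W ignore - <<'E'
from h import *
s=settle(3); save(s,"w49.png")
for p in [(330,150),(310,230)]: print(pt(s,*p))
P=cloud(s); print([(u,*(P[100,u]*1000).round(0).astype(int)) for u in range(300,560,8)])
E
```

```text
t 52.0 tcp [ 0.506  -0.3173  0.0335] z [-0.0585 -0.0626 -0.9963] yaw 91.74 F [-1.6 -0.5  0. ] gap 0.0
t 52.15 tcp [ 0.5082 -0.3179  0.0336] z [-0.0547 -0.0647 -0.9964] yaw 91.8 F [-0.   0.5  0.3] gap -0.002
[ 0.53172842 -0.2603303  -0.00069822]
[ 0.5243151  -0.30738772 -0.00058512]
[(300, np.int64(515), np.int64(-236), np.int64(0)), (308, np.int64(519), np.int64(-236), np.int64(-1)), (316, np.int64(523), np.int64(-236), np.int64(0)), (324, np.int64(526), np.int64(-236), np.int64(0)), (332, np.int64(531), np.int64(-235), np.int64(-1)), (340, np.int64(534), np.int64(-235), np.int64(-1)), (348, np.int64(538), np.int64(-235), np.int64(0)), (356, np.int64(542), np.int64(-235), np.int64(-1)), (364, np.int64(546), np.int64(-235), np.int64(-1)), (372, np.int64(550), np.int64(-235), np.int64(0)), (380, np.int64(554), np.int64(-235), np.int64(-2)), (388, np.int64(558), np.int64(-235), np.int64(0)), (396, np.int64(562), np.int64(-234), np.int64(-1)), (404, np.int64(566), np.int64(-234), np.int64(0)), (412, np.int64(570), np.int64(-234), np.int64(-2)), (420, np.int64(566), np.int64(-233), np.int
[... 192 characters left out ...]
64(-232), np.int64(49)), (460, np.int64(566), np.int64(-231), np.int64(55)), (468, np.int64(567), np.int64(-231), np.int64(60)), (476, np.int64(567), np.int64(-231), np.int64(65)), (484, np.int64(567), np.int64(-231), np.int64(68)), (492, np.int64(567), np.int64(-230), np.int64(73)), (500, np.int64(567), np.int64(-230), np.int64(75)), (508, np.int64(568), np.int64(-230), np.int64(77)), (516, np.int64(571), np.int64(-230), np.int64(77)), (524, np.int64(573), np.int64(-230), np.int64(77)), (532, np.int64(574), np.int64(-230), np.int64(77)), (540, np.int64(578), np.int64(-230), np.int64(75)), (548, np.int64(578), np.int64(-230), np.int64(78)), (556, np.int64(621), np.int64(-231), np.int64(22))]
```

View pics/w49.png

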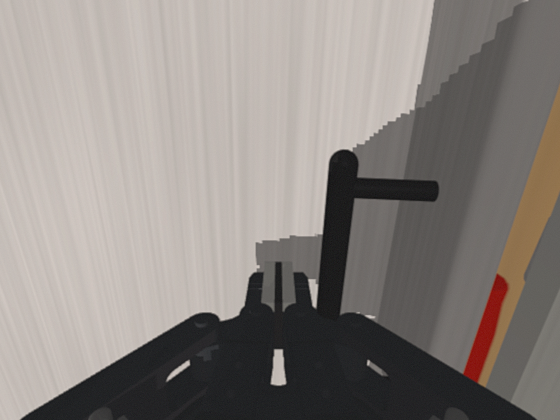

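Emit:
jog_arm --pt "0.9 0 0 0 255"

```text
t: 52.23
tcp_pos: [0.5147, -0.3171, 0.0333]
tool_rot: [0.696, 0.717, -0.043, 0.0]
force: [-3.2, 0.3, 0.4]
finger_gap: -0.001
```

```bash
cat >> h.py <<'E'
def panel(s):
    P=cloud(s); Q=P[(P[...,2]>0.015)&(P[...,2]<0.065)&(P[...,1]>-0.25)&(P[...,1]<-0.20)&(P[...,0]>0.5)&(P[...,0]<0.6)]
    return len(Q),np.median(Q,0).round(4)
E
python3 -W ignore - <<'E'
from h import *
s=settle(3); print(panel(s))
E
```

```text
t 52.23 tcp [ 0.5147 -0.3171  0.0333] z [-0.059  -0.0621 -0.9963] yaw 91.77 F [-3.2  0.3  0.4] gap -0.001
t 52.38 tcp [ 0.5179 -0.3181  0.0336] z [-0.0536 -0.0653 -0.9964] yaw 91.81 F [-1.5  0.8  0.5] gap 0.002
(8746, array([ 0.5747, -0.2232,  0.0465]))
```

Emit:
jog_arm --pt "0.5 0 0 0 255"

```text
t: 52.47
tcp_pos: [0.5213, -0.3176, 0.0335]
tool_rot: [0.696, 0.717, -0.043, 0.002]
force: [-16.9, -3.3, 3.1]
finger_gap: -0.002
```

```bash
python3 -W ignore - <<'E'
from h import *
s=settle(3); print(panel(s)); save(s,"w50.png")
E
```

```text
t 52.47 tcp [ 0.5213 -0.3176  0.0335] z [-0.0569 -0.0639 -0.9963] yaw 91.82 F [-16.9  -3.3   3.1] gap -0.002
t 52.62 tcp [ 0.5209 -0.3177  0.0335] z [-0.0583 -0.0638 -0.9963] yaw 91.86 F [-5.1 -0.6  2.4] gap 0.005
(8283, array([ 0.5751, -0.2229,  0.0467]))
```

View pics/w50.png

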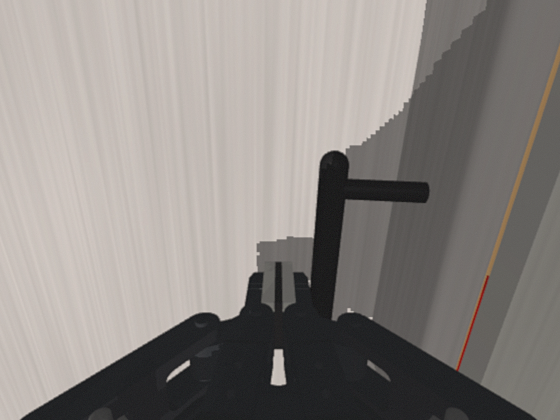

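```bash
python3 -W ignore - <<'E'
from h import *
s=cam("wrist"); P=cloud(s)
for v in (60,150,250): print(v,[(u,*(P[v,u]*1000).round(0).astype(int)) for u in range(440,560,4)])
t=cam("scene"); save(t,"s50.png",(130,120,330,270),3.8)
E
```

```text
60 [(440, np.int64(575), np.int64(-218), np.int64(41)), (444, np.int64(575), np.int64(-218), np.int64(44)), (448, np.int64(575), np.int64(-219), np.int64(47)), (452, np.int64(575), np.int64(-219), np.int64(50)), (456, np.int64(575), np.int64(-219), np.int64(54)), (460, np.int64(575), np.int64(-219), np.int64(57)), (464, np.int64(575), np.int64(-219), np.int64(59)), (468, np.int64(575), np.int64(-219), np.int64(62)), (472, np.int64(574), np.int64(-220), np.int64(65)), (476, np.int64(575), np.int64(-220), np.int64(66)), (480, np.int64(575), np.int64(-220), np.int64(68)), (484, np.int64(575), np.int64(-220), np.int64(71)), (488, np.int64(575), np.int64(-220), np.int64(73)), (492, np.int64(575), np.int64(-220), np.int64(75)), (496, np.int64(576), np.int64(-220), np.int64(75)), (500, np.int64(575), np.int64(-220), np.int64(77)), (504, np.int64(577), np.int64(-220), np.int64(77)), (508, np.int64(578), np.int64(-220), np.int64(77)), (512, np.int64(579), np.int64(-220), np.int64(76)), (516, np.int64(580), np.int64(-220), np.int64(76)), (520, np.int64(581), np.int64(-220), np.int64(77)), (524
[... 2893 characters left out ...]
64(-272), np.int64(80)), (508, np.int64(591), np.int64(-272), np.int64(81)), (512, np.int64(590), np.int64(-271), np.int64(83)), (516, np.int64(590), np.int64(-270), np.int64(84)), (520, np.int64(590), np.int64(-269), np.int64(85)), (524, np.int64(590), np.int64(-268), np.int64(87)), (528, np.int64(590), np.int64(-268), np.int64(88)), (532, np.int64(590), np.int64(-267), np.int64(90)), (536, np.int64(592), np.int64(-267), np.int64(89)), (540, np.int64(593), np.int64(-267), np.int64(88)), (544, np.int64(593), np.int64(-267), np.int64(89)), (548, np.int64(595), np.int64(-267), np.int64(89)), (552, np.int64(596), np.int64(-267), np.int64(89)), (556, np.int64(597), np.int64(-267), np.int64(89))]
```

View pics/s50.png

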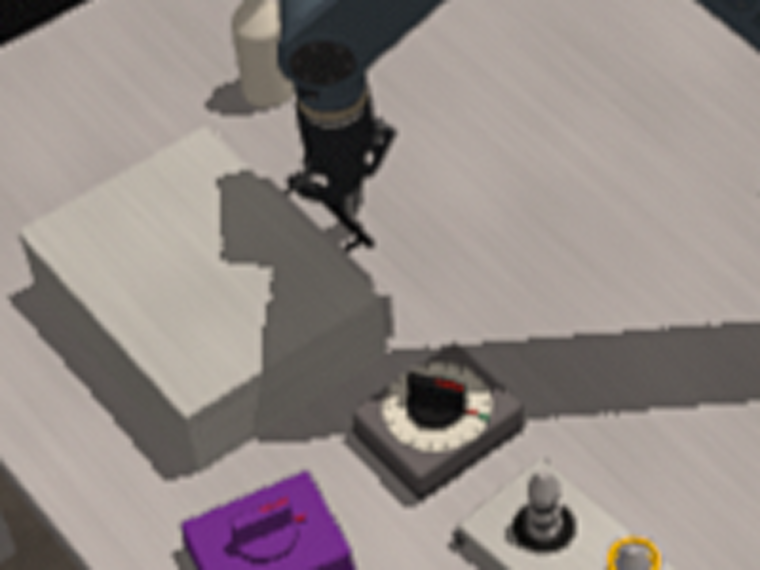

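The panel's rear edge (x 0.589) meets the housing front (0.590), and the force rose sharply on the last 3 mm, so the drawer is shut against its stop. Backing off, then up and away.

Emit:
jog_arm --pt "-2 0 0 0 255" --pt "-3 0 0 0 255" --pt "-3 0 0 0 255" --pt "-1 0 3 0 255" --pt "0 0 4 0 255" --pt "0 0 4 0 255" --pt "0 0 4 0 255" --pt "-1 2 2 0 255" --pt "0 0 0 0 255"

```text
t: 53.47
tcp_pos: [0.4195, -0.2965, 0.2082]
tool_rot: [0.697, 0.716, -0.041, 0.003]
force: [-1.0, 0.5, -0.8]
finger_gap: 0.0
```

```bash
python3 -W ignore - <<'E'
from h import *
s=settle(4); save(s,"w51.png"); t=cam("top"); save(t,"t51.png",(60,80,500,410),1.8); c=cam("scene"); save(c,"s51.png",(110,100,410,325),2.6)
for n,q in (("t",t),("sc",c)):
    print(n,rodfit(q,[(0.5935,0.328),(0.603,0.2187)]))
    for b in blobs(q,"yellow",60):
        P=cloud(q); x,y,w,h=b[2]; m=masks(q)["yellow"][y:y+h,x:x+w]>0; Q=P[y:y+h,x:x+w][m]; k=Q[(Q[:,2]>.085)&(Q[:,2]<.112)]
        print(n,b[1],"ztop",np.percentile(Q[:,2],97).round(3),circ(k,k[:,:2].mean(0),.0215) if len(k)>10 else None)
P=cloud(t); print([(v,*(P[v,385]*1000).round(0).astype(int)) for v in range(186,216,2)])
E
```

```text
t 53.47 tcp [ 0.4195 -0.2965  0.2082] z [-0.0524 -0.062  -0.9967] yaw 91.71 F [-1.   0.5 -0.8] gap 0.0
t 53.67 tcp [ 0.4198 -0.2984  0.2037] z [-0.0559 -0.0597 -0.9967] yaw 91.7 F [0.1 0.3 0.7] gap -0.001
t [(array([0.5952, 0.3302]), 32, np.float64(0.0022)), None]
t [191.8 191.7] ztop 0.103 (array([0.6027, 0.2187]), 91, np.float64(0.001))
t [154.3 196. ] ztop 0.103 (array([0.5917, 0.3257]), 90, np.float64(0.0012))
sc [None, None]
sc [295.8 274. ] ztop 0.103 (array([0.6061, 0.2224]), 67, np.float64(0.0017))
sc [320.2 293.7] ztop 0.103 (array([0.5945, 0.3286]), 75, np.float64(0.0019))
[(186, np.int64(607), np.int64(-322), np.int64(91)), (188, np.int64(601), np.int64(-322), np.int64(94)), (190, np.int64(597), np.int64(-323), np.int64(88)), (192, np.int64(592), np.int64(-323), np.int64(84)), (194, np.int64(587), np.int64(-324), np.int64(80)), (196, np.int64(583), np.int64(-325), np.int64(74)), (198, np.int64(575), np.int64(-323), np.int64(83)), (200, np.int64(576), np.int64(-330), np.int64(53)), (202, np.int64(575), np.int64(-335), np.int64(28)), (204, np.int64(575), np.int64(-341), np.int64(3)), (206, np.int64(569), np.int64(-341), np.int64(3)), (208, np.int64(463), np.int64(-223), np.int64(497)), (210, np.int64(456), np.int64(-218), np.int64(516)), (212, np.int64(441), np.int64(-204), np.int64(575)), (214, np.int64(438), np.int64(-204), np.int64(573))]
```

View pics/t51.png

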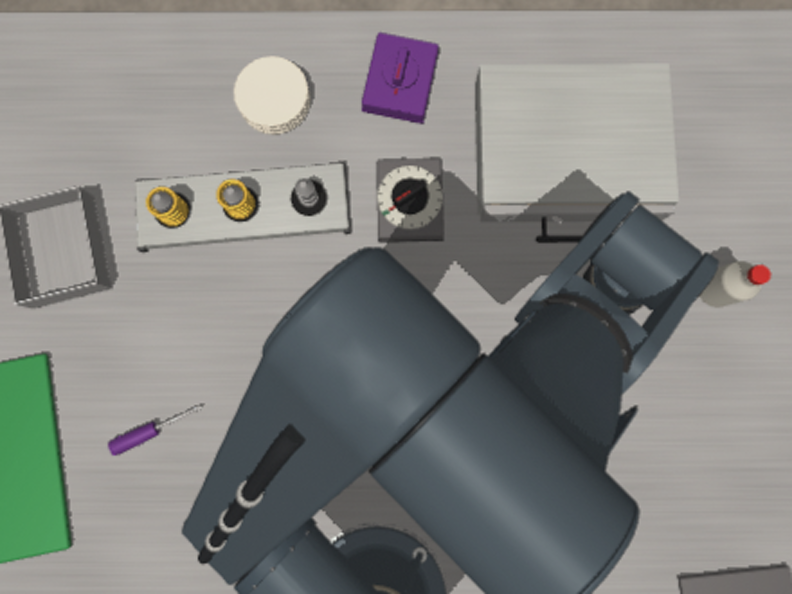

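View pics/s51.png

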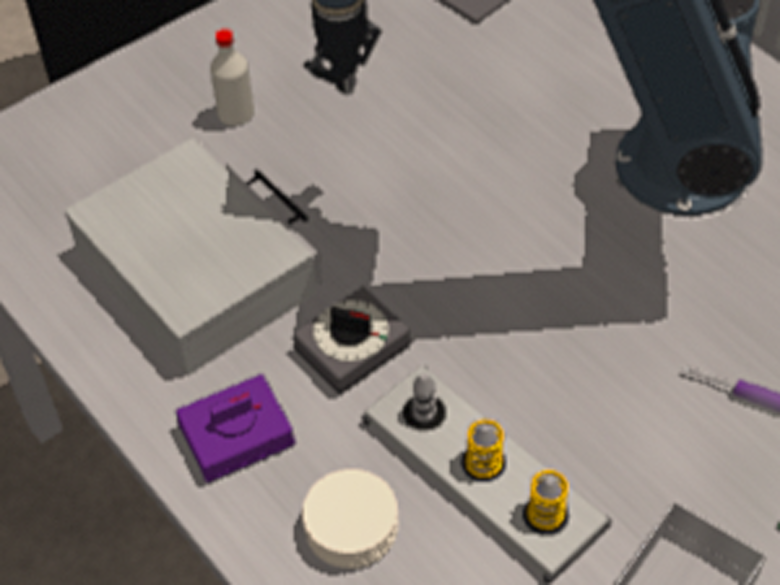

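Both springs are seated with their tops at bed height +70 mm, and the pointer is on the mark. The drawer is shut, the table is clear of tools, and the bystanders are in place. Handing in.

```bash
python3 -W ignore - <<'E'
from h import *
st(); print(sign_off()); st()
E
```

```text
t 53.77 tcp [ 0.4193 -0.2981  0.2027] z [-0.0577 -0.058  -0.9966] yaw 91.69 F [-0.5 -0.1 -0.4] gap -0.001
the job is handed in; nothing more can be done
None
the job is handed in; nothing more can be done
```

I finished the job and handed it in at about 54 s; the hand-in gave no verdict. I saw two springs, the red screwdriver and the brush on the table, with no third spring and no carton.

- **Springs:** One sits on the middle rod and one on the left rod. My last top-view check put both upper ends at about 0.10 m, which is bed height plus 70 mm. The axes were within about 1 mm (middle) and 3 mm (left) of their rods. The scene camera's fits were off from these by about 3–5 mm, mostly its calibration.
- **Dial:** I turned it clockwise about 37°. After I let go, the pointer measured 124.8° and the green mark 124.3°. The final pictures still show them together, though I did not measure the angle again at the end.
- **Tools:** Both lay flat in the drawer before I shut it. The brush was knocked aside during the run, so I measured it again before gripping. Its first grip slid up the handle and I redid it lower.
- **Drawer:** The front is against its stop, with the panel's rear edge at x = 0.589 m and the housing front at 0.590 m. The push force jumped to 17 N there. The panel moved about 142 mm, slightly less than the 150 mm given, but camera error accounts for most of that, and the gap I measured is 1–2 mm.

The plates, bottle, pan and purple look-alikes stand where they were, and at the end the arm hung clear of everything.

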